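# Load the burn-in block with sensor modules

### The job

Get the burn-in block ready and start it: first lift every orange blank out of the block's pockets and put it in the blue tray, then, while the block is empty, turn the dial's knob until its red pointer reads zero at the green mark. Then drop every black sensor module upright into a pocket of its own, fully home, and only when all are in, throw the yellow power lever all the way over to the side away from the robot. Leave the other things on the bench alone.

Things in the scene. Friction and masses are not known exactly. Their poses are not given: they have to be found in the camera images.
- rack: Fixed aluminium burn-in block, 180 (its x) x 150 (its y) x 20 high, with six rectangular pockets in its top, their centres at x = -56, 0, 56 and y = -38, 38 in its frame. Each pocket is 40 along the block's x, 36 along its y and 12 deep (floor 8 above the bench). Origin: centre of its underside, on the bench. Its yaw differs from start to start.
- dial: Fixed round zero-setting dial, black rim 112 across, white face 20 above the bench with black ticks and one green zero mark at the rim (a green block sticks out beside it). Origin: centre of the underside; the zero mark lies along its own +x.
- zero_knob (a joint): Angle of the grey zero knob in the middle of the dial, rad, positive anticlockwise seen from above; 0 = its red pointer on the green zero mark. Starts well off zero on the positive side; can turn from -2.7 to 2.7. It stays where it is left; turning takes about 0.04 N m.
- knob_grip (a point): Point on the knob's axis 52 above the bench; turns with the knob: its x axis is the pointer's direction. The knob is an upright grip bar 40 long (along the pointer) x 14 thick, from 27 to 65 above the bench, on a disc 38 across whose top is 29 above the bench.
- pointer_tip (a point): Tip of the thin red pointer, 48 from the knob's axis, 22 above the bench.
- power (a joint): Angle of the yellow-balled power toggle lever, rad: 0 = off, leaning to its base's -x side (towards the robot); 1.0 = fully on, leaning to its base's +x side (away from the robot). It stays where it is left; about 1 N at the ball moves it.
- power_base: Fixed black block under the power lever, 70 (x) x 50 (y) x 25 high. Origin: centre of the underside. The lever swings about its y axis on a pivot 22 above the bench.
- power_tip (a point): Centre of the yellow ball (26 across) at the end of the lever, 80 from the pivot; the rod is 10 thick. It stands about 92 above the bench at both ends of its travel and 102 midway.
- tray: Fixed open blue tray for the blanks, 120 (x) x 140 (y) x 35 high, walls and floor 4 to 5 thick. Origin: centre of its underside.
- module_a: Loose sensor module: steel foot 36 (x) x 32 (y) x 12 high, on it a black upright body 28 (x) x 18 (y) with green sides, from 12 to 40 above the underside, and a brass connector 10 across and 12 tall on top; about 120 g. Home in a pocket, the foot is flush with the block's top. Origin: centre of its underside, z up. May be absent. At start it stands on the bench.
- module_b: Loose sensor module: steel foot 36 (x) x 32 (y) x 12 high, on it a black upright body 28 (x) x 18 (y) with green sides, from 12 to 40 above the underside, and a brass connector 10 across and 12 tall on top; about 120 g. Home in a pocket, the foot is flush with the block's top. Origin: centre of its underside, z up. May be absent. At start it stands on the bench.
- module_c: Loose sensor module: steel foot 36 (x) x 32 (y) x 12 high, on it a black upright body 28 (x) x 18 (y) with green sides, from 12 to 40 above the underside, and a brass connector 10 across and 12 tall on top; about 120 g. Home in a pocket, the foot is flush with the block's top. Origin: centre of its underside, z up. May be absent. At start it stands on the bench.
- module_d: Loose sensor module: steel foot 36 (x) x 32 (y) x 12 high, on it a black upright body 28 (x) x 18 (y) with green sides, from 12 to 40 above the underside, and a brass connector 10 across and 12 tall on top; about 120 g. Home in a pocket, the foot is flush with the block's top. Origin: centre of its underside, z up. May be absent. At start it stands on the bench.
- blank_a: Loose plain orange plastic blank: foot 36 (x) x 32 (y) x 12 high, on it an upright grip 28 (x) x 18 (y) from 12 to 46 above the underside, about 30 g. Origin: centre of its underside, z up. May be absent. At start it stands upright in one of the block's pockets, its foot flush with the block's top, its grip standing out.
- blank_b: Loose plain orange plastic blank: foot 36 (x) x 32 (y) x 12 high, on it an upright grip 28 (x) x 18 (y) from 12 to 46 above the underside, about 30 g. Origin: centre of its underside, z up. May be absent. At start it stands upright in one of the block's pockets, its foot flush with the block's top, its grip standing out.
- blank_c: Loose plain orange plastic blank: foot 36 (x) x 32 (y) x 12 high, on it an upright grip 28 (x) x 18 (y) from 12 to 46 above the underside, about 30 g. Origin: centre of its underside, z up. May be absent. At start it stands upright in one of the block's pockets, its foot flush with the block's top, its grip standing out.
- screwdriver: Bystander, to be left alone: loose screwdriver with green handle, about 200 long, lying. Origin: centre of its underside.
- spanner: Bystander, to be left alone: loose steel spanner, about 180 long, lying. Origin: centre of its underside.
- cleaner: Bystander, to be left alone: white plastic bottle with a blue cap, 56 across, 140 tall. Origin: centre of its underside.
- mug: Bystander, to be left alone: white mug, 80 across, 90 tall. Origin: centre of its underside.
- mouse: Bystander, to be left alone: black computer mouse, 100 x 58 x 26. Origin: centre of its underside.
- screw_jar: Bystander, to be left alone: glass jar with a black lid, 60 across, 60 tall. Origin: centre of its underside.
- heatsink: Bystander, to be left alone: finned aluminium heat sink, 60 x 60 x 28. Origin: centre of its underside.
There are look-alikes about, which are no part of the job. What is shaped like the module_b but pink or purple is not meant.

How it is judged:
By the outcome, as a careful person would: the job done as asked, in the order asked, and still so for the second after the job is handed in, with the robot touching nothing.
Of module_a, module_b, module_c, module_d only 3 to 4 are there at a start; the rules pass over those that are not, and their reading is None.
Of blank_a, blank_b, blank_c only 1 to 2 are there at a start; the rules pass over those that are not, and their reading is None.
At some moment in a run one of module_a, module_b, module_c, module_d may be knocked a few centimetres aside while the robot is not near it.
It also fails if it takes over 210 s, if anything falls off the work surface, if the arm or the gripper's body presses on something with over 40 N, if the wrist force passes 120 N, or if a joint passes its speed limit or range.

### The arm

A 7-joint arm with a two-finger parallel gripper is mounted at the origin on the work surface. World frame = base frame: x ahead of the robot, y to its left, z up, the work surface at z = 0. Lengths are in m, angles in rad, forces in N, time in s.
With the tool pointing down it reaches from about 0.4 to 0.85 m from the base axis. Payload 4.5 kg.
Tool frame: the origin (TCP) lies midway between the tips of the shut fingers; the grasp point (between the pads) lies 19 mm behind it; x points along the fingers, y is the direction in which the jaws open and shut, and the axes are right-handed (so a half turn about x gives the same grasp; the last joint's range is limited). The gripper opens to 88 mm and grips with 3 to 60 N. Pads are 18 mm wide; open, the fingers measure 123 mm over their backs; the gripper's body (75 mm by 187 mm) begins 45 mm behind the grasp point.
Start: joints at [1.18, 0.689, -0.195, 1.565, 0.157, 0.902, -0.215], TCP at [0.258, -0.569, 0.239] pointing down, gripper open.
Joint ranges: [-3.01, 3.01], [-0.46, 2.08], [-1.47, 1.51], [0.13, 2.56], [-1, 4.14], [0.04, 2.09], [-2.66, 2.66]. Speed limits (rad/s): [2.57, 2.57, 3.14, 3.14, 3.14, 3.14, 3.14].

### API

Orientations are given as a unit quaternion [w, x, y, z].
In Python, from cell import ctrl gives the robot as it stands. The module is installed in compiled form; this text tells all that it offers.
- The arm moves only by the shell command python3 -m crank 'ROWS' [OPENING] [FORCE]. ROWS is JSON, a list of rows, each an object with "slide": the shift along the tool's x, y, z in m, a list of three; "angular": the turn, a rotation vector about the tool's x, y, z in degrees, a list of three. In form: [{"slide": [dx, dy, dz], "angular": [wx, wy, wz]}, ...]. A call has 1 to 12 rows; each row shifts and turns the commanded pose from where the row before left it, along the tool's axes as they then stand; what a row does not reach is not made up. A row lasts 1/8 s, in which the tool goes at most 62.5 mm and 10.7 degrees, less where a joint would pass 70% of its speed; a pose out of reach is approached as far as the arm can. A call is refused whole if a number of a shift passes 0.0625 or a number of a turn 10.7, either way. A call with a gripper value outside its range is refused whole. OPENING is the closure, from 0 (fully open) to 1 (shut), set as the call begins (- or left out, the last holds). The fingers move at their own pace and stop on an object; FORCE is the grip in N (left out, the last holds). Time passes only in rows, so rows that do not move let the fingers close. It gives the time, the measured TCP pose, the force and the opening at its end, in the units of the state.
- ctrl.get_state(): the state, without advancing time (a new reading comes with each control period).
- ctrl.get_image(name): name is "side" or "top"; returns a dict with "frame" (480x640x3 uint8, red, green, blue), "mtx" (3x3 intrinsics, pixels), "dist_coeffs" ([k1, k2, p1, p2, k3] as OpenCV has them; the pictures are not rectified), "world_to_cam" (4x4, takes a point from world to camera coordinates). Camera axes: x right, y up, looking along -z (the intrinsics and any distortion apply to the point x, -y, -z); pixel columns grow to the right and rows downward; lengths in m; the calibration is good to about 2 mm. A picture is of the moment at which its call begins. There is no depth.
- ctrl.hand_in(): hands the job in, once; it reports no verdict.
The state is a dict: "time_s": time; "q": joint angles; "qvel": joint speeds; "tau": joint torques, N m; "tool_pos": TCP position; "ee_rot": TCP orientation; "wrist_force": force on the tool from outside, world axes, zero at the start; "wrist_torque": the same for the moment, N m; "width": finger opening in m.
Only numpy, scipy, OpenCV 4.12 (cv2) and the standard library are available. Lean on these libraries where they do the work, as an engineer would, in place of code of your own. Each camera call takes 0.05 s, during which the arm holds its last target.

## Working session

There is one attempt and no reset: what is moved stays moved. The work goes in short steps, Python scripts to look and compute and a shell command to move; the robot and the scene stay as the last step left them, time stands still between calls to the robot, and variables do not carry over. Pictures are saved under pics/ and viewed, and the job is handed in when it is done.

```bash
ls; mkdir -p pics; python3 - <<'E'
from cell import ctrl
import cv2
s=ctrl.get_state()
for k,v in s.items(): print(k,v)
for n in("side","top"):
    r=ctrl.get_image(n); cv2.imwrite(f"pics/{n}0.png",r["frame"][:,:,::-1])
    print(r["mtx"],r["dist_coeffs"],r["world_to_cam"])
E
```

```text
pics
time_s 0.0
q [ 1.17977501  0.68998716 -0.19450758  1.56635087  0.15730312  0.90249963
 -0.21509447]
qvel [-5.71997806e-04  2.02608060e-04 -9.99819565e-04  5.33274378e-04
 -2.81477066e-03  9.37532651e-04  4.86887215e-05]
tau [ 1.19663237e-04 -5.27555859e+01 -1.26680911e+00 -1.53428435e+01
 -5.25914936e-02  6.77533069e-03  1.87236465e-04]
tool_pos [ 0.25728575 -0.56888578  0.23790607]
ee_rot [-0.14847229 -0.69102154 -0.14972849  0.69139467]
wrist_force [-0.93180233  0.38393663  0.84764334]
wrist_torque [0.00165969 0.03888634 0.02651287]
width 0.08832254713002996
[[470.90865375   0.         323.33310655]
 [  0.         470.90865375 235.44850148]
 [  0.           0.           1.        ]] [-0.04515688  0.          0.          0.          0.        ] [[ 0.9836483  -0.17892646 -0.0205268  -0.5359697 ]
 [ 0.11056713  0.50997915  0.8530511  -0.14625631]
 [-0.14216517 -0.84137185  0.5214235  -1.09645405]
 [ 0.          0.          0.          1.        ]]
[[483.92508268   0.         318.82471322]
 [  0.         483.92508268 242.9742577 ]
 [  0.           0.           1.        ]] [-0.0263322  0.         0.         0.         0.       ] [[ 0.02071548 -0.99957631  0.02044676 -0.04733373]
 [ 0.98878517  0.02350867  0.14748299 -0.56419466]
 [-0.14790118  0.01716227  0.98885322 -1.45409214]
 [ 0.          0.          0.          1.        ]]
```

View pics/top0.png

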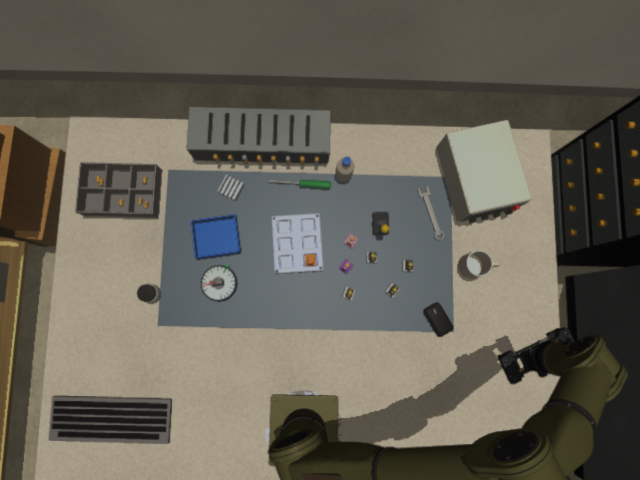

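View pics/side0.png

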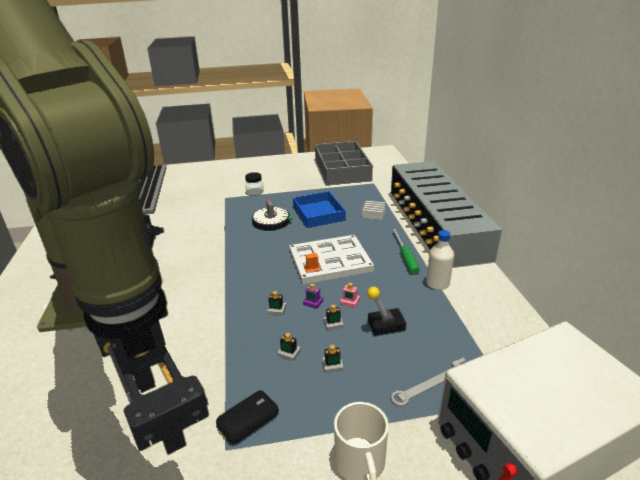

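```bash
cat > h.py <<'E'
from cell import ctrl
import cv2, numpy as np
from scipy.spatial.transform import Rotation as R
class Cam:
    def __init__(s,n):
        r=ctrl.get_image(n); s.im=r["frame"][:,:,::-1].copy(); s.K=np.array(r["mtx"]); s.D=np.array(r["dist_coeffs"]); s.T=np.array(r["world_to_cam"])
        s.c=-s.T[:3,:3].T@s.T[:3,3]
    def proj(s,P):
        p=(s.T[:3,:3]@np.atleast_2d(P).T).T+s.T[:3,3]; p=p*[1,-1,-1]
        return cv2.projectPoints(p,np.zeros(3),np.zeros(3),s.K,s.D)[0].reshape(-1,2)
    def ray(s,uv):
        u=cv2.undistortPoints(np.array(uv,float).reshape(-1,1,2),s.K,s.D).reshape(-1,2)
        d=np.c_[u[:,0],-u[:,1],-np.ones(len(u))]@s.T[:3,:3]
        return d/np.linalg.norm(d,axis=1)[:,None]
    def plane(s,uv,z):
        d=s.ray(uv); return s.c+d*((z-s.c[2])/d[:,2])[:,None]
def tri(a,ua,b,ub):
    da,db=a.ray([ua])[0],b.ray([ub])[0]
    A=np.zeros((3,3));v=np.zeros(3)
    for c,d in((a.c,da),(b.c,db)):
        M=np.eye(3)-np.outer(d,d);A+=M;v+=M@c
    X=np.linalg.solve(A,v)
    return X,[np.linalg.norm(np.cross(X-a.c,da)),np.linalg.norm(np.cross(X-b.c,db))]
def crop(im,x0,y0,x1,y1,k,name):
    c=cv2.resize(im[y0:y1,x0:x1],None,fx=k,fy=k,interpolation=cv2.INTER_CUBIC); cv2.imwrite(f"pics/{name}.png",c)
def blobs(im,lo,hi,amin=3,roi=None):
    hsv=cv2.cvtColor(im,cv2.COLOR_BGR2HSV); m=cv2.inRange(hsv,np.array(lo),np.array(hi))
    if roi is not None:
        k=np.zeros_like(m);x0,y0,x1,y1=roi;k[y0:y1,x0:x1]=255;m&=k
    n,l,st,ce=cv2.connectedComponentsWithStats(m)
    return [(ce[i].round(1).tolist(),int(st[i,4]),st[i,:4].tolist()) for i in range(1,n) if st[i,4]>=amin]
E
python3 - <<'E'
from h import *
t=Cam("top");s=Cam("side")
crop(t.im,330,210,440,310,7,"t_mods"); crop(t.im,180,200,340,310,5,"t_rack")
crop(s.im,240,180,420,290,4.4,"s_rack"); crop(s.im,255,270,415,380,5,"s_mods")
roi=(160,170,455,330); rs=(200,180,480,440)
for nm,lo,hi in(("orange",(5,150,120),(14,255,255)),("brass",(15,100,60),(30,255,255)),("green",(40,80,30),(90,255,255)),("blue",(100,150,60),(125,255,255)),("red",(0,150,80),(4,255,255))):
    print(nm);print(" T",blobs(t.im,lo,hi,4,roi));print(" S",blobs(s.im,lo,hi,5,rs))
E
```

```text
orange
 T [([309.5, 259.9], 65, [306, 255, 9, 10])]
 S [([311.6, 262.5], 211, [304, 253, 17, 19])]
brass
 T [([384.4, 228.2], 63, [381, 224, 8, 9]), ([351.8, 238.5], 10, [351, 237, 3, 4]), ([372.5, 255.7], 23, [371, 252, 4, 8]), ([312.6, 257.1], 14, [311, 255, 4, 7]), ([409.6, 264.4], 23, [408, 261, 4, 8]), ([347.1, 264.8], 10, [346, 263, 3, 4]), ([393.7, 289.5], 28, [391, 286, 6, 8]), ([349.4, 292.6], 24, [348, 289, 4, 8])]
 S [([396.9, 184.1], 30, [394, 182, 7, 5]), ([399.3, 192.6], 59, [394, 188, 12, 10]), ([409.3, 206.5], 66, [403, 202, 13, 10]), ([414.6, 213.9], 68, [408, 210, 14, 9]), ([426.4, 230.1], 76, [419, 226, 15, 9]), ([431.5, 239.5], 65, [425, 235, 14, 9]), ([349.7, 285.5], 26, [348, 283, 5, 6]), ([312.2, 286.6], 25, [310, 284, 5, 6]), ([373.0, 292.6], 130, [367, 287, 13, 13]), ([274.9, 295.2], 55, [269, 291, 13, 8]), ([332.8, 309.0], 59, [327, 305, 12, 8]), ([287.8, 337.7], 68, [282, 333, 13, 9]), ([331.7, 349.8], 75, [325, 345, 14, 9])]
green
 T [([315.1, 183.7], 226, [300, 180, 31, 9]), ([226.5, 265.6], 16, [225, 264, 4, 5])]
 S [([289.7, 217.6], 19, [288, 216, 5, 5]), ([409.5, 259.7], 317, [400, 245, 20, 30]), ([310.4, 295.4], 43, [307, 292, 8, 8]), ([348.1, 294.5], 34, [345, 292, 7, 6]), ([274.4, 303.3], 71, [269, 300, 11, 8]), ([334.1, 317.4], 77, [329, 313, 11, 9]), ([285.7, 346.4], 75, [281, 342, 10, 10]), ([333.0, 359.2], 90, [327, 355, 12, 9])]
blue
 T [([216.5, 237.4], 1475, [194, 215, 46, 43]), ([219.5, 217.0], 4, [218, 217, 4, 1]), ([226.5, 216.0], 4, [225, 216, 4, 1]), ([205.5, 219.0], 4, [204, 219, 4, 1]), ([212.5, 218.0], 4, [211, 218, 4, 1])]
 S [([318.6, 208.9], 1361, [293, 191, 53, 37]), ([443.6, 234.9], 107, [438, 230, 12, 11])]
red
 T []
 S []
```

View pics/t_mods.png

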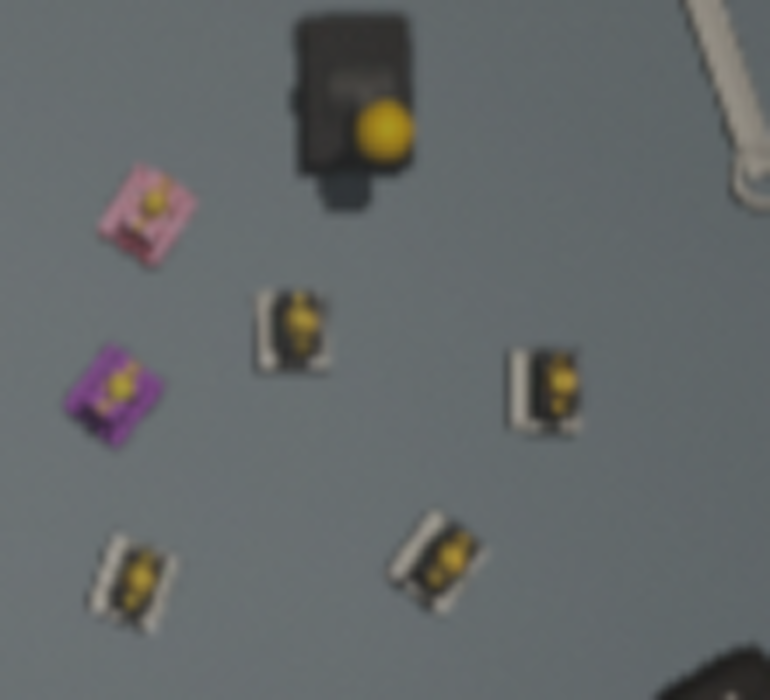

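View pics/t_rack.png

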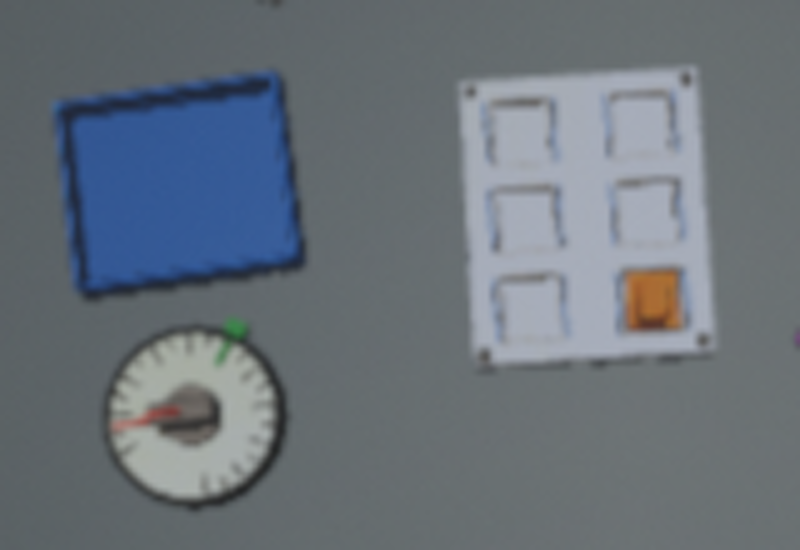

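View pics/s_rack.png

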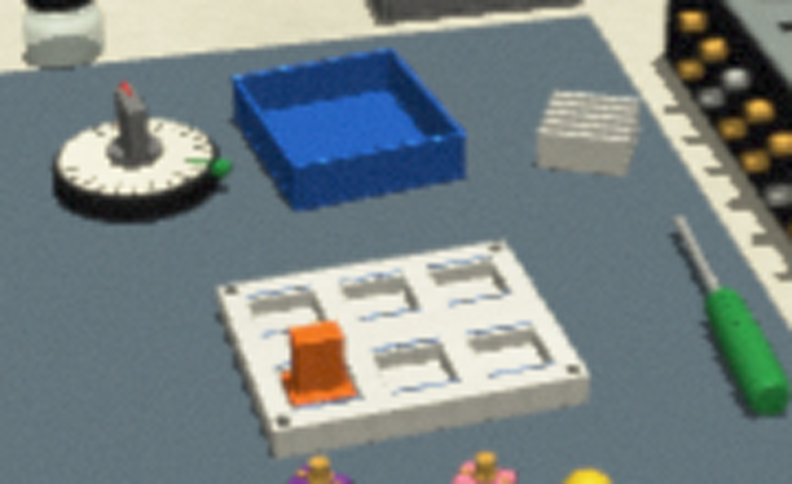

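View pics/s_mods.png

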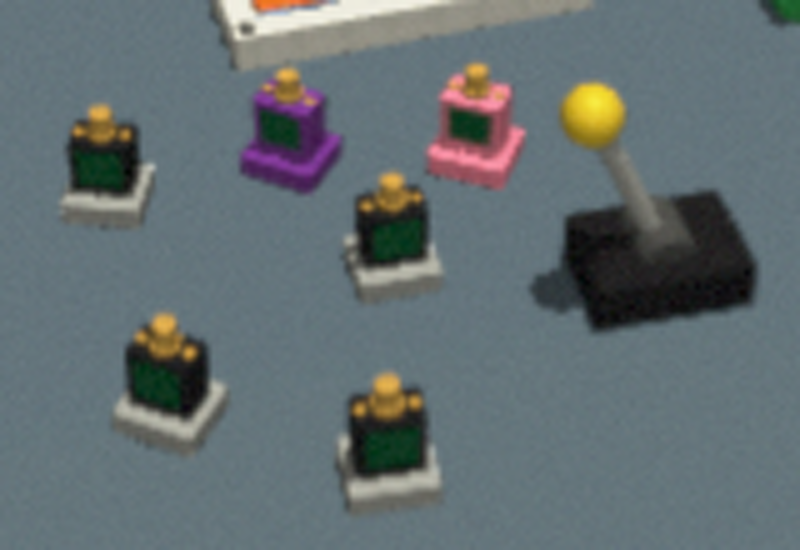

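Black modules are at top px (372,257), (408,266), (392,290) and (349,294). The look-alikes to leave are pink (351,240) and purple (347,266). There is one orange blank at (310,260), with the other five pockets empty. The tray is at (216,237), the dial at (219,283) with its pointer to the left and green mark at (227,266), and the lever ball at (384,228). Next I'll measure them.

```bash
cat > meas.py <<'E'
from h import *
def rack(t):
    g=cv2.cvtColor(t.im,cv2.COLOR_BGR2HSV); m=cv2.inRange(g,np.array((0,0,140)),np.array((180,60,255)))
    k=np.zeros_like(m);k[205:280,265:330]=255;m&=k
    c=max(cv2.findContours(m,cv2.RETR_EXTERNAL,cv2.CHAIN_APPROX_NONE)[0],key=cv2.contourArea).reshape(-1,2)
    P=t.plane(c,.02)[:,:2]
    r=cv2.minAreaRect((P*1000).astype(np.float32)); return r
def modules(t,s,pr=True):
    out=[]
    T=[b for b in blobs(t.im,(15,100,60),(30,255,255),15,(330,210,460,330))]
    return T
def tool():
    st=ctrl.get_state(); w,x,y,z=st["ee_rot"]; return np.array(st["tool_pos"]),R.from_quat([x,y,z,w])
E
python3 - <<'E'
from meas import *
t=Cam("top");s=Cam("side")
print("cams",t.c,s.c)
r=rack(t);print("rack",r,cv2.boxPoints(r).tolist())
p,q=tool();print(p);print(q.as_matrix().round(3))
# tray rim
m=cv2.inRange(cv2.cvtColor(t.im,cv2.COLOR_BGR2HSV),np.array((100,120,30)),np.array((125,255,255)));m[:, :185]=0;m[:,250:]=0;m[:205]=0;m[270:]=0
c=max(cv2.findContours(m,0,1)[0],key=cv2.contourArea).reshape(-1,2)
r=cv2.minAreaRect((t.plane(c,.035)[:,:2]*1000).astype(np.float32));print("tray",r)
# blank: orange top via triangulation
# ball
print("ball",tri(t,(384.4,228.2),s,(373,292.6)))
for a in((372.5,255.7),(409.6,264.4),(393.7,289.5),(349.4,292.6)):
    P=t.plane([a],.047)[0]; print(a,P.round(4),s.proj(P).round(1), "foot-side proj")
# dial face white
m=cv2.inRange(cv2.cvtColor(t.im,cv2.COLOR_BGR2HSV),np.array((0,0,130)),np.array((180,80,255)));m[:, :195]=0;m[:,240:]=0;m[:262]=0;m[305:]=0
c=np.vstack([x.reshape(-1,2) for x in cv2.findContours(m,0,1)[0]]);e=cv2.fitEllipse(cv2.convexHull(c));print(e)
print("dial",t.plane([e[0]],.02))
# side pixel of knob
print(s.proj([t.plane([e[0]],.02)[0]]))
E
```

```text
cams [ 0.34378591 -0.00909469  1.52206063] [ 0.38749924 -0.94383706  0.68547928]
rack ((568.3692016601562, 34.03487777709961), (181.49668884277344, 152.3597869873047), 4.9216461181640625) [[471.41973876953125, 102.14830017089844], [484.49114990234375, -49.649742126464844], [665.3186645507812, -34.07854461669922], [652.2472534179688, 117.71949768066406]]
[ 0.25751543 -0.5692702   0.23846335]
[[-0.     0.412 -0.911]
 [ 0.001 -0.911 -0.412]
 [-1.    -0.001  0.   ]]
tray ((580.401611328125, 287.637939453125), (121.560791015625, 140.74705505371094), 9.613473892211914)
ball (array([ 0.60621209, -0.22973625,  0.09654331]), [np.float64(0.0003062674844674008), np.float64(0.0003062674844676487)])
(372.5, 255.7) [ 0.5287 -0.2007  0.047 ] [[332.5 307.6]] foot-side proj
(409.6, 264.4) [ 0.5044 -0.3154  0.047 ] [[331.7 348.4]] foot-side proj
(393.7, 289.5) [ 0.4263 -0.2661  0.047 ] [[287.2 336.1]] foot-side proj
(349.4, 292.6) [ 0.4141 -0.1308  0.047 ] [[274.4 294. ]] foot-side proj
((217.9932861328125, 282.7539978027344), (31.405141830444336, 32.47050476074219), 45.036102294921875)
dial [[0.43671181 0.27398555 0.02      ]]
[[270.13947175 215.37105625]]
```

```bash
cat > plan.py <<'E'
from meas import *
import sys
# usage: plan.py x y z yawdeg(of tool y; mod 180)
def plan(x,y,z,yaw=None):
    p,q=tool(); M=q.as_matrix(); ty=np.degrees(np.arctan2(M[1,1],M[0,1]))
    d=M.T@(np.array([x,y,z])-p)
    st=ctrl.get_state()
    print("pos",p.round(4),"yaw y",round(ty,2),"downtilt",M[:,0].round(4),"q7",round(st["q"][6],2),"w",round(st["width"],4),"t",round(st["time_s"],1),"F",np.round(st["wrist_force"],1))
    print("slide",d.round(4), end=" ")
    if yaw is not None:
        e=(yaw-ty+90)%180-90; print("turn about tool x deg",round(-e,2), "(or",round(-e-np.sign(-e)*180,1),")")
        Ry=R.from_rotvec([np.radians(-e),0,0]).as_matrix()
        print("slide after turn",(Ry.T@d).round(4))
if __name__=="__main__":
    a=[float(v) for v in sys.argv[1:]]; plan(*a)
E
python3 - <<'E'
from h import *
t=Cam("top");s=Cam("side")
a=np.radians(4.92);Rm=np.array([[np.cos(a),-np.sin(a)],[np.sin(a),np.cos(a)]])
for x in(-.056,0,.056):
  for y in(-.038,.038):
    P=np.array([.5684,.034])+Rm@[x,y]; print(x,y,P.round(4),"top",t.proj([*P,.054])[0].round(1),t.proj([*P,.008])[0].round(1),"side",s.proj([*P,.054])[0].round(1))
E
python3 plan.py .5158 -.0087 .2 -85.1
```

```text
-0.056 -0.038 [ 0.5159 -0.0087] top [310.  258.2] [310.  259.9] side [311.7 255.2]
-0.056 0.038 [0.5093 0.0671] top [285.1 259.7] [285.8 261.4] side [304.4 239.3]
0 -0.038 [ 0.5717 -0.0039] top [308.9 240.1] [308.9 242.3] side [334.  251.4]
0 0.038 [0.5651 0.0719] top [284.1 241.6] [284.9 243.8] side [325.7 235.9]
0.056 -0.038 [0.6275 0.0009] top [307.8 222.2] [307.8 224.9] side [355.8 247.8]
0.056 0.038 [0.6209 0.0767] top [283.1 223.7] [283.9 226.4] side [346.5 232.5]
pos [ 0.2576 -0.5694  0.2386] yaw y -65.66 downtilt [-0.e+00  2.e-04 -1.e+00] q7 -0.22 w 0.0883 t 0.4 F [ 0.8 -0.1  0.4]
slide [ 0.0387 -0.4045 -0.4663] turn about tool x deg 19.44 (or -160.6 )
slide after turn [ 0.0387 -0.5366 -0.3052]
```

```bash
python3 -m crank '[{"slide":[0.003,-0.034,-0.039],"angular":[0,0,0]},{"slide":[0.003,-0.034,-0.039],"angular":[0,0,0]},{"slide":[0.003,-0.034,-0.039],"angular":[0,0,0]},{"slide":[0.003,-0.034,-0.039],"angular":[0,0,0]},{"slide":[0.003,-0.034,-0.039],"angular":[0,0,0]},{"slide":[0.003,-0.034,-0.039],"angular":[0,0,0]},{"slide":[0.003,-0.034,-0.039],"angular":[0,0,0]},{"slide":[0.003,-0.034,-0.039],"angular":[0,0,0]},{"slide":[0.003,-0.034,-0.039],"angular":[0,0,0]},{"slide":[0.003,-0.034,-0.039],"angular":[0,0,0]},{"slide":[0.003,-0.034,-0.039],"angular":[0,0,0]},{"slide":[0.003,-0.03,-0.037],"angular":[0,0,0]}]' 0.5 20; python3 plan.py .5158 -.0087 .1 -85.1
```

```text
time_s: 1.9
tool_pos: [0.5165, -0.0073, 0.2028]
ee_rot: [0.149, 0.691, 0.149, -0.691]
wrist_force: [0.9, -0.1, 0.3]
width: 0.044
pos [ 0.5165 -0.0073  0.2028] yaw y -65.61 downtilt [ 7.e-04  1.e-04 -1.e+00] q7 -1.31 w 0.044 t 1.9 F [ 0.9 -0.1  0.3]
slide [0.1028 0.0009 0.0012] turn about tool x deg 19.49 (or -160.5 )
slide after turn [0.1028 0.0013 0.0009]
```

```bash
python3 -m crank '[{"slide":[0,0,0],"angular":[9.75,0,0]},{"slide":[0,0,0],"angular":[9.75,0,0]},{"slide":[0.04,0.0013,0.0009],"angular":[0,0,0]},{"slide":[0.04,0,0],"angular":[0,0,0]},{"slide":[0.02,0,0],"angular":[0,0,0]},{"slide":[0,0,0],"angular":[0,0,0]}]'; python3 plan.py .5158 -.0087 .024 -85.1; python3 - <<'E'
from h import *
crop(Cam("side").im,260,160,400,290,5,"s1")
E
```

```text
time_s: 2.65
tool_pos: [0.5141, -0.0106, 0.1016]
ee_rot: [-0.03, -0.705, -0.03, 0.707]
wrist_force: [-0.5, 0.1, 0.2]
width: 0.0439
pos [ 0.5141 -0.0106  0.1016] yaw y -85.14 downtilt [-2.8e-03 -1.0e-04 -1.0e+00] q7 -1.55 w 0.0439 t 2.6 F [-0.5  0.1  0.2]
slide [ 0.0776 -0.0017 -0.0021] turn about tool x deg -0.04 (or 180.0 )
slide after turn [ 0.0776 -0.0017 -0.0021]
```

View pics/s1.png

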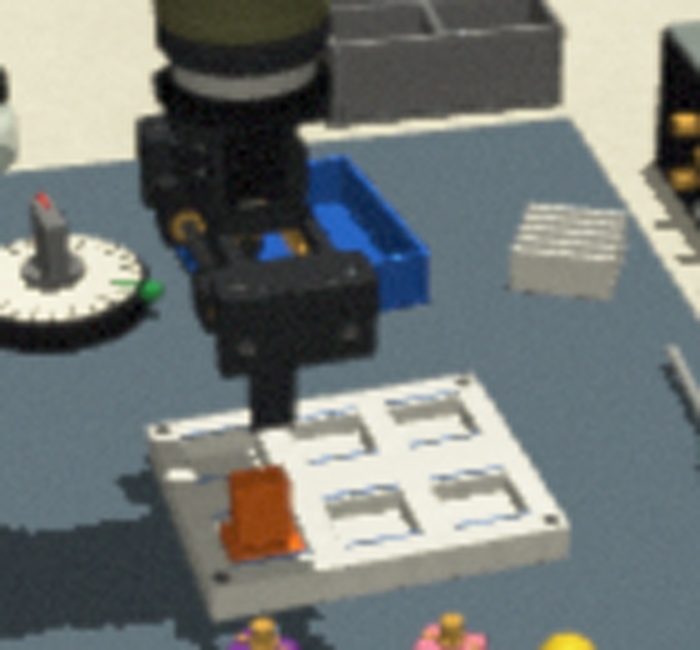

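```bash
python3 -m crank '[{"slide":[0.03,-0.0017,-0.0020],"angular":[0,0,0]},{"slide":[0.03,0,0],"angular":[0,0,0]},{"slide":[0.016,0,0],"angular":[0,0,0]},{"slide":[0,0,0],"angular":[0,0,0]}]'; python3 plan.py .5158 -.0087 .025 -85.1;python3 - <<'E'
from h import *
crop(Cam("side").im,260,160,400,290,5,"s2")
E
```

```text
time_s: 3.2
tool_pos: [0.5168, -0.0089, 0.0267]
ee_rot: [-0.03, -0.706, -0.03, 0.707]
wrist_force: [0.1, 0.3, 0.5]
width: 0.044
pos [ 0.5168 -0.0089  0.0267] yaw y -85.17 downtilt [-4.e-04 -1.e-04 -1.e+00] q7 -1.55 w 0.044 t 3.2 F [0.1 0.3 0.5]
slide [ 0.0017 -0.0003  0.0009] turn about tool x deg -0.07 (or 179.9 )
slide after turn [ 0.0017 -0.0003  0.0009]
```

View pics/s2.png

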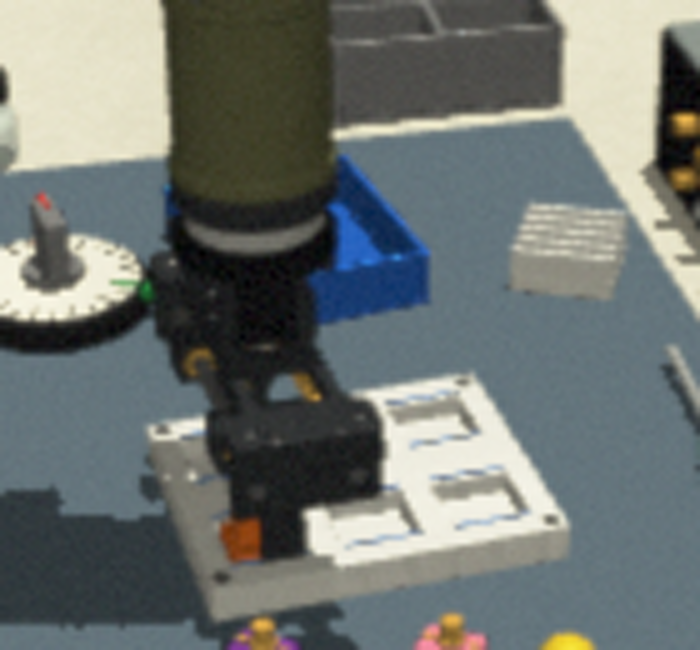

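```bash
python3 - <<'E'
from h import *
s=Cam("side")
for P in([.516,-.0087,.027],[.519,-.039,.027],[.519,-.039,.05],[.5159,-.0087,.054],[.5159-.014,-.0177,.03],[.5159+.014,-.0177,.03],[.5159-.014,-.0177,.053],[.5159+.014,-.0177,.053]): print(P,(s.proj(P)[0]-[260,160])*5)
E
```

```text
[0.516, -0.0087, 0.027] [260.48977448 521.97894998]
[0.519, -0.039, 0.027] [276.78462082 556.88123281]
[0.519, -0.039, 0.05] [275.35007259 517.2776857 ]
[0.5159, -0.0087, 0.054] [258.43232064 476.0092806 ]
[0.5019, -0.0177, 0.03] [234.44060388 530.81938592]
[0.5299, -0.0177, 0.03] [291.53449518 523.90793101]
[0.5019, -0.0177, 0.053] [232.56965025 491.42240635]
[0.5299, -0.0177, 0.053] [290.28126827 484.57287601]
```

```bash
python3 -m crank '[{"slide":[0.001,0,0],"angular":[0,0,0]},{"slide":[0,0,0],"angular":[0,0,0]},{"slide":[0,0,0],"angular":[0,0,0]},{"slide":[0,0,0],"angular":[0,0,0]},{"slide":[-0.02,0,0],"angular":[0,0,0]},{"slide":[-0.04,0,0],"angular":[0,0,0]},{"slide":[-0.04,0,0],"angular":[0,0,0]},{"slide":[0,0,0],"angular":[0,0,0]}]' 1 15; python3 plan.py .580 .287 .12 -80;python3 - <<'E'
from h import *
crop(Cam("side").im,260,160,400,290,5,"s3")
E
```

```text
time_s: 4.3
tool_pos: [0.5185, -0.0089, 0.1281]
ee_rot: [0.03, 0.708, 0.03, -0.705]
wrist_force: [-1.1, -0.5, -1.5]
width: 0.0179
pos [ 0.5185 -0.0089  0.1281] yaw y -85.18 downtilt [ 5.4e-03  1.0e-04 -1.0e+00] q7 -1.55 w 0.0179 t 4.3 F [-1.1 -0.5 -1.5]
slide [ 0.0084 -0.2897 -0.0861] turn about tool x deg -5.18 (or 174.8 )
slide after turn [ 0.0084 -0.2807 -0.1119]
```

View pics/s3.png

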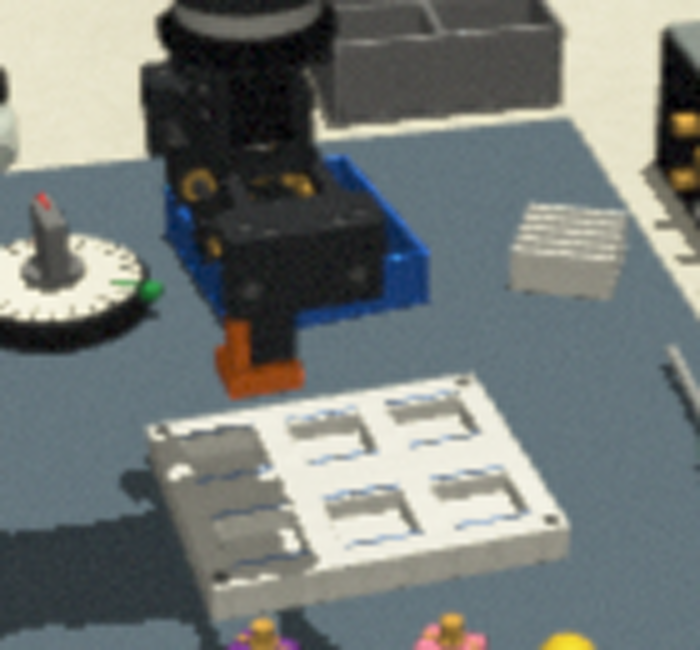

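```bash
python3 -m crank '[{"slide":[0,-0.041,-0.012],"angular":[0,0,0]},{"slide":[0,-0.041,-0.012],"angular":[0,0,0]},{"slide":[0,-0.041,-0.012],"angular":[0,0,0]},{"slide":[0,-0.041,-0.012],"angular":[0,0,0]},{"slide":[0,-0.041,-0.012],"angular":[0,0,0]},{"slide":[0,-0.041,-0.013],"angular":[0,0,0]},{"slide":[0,-0.043,-0.013],"angular":[-5.2,0,0]},{"slide":[0,0,0],"angular":[0,0,0]}]'; python3 plan.py .580 .287 .025 -80
```

```text
time_s: 5.35
tool_pos: [0.5764, 0.2918, 0.1235]
ee_rot: [-0.063, -0.703, -0.065, 0.705]
wrist_force: [-0.0, -1.2, -0.6]
width: 0.0181
pos [0.5764 0.2918 0.1235] yaw y -79.56 downtilt [-0.0022  0.0028 -1.    ] q7 -1.86 w 0.0181 t 5.3 F [-0.  -1.2 -0.6]
slide [ 0.0985  0.0057 -0.0028] turn about tool x deg 0.44 (or -179.6 )
slide after turn [ 0.0985  0.0056 -0.0028]
```

```bash
python3 -m crank '[{"slide":[0.03,0.005,-0.003],"angular":[0,0,0]},{"slide":[0.03,0,0],"angular":[0,0,0]},{"slide":[0.02,0,0],"angular":[0,0,0]},{"slide":[0.01,0,0],"angular":[0,0,0]},{"slide":[0.006,0,0],"angular":[0,0,0]},{"slide":[0,0,0],"angular":[0,0,0]}]'; python3 plan.py .580 .287 .024 -80
```

```text
time_s: 6.1
tool_pos: [0.5821, 0.2821, 0.0299]
ee_rot: [0.062, 0.705, 0.062, -0.704]
wrist_force: [0.5, -0.7, 0.2]
width: 0.0179
pos [0.5821 0.2821 0.0299] yaw y -79.96 downtilt [ 4.e-04  1.e-04 -1.e+00] q7 -1.85 w 0.0179 t 6.1 F [ 0.5 -0.7  0.2]
slide [ 0.0059 -0.0052  0.0012] turn about tool x deg 0.04 (or -180.0 )
slide after turn [ 0.0059 -0.0052  0.0012]
```

```bash
python3 -m crank '[{"slide":[0.003,0,0],"angular":[0,0,0]},{"slide":[0.0025,0,0],"angular":[0,0,0]},{"slide":[0,0,0],"angular":[0,0,0]}]'; python3 -m crank '[{"slide":[0,0,0],"angular":[0,0,0]},{"slide":[0,0,0],"angular":[0,0,0]},{"slide":[0,0,0],"angular":[0,0,0]},{"slide":[-0.02,0,0],"angular":[0,0,0]},{"slide":[-0.04,0,0],"angular":[0,0,0]},{"slide":[-0.05,0,0],"angular":[0,0,0]},{"slide":[-0.03,0,0],"angular":[0,0,0]},{"slide":[0,0,0],"angular":[0,0,0]},{"slide":[0,0,0],"angular":[0,0,0]}]' 0.5; python3 plan.py .4367 .274 .16;python3 - <<'E'
from h import *
t=Cam("top");s=Cam("side")
crop(s.im,230,150,390,270,5,"s4");crop(t.im,180,200,340,310,5,"t4")
E
```

```text
time_s: 6.48
tool_pos: [0.5819, 0.282, 0.0242]
ee_rot: [0.062, 0.704, 0.062, -0.704]
wrist_force: [0.2, 0.4, -0.4]
width: 0.0182
time_s: 7.6
tool_pos: [0.5814, 0.2818, 0.1643]
ee_rot: [-0.062, -0.704, -0.062, 0.705]
wrist_force: [0.1, 0.8, -0.3]
width: 0.0439
pos [0.5814 0.2818 0.1643] yaw y -79.96 downtilt [-6.e-04 -2.e-04 -1.e+00] q7 -1.85 w 0.0439 t 7.6 F [ 0.1  0.8 -0.3]
slide [ 0.0044 -0.0175  0.1438]
```

View pics/s4.png

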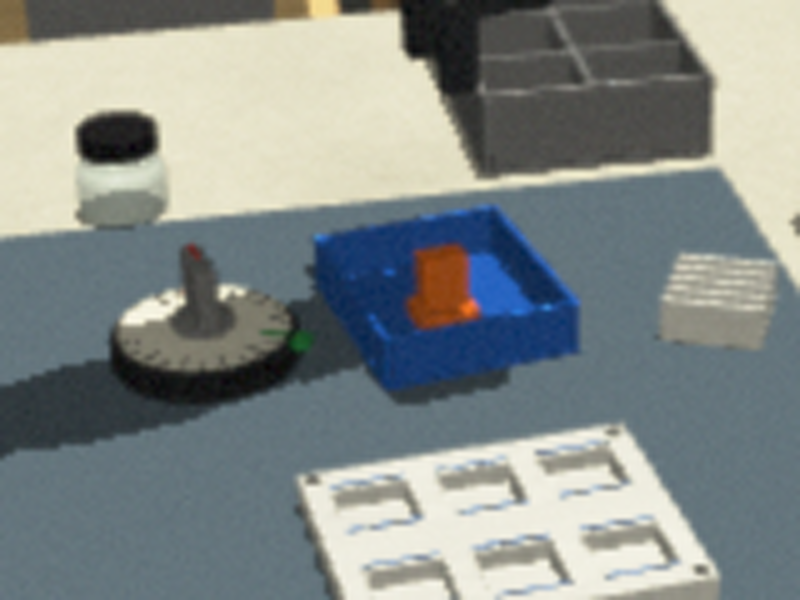

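View pics/t4.png

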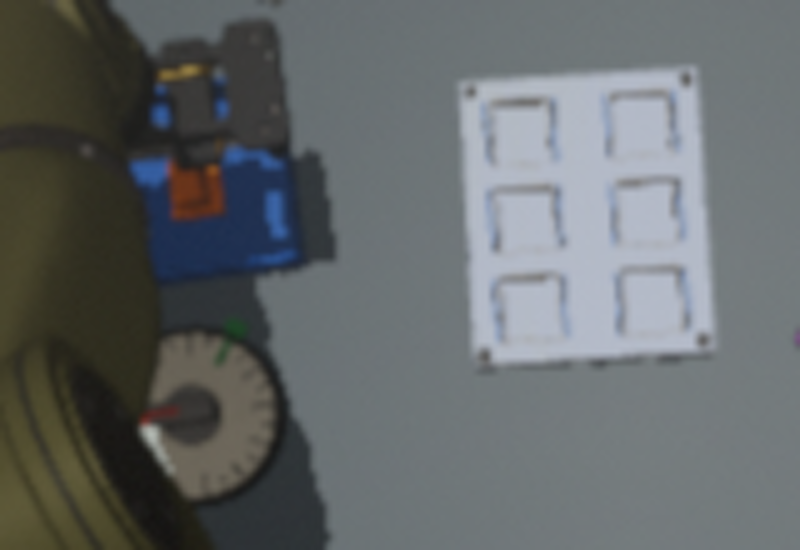

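```bash
cat > dial.py <<'E'
from h import *
def dial(t,im):
    b,g,r=[im[...,i].astype(int) for i in range(3)]
    roi=np.zeros(im.shape[:2],bool);roi[258:308,195:245]=True
    red=(r-np.maximum(g,b)>35)&roi; gr=(g-np.maximum(r,b)>25)&roi
    rp=np.argwhere(red)[:,::-1].astype(float);gp=np.argwhere(gr)[:,::-1].astype(float)
    c=np.array(C); 
    R_=t.plane(rp,.022)[:,:2]-c; G=t.plane(gp,.02)[:,:2]-c
    return R_,G
# rim
t=Cam("top"); im=cv2.imread("pics/top0.png"); s=Cam("side")
m=cv2.inRange(cv2.cvtColor(im,cv2.COLOR_BGR2HSV),np.array((0,0,0)),np.array((180,255,62)));m[:, :195]=0;m[:,242:]=0;m[:258]=0;m[306:]=0
c=np.vstack([x.reshape(-1,2) for x in cv2.findContours(m,0,1)[0]]);e=cv2.fitEllipse(cv2.convexHull(c))
q=t.plane([e[0]],.019)[0];C=q[:2];print("rim",e,q, "size m",e[1][0]*1.5/484)
if __name__=="__main__":
    Rr,G=dial(t,im)
    for n,P in(("red",Rr),("green",G)):
        rad=np.hypot(*P.T);an=np.degrees(np.arctan2(P[:,1],P[:,0]))
        o=np.argsort(rad); print(n,np.c_[rad*1000,an][o].round(0).tolist())
E
python3 dial.py
```

```text
rim ((211.8389129638672, 279.2209777832031), (39.0560302734375, 52.07906723022461), 119.97344207763672) [0.44725773 0.29374686 0.019     ] size m 0.12104141613668647
red [[9.0, -170.0], [9.0, 170.0], [9.0, -126.0], [10.0, -152.0], [10.0, 153.0], [12.0, -138.0], [12.0, 173.0], [13.0, 160.0], [14.0, -128.0], [14.0, 148.0], [16.0, 139.0], [17.0, 154.0], [18.0, 146.0], [20.0, 138.0], [23.0, 133.0], [25.0, 128.0], [28.0, 124.0], [32.0, 126.0]]
green [[41.0, -55.0], [42.0, -52.0], [45.0, -54.0], [47.0, -51.0], [49.0, -48.0], [51.0, -50.0], [53.0, -48.0], [57.0, -43.0], [59.0, -45.0], [59.0, -41.0], [60.0, -49.0], [62.0, -43.0], [62.0, -47.0], [62.0, -39.0], [64.0, -45.0], [64.0, -41.0], [64.0, -49.0], [66.0, -43.0], [66.0, -47.0], [68.0, -45.0]]
```

```bash
python3 - <<'E'
import dial
from dial import *
dial.C=t.plane([(218.3,282.8)],.02)[0,:2];print(dial.C)
Rr,G=dial.dial(t,im)
for n,P in(("red",Rr),("green",G)):
    rad=np.hypot(*P.T);an=np.degrees(np.arctan2(P[:,1],P[:,0]));o=np.argsort(rad); print(n,np.c_[rad*1000,an][o].round(0).tolist())
# side-view check: knob top centre, tip
z=cv2.imread("pics/side0.png")
print("side center z.065",s.proj([*dial.C,.065]),"z0.02",s.proj([*dial.C,.02]))
# side dial face ellipse
m=cv2.inRange(cv2.cvtColor(z,cv2.COLOR_BGR2HSV),np.array((0,0,150)),np.array((180,70,255)));m[:,:250]=0;m[:,290:]=0;m[:203]=0;m[:,:][230:]=0
c=np.vstack([x.reshape(-1,2) for x in cv2.findContours(m,0,1)[0]]);e=cv2.fitEllipse(cv2.convexHull(c));print(e,s.plane([e[0]],.02))
E
```

```text
rim ((211.8389129638672, 279.2209777832031), (39.0560302734375, 52.07906723022461), 119.97344207763672) [0.44725773 0.29374686 0.019     ] size m 0.12104141613668647
[0.43659158 0.27303203]Traceback (most recent call last):
  File "<stdin>", line 4, in <module>
AttributeError: 'function' object has no attribute 'dial'
```

```bash
sed -i 's/^def dial(t,im):/def dialf(t,im,C):/' dial.py; sed -i 's/Rr,G=dial(t,im)/Rr,G=dialf(t,im,C)/' dial.py; python3 - <<'E'
from dial import *
C=t.plane([(218.3,282.8)],.02)[0,:2];print(C)
Rr,G=dialf(t,im,C)
for n,P in(("red",Rr),("green",G)):
    rad=np.hypot(*P.T);an=np.degrees(np.arctan2(P[:,1],P[:,0]));o=np.argsort(rad); print(n,np.c_[rad*1000,an][o].round(0).tolist())
z=cv2.imread("pics/side0.png")
print("side center z.065",s.proj([*C,.065]),"z0.02",s.proj([*C,.02]))
m=cv2.inRange(cv2.cvtColor(z,cv2.COLOR_BGR2HSV),np.array((0,0,150)),np.array((180,70,255)));m[:,:250]=0;m[:,290:]=0;m[:203]=0;m[:,:][230:]=0
c=np.vstack([x.reshape(-1,2) for x in cv2.findContours(m,0,1)[0]]);e=cv2.fitEllipse(cv2.convexHull(c));print(e,s.plane([e[0]],.02))
E
```

```text
rim ((211.8389129638672, 279.2209777832031), (39.0560302734375, 52.07906723022461), 119.97344207763672) [0.44725773 0.29374686 0.019     ] size m 0.12104141613668647
[0.43659158 0.27303203]
red [[10.0, 78.0], [13.0, 81.0], [14.0, 69.0], [16.0, 83.0], [19.0, 84.0], [22.0, 93.0], [22.0, 85.0], [25.0, 93.0], [25.0, 86.0], [28.0, 93.0], [28.0, 99.0], [31.0, 93.0], [31.0, 98.0], [35.0, 98.0], [38.0, 97.0], [41.0, 97.0], [44.0, 96.0], [47.0, 100.0]]
green [[36.0, -21.0], [39.0, -19.0], [40.0, -23.0], [43.0, -21.0], [46.0, -20.0], [47.0, -23.0], [50.0, -22.0], [55.0, -26.0], [56.0, -19.0], [57.0, -22.0], [58.0, -25.0], [59.0, -18.0], [60.0, -27.0], [60.0, -21.0], [61.0, -23.0], [61.0, -17.0], [62.0, -26.0], [63.0, -20.0], [64.0, -22.0], [65.0, -25.0]]
side center z.065 [[268.89250839 201.85207228]] z0.02 [[270.12566326 215.52972698]]
((270.09014892578125, 215.00946044921875), (16.801969528198242, 34.42320251464844), 85.35779571533203) [[0.43675332 0.2762144  0.02      ]]
```

```bash
python3 -m crank '[{"slide":[0,-0.004,0.036],"angular":[-7.9,0,0]},{"slide":[0,-0.001,0.036],"angular":[-10,0,0]},{"slide":[0,0.006,0.036],"angular":[-10,0,0]},{"slide":[0,0.012,0.034],"angular":[-10,0,0]},{"slide":[0,0,0],"angular":[-10,0,0]},{"slide":[0,0,0],"angular":[-10,0,0]},{"slide":[0,0,0],"angular":[-10,0,0]},{"slide":[0,0,0],"angular":[-10,0,0]},{"slide":[0,0,0],"angular":[-10,0,0]},{"slide":[0,0,0],"angular":[0,0,0]},{"slide":[0,0,0],"angular":[0,0,0]}]'; python3 plan.py .4367 .2742 .09 8
```

```text
time_s: 9.38
tool_pos: [0.4629, 0.2169, 0.1642]
ee_rot: [0.533, 0.465, 0.533, -0.465]
wrist_force: [0.5, 0.2, 0.2]
width: 0.044
pos [0.4629 0.2169 0.1642] yaw y 7.76 downtilt [ 1.e-04 -1.e-04 -1.e+00] q7 -0.82 w 0.044 t 9.4 F [0.5 0.2 0.2]
slide [ 0.0742 -0.0182 -0.0603] turn about tool x deg -0.24 (or 179.8 )
slide after turn [ 0.0742 -0.0179 -0.0604]
```

```bash
python3 -m crank '[{"slide":[0,-0.009,-0.030],"angular":[0,0,0]},{"slide":[0,-0.009,-0.030],"angular":[0,0,0]},{"slide":[0.03,0,0],"angular":[0,0,0]},{"slide":[0.04,0,0],"angular":[0,0,0]},{"slide":[0,0,0],"angular":[0,0,0]},{"slide":[0,0,0],"angular":[0,0,0]}]'; python3 plan.py .4367 .2742 .033 8; python3 - <<'E'
from h import *
s=Cam("side");t=Cam("top")
print(ctrl.get_state()["q"].round(2))
crop(s.im,220,150,340,250,6,"s5");crop(t.im,180,230,280,320,7,"t5")
E
```

```text
time_s: 10.12
tool_pos: [0.437, 0.2743, 0.0951]
ee_rot: [0.533, 0.465, 0.533, -0.464]
wrist_force: [0.7, 0.5, 0.8]
width: 0.0439
pos [0.437  0.2743 0.0951] yaw y 7.9 downtilt [ 1.e-03  4.e-04 -1.e+00] q7 -0.99 w 0.0439 t 10.1 F [0.7 0.5 0.8]
slide [ 0.0621 -0.0004  0.0001] turn about tool x deg -0.1 (or 179.9 )
slide after turn [ 0.0621 -0.0004  0.0001]
[-0.49  0.79 -0.26  2.01  0.49  0.4  -0.99]
```

View pics/s5.png

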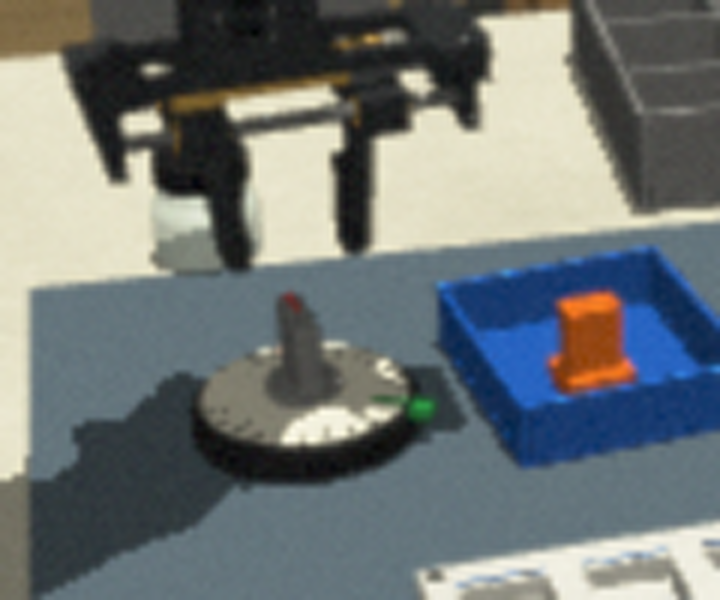

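View pics/t5.png

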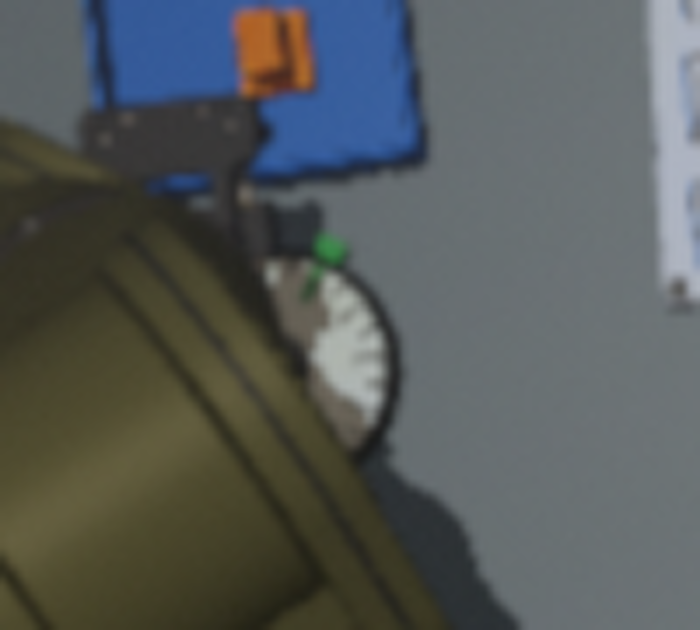

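```bash
python3 -m crank '[{"slide":[0.03,0,0],"angular":[0,0,0]},{"slide":[0.025,0,0],"angular":[0,0,0]},{"slide":[0.007,0,0],"angular":[0,0,0]},{"slide":[0,0,0],"angular":[0,0,0]},{"slide":[0,0,0],"angular":[0,0,0]}]'; python3 -m crank '[{"slide":[0,0,0],"angular":[0,0,0]},{"slide":[0,0,0],"angular":[0,0,0]},{"slide":[0,0,0],"angular":[0,0,0]},{"slide":[0,0,0],"angular":[0,0,0]}]' 1 12;python3 plan.py .4367 .2742 .033 8
```

```text
time_s: 10.85
tool_pos: [0.4373, 0.2743, 0.0333]
ee_rot: [0.533, 0.465, 0.533, -0.464]
wrist_force: [-0.2, 0.2, -0.1]
width: 0.044
time_s: 11.35
tool_pos: [0.4359, 0.2738, 0.0323]
ee_rot: [0.533, 0.464, 0.534, -0.464]
wrist_force: [-2.5, 1.5, 3.3]
width: 0.0138
pos [0.4359 0.2738 0.0323] yaw y 7.96 downtilt [-9.e-04 -5.e-04 -1.e+00] q7 -1.04 w 0.0138 t 11.3 F [-2.5  1.5  3.3]
slide [-0.0007  0.0008 -0.0003] turn about tool x deg -0.04 (or 180.0 )
slide after turn [-0.0007  0.0008 -0.0003]
```

Gripped (13.8 mm wide, against a 14 mm bar). First part of the turn.

```bash
python3 -m crank '[{"slide":[0,0,0],"angular":[7,0,0]},{"slide":[0,0,0],"angular":[7,0,0]},{"slide":[0,0,0],"angular":[7,0,0]},{"slide":[0,0,0],"angular":[7,0,0]},{"slide":[0,0,0],"angular":[7,0,0]},{"slide":[0,0,0],"angular":[7,0,0]},{"slide":[0,0,0],"angular":[7,0,0]},{"slide":[0,0,0],"angular":[7,0,0]},{"slide":[0,0,0],"angular":[7,0,0]},{"slide":[0,0,0],"angular":[0,0,0]},{"slide":[0,0,0],"angular":[0,0,0]}]';python3 plan.py .4367 .2742 .033 -55; python3 -m crank '[{"slide":[0,0,0],"angular":[0,0,0]},{"slide":[0,0,0],"angular":[0,0,0]},{"slide":[0,0,0],"angular":[0,0,0]},{"slide":[-0.025,0,0],"angular":[0,0,0]},{"slide":[-0.03,0,0],"angular":[0,0,0]},{"slide":[0,0,0],"angular":[0,0,0]}]' 0.5;python3 plan.py .4367 .2742 .033 -55;python3 - <<'E'
from h import *
s=Cam("side");t=Cam("top")
print(ctrl.get_state()["q"].round(2))
crop(s.im,220,150,340,250,6,"s6");crop(t.im,180,230,280,320,7,"t6")
E
```

```text
time_s: 12.72
tool_pos: [0.4351, 0.2742, 0.0323]
ee_rot: [-0.213, -0.673, -0.214, 0.675]
wrist_force: [-4.0, 1.0, 5.7]
width: 0.0139
pos [0.4351 0.2742 0.0323] yaw y -54.85 downtilt [-2.3e-03 -3.0e-04 -1.0e+00] q7 -1.64 w 0.0139 t 12.7 F [-4.   1.   5.7]
slide [-0.0007  0.0009 -0.0013] turn about tool x deg 0.15 (or -179.9 )
slide after turn [-0.0007  0.0009 -0.0013]
time_s: 13.48
tool_pos: [0.438, 0.2745, 0.0888]
ee_rot: [0.212, 0.676, 0.213, -0.673]
wrist_force: [-0.3, 0.1, -1.3]
width: 0.0442
pos [0.438  0.2745 0.0888] yaw y -55.07 downtilt [ 0.0035  0.0021 -1.    ] q7 -1.64 w 0.0442 t 13.5 F [-0.3  0.1 -1.3]
slide [ 0.0558 -0.0005  0.0015] turn about tool x deg -0.07 (or 179.9 )
slide after turn [ 0.0558 -0.0005  0.0015]
[-0.64  0.8  -0.01  2.02  0.03  0.32 -1.64]
```

View pics/s6.png

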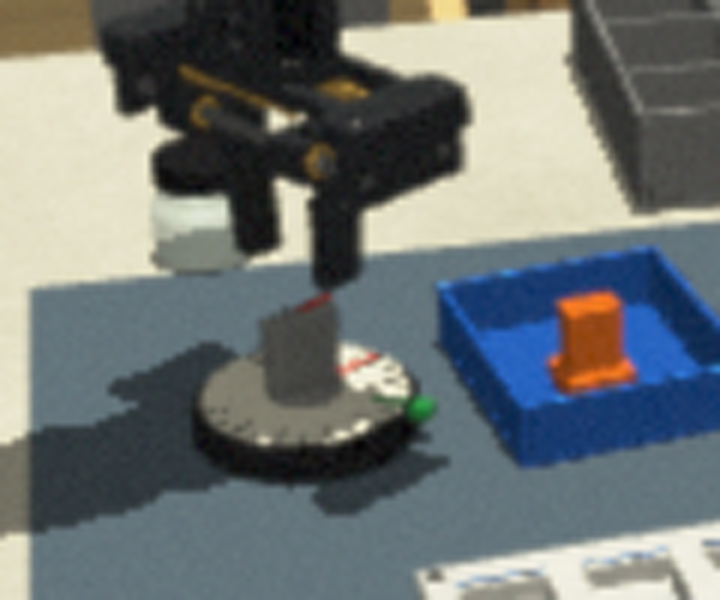

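View pics/t6.png

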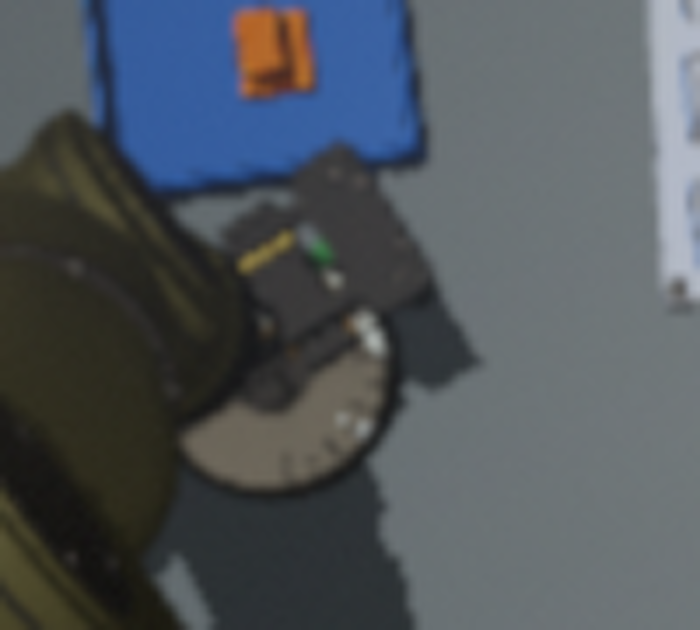

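```bash
cat > dside.py <<'E'
from h import *
s=Cam("side"); C=np.array([.4367,.2745])
b,g,r=[s.im[...,i].astype(int) for i in range(3)]
roi=np.zeros(b.shape,bool);roi[195:232,250:296]=True
for n,m,z in(("red",(r-np.maximum(g,b)>40)&roi,.022),("green",(g-np.maximum(r,b)>20)&roi,.02)):
    p=np.argwhere(m)[:,::-1].astype(float)
    if not len(p): print(n,None); continue
    P=s.plane(p,z)[:,:2]-C; rad=np.hypot(*P.T)*1000;an=np.degrees(np.arctan2(P[:,1],P[:,0]));k=(rad>22)&(rad<70);o=np.argsort(rad[k])
    print(n,np.c_[rad[k],an[k]][o].round(0).astype(int).tolist())
E
python3 dside.py
```

```text
red [[25, 29], [27, 45], [29, 40], [31, 35], [35, 43], [37, 39], [39, 36], [45, 39], [47, 36]]
green [[36, -19], [39, -19], [47, -18], [50, -17], [52, -24], [53, -17], [55, -23], [56, -17], [57, -29], [58, -23], [59, -17], [59, -34], [59, -28], [60, -22], [62, -33], [62, -16], [62, -28], [63, -22], [65, -32], [65, -27], [66, -21], [67, -32]]
```

```bash
python3 -m crank '[{"slide":[0.03,0,0.001],"angular":[0,0,0]},{"slide":[0.026,0,0],"angular":[0,0,0]},{"slide":[0,0,0],"angular":[0,0,0]},{"slide":[0,0,0],"angular":[0,0,0]}]'; python3 -m crank '[{"slide":[0,0,0],"angular":[0,0,0]},{"slide":[0,0,0],"angular":[0,0,0]},{"slide":[0,0,0],"angular":[0,0,0]},{"slide":[0,0,0],"angular":[7,0,0]},{"slide":[0,0,0],"angular":[7,0,0]},{"slide":[0,0,0],"angular":[7,0,0]},{"slide":[0,0,0],"angular":[7,0,0]},{"slide":[0,0,0],"angular":[7,0,0]},{"slide":[0,0,0],"angular":[7,0,0]},{"slide":[0,0,0],"angular":[7,0,0]},{"slide":[0,0,0],"angular":[7,0,0]}]' 1 12;python3 -m crank '[{"slide":[0,0,0],"angular":[1.5,0,0]},{"slide":[0,0,0],"angular":[0,0,0]},{"slide":[0,0,0],"angular":[0,0,0]}]'; python3 plan.py .4367 .2742 .033 -112; python3 dside.py; python3 - <<'E'
from h import *
crop(Cam("side").im,220,150,340,250,6,"s7"); print(ctrl.get_state()["q"].round(2))
E
```

```text
time_s: 14.12
tool_pos: [0.4358, 0.2733, 0.0312]
ee_rot: [-0.212, -0.674, -0.212, 0.675]
wrist_force: [0.9, 0.0, -0.4]
width: 0.0438
time_s: 15.5
tool_pos: [0.4353, 0.2749, 0.0317]
ee_rot: [0.131, -0.695, 0.129, 0.695]
wrist_force: [-0.7, 2.2, 1.9]
width: 0.0138
time_s: 15.88
tool_pos: [0.4354, 0.2748, 0.0316]
ee_rot: [0.138, -0.693, 0.137, 0.694]
wrist_force: [-1.9, 4.0, 5.5]
width: 0.0141
pos [0.4354 0.2748 0.0316] yaw y -112.39 downtilt [-4.e-04  2.e-03 -1.e+00] q7 -2.17 w 0.0141 t 15.9 F [-1.9  4.   5.5]
slide [-0.0014  0.0001 -0.0014] turn about tool x deg -0.39 (or 179.6 )
slide after turn [-0.0014  0.0001 -0.0014]
red [[24, -17], [27, -17], [30, -16], [32, -16], [35, -16], [38, -15], [41, -15]]
green [[50, -17], [52, -24], [53, -17], [55, -23], [56, -17], [57, -29], [58, -23], [59, -17], [59, -34], [59, -28], [60, -22], [62, -33], [62, -16], [62, -28], [63, -22], [65, -32], [65, -27], [66, -21], [67, -32]]
[-0.72  0.91  0.12  2.04 -0.45  0.22 -2.17]
```

View pics/s7.png

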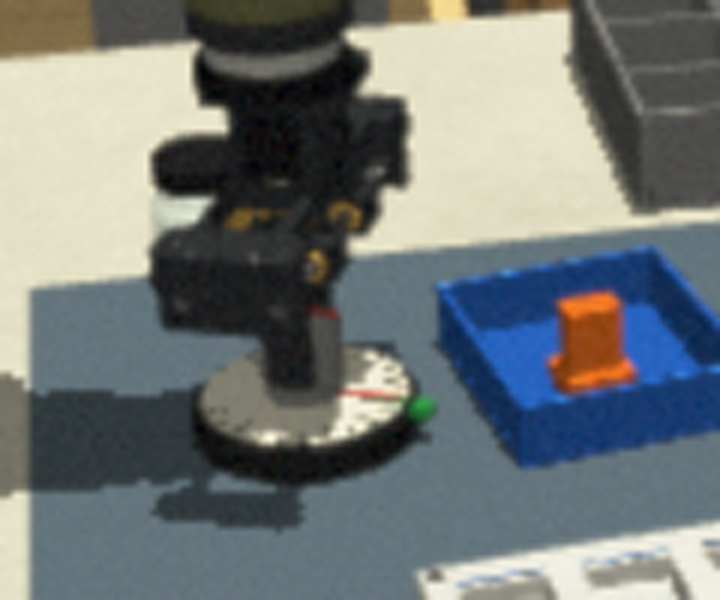

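```bash
python3 -m crank '[{"slide":[0,0,0],"angular":[0,0,0]},{"slide":[0,0,0],"angular":[0,0,0]},{"slide":[0,0,0],"angular":[0,0,0]},{"slide":[-0.03,0,0],"angular":[0,0,0]},{"slide":[-0.05,0,0],"angular":[0,0,0]},{"slide":[-0.05,0,0],"angular":[0,0,0]},{"slide":[0,0,0],"angular":[0,0,0]}]' 0.5;python3 dside.py;python3 - <<'E'
from h import *
s=Cam("side");t=Cam("top")
crop(s.im,220,150,340,250,6,"s8");crop(t.im,180,230,280,320,7,"t8")
E
```

```text
time_s: 16.85
tool_pos: [0.4379, 0.274, 0.1642]
ee_rot: [-0.14, 0.695, -0.137, -0.692]
wrist_force: [-0.2, 0.4, 0.2]
width: 0.0442
red [[24, -17], [27, -17], [30, -16], [32, -16], [35, -16], [38, -15]]
green [[50, -17], [53, -17], [55, -23], [56, -17], [57, -29], [58, -23], [59, -17], [59, -34], [59, -28], [60, -22], [62, -33], [62, -16], [62, -28], [63, -22], [65, -32], [65, -27], [66, -21], [67, -32]]
```

View pics/s8.png

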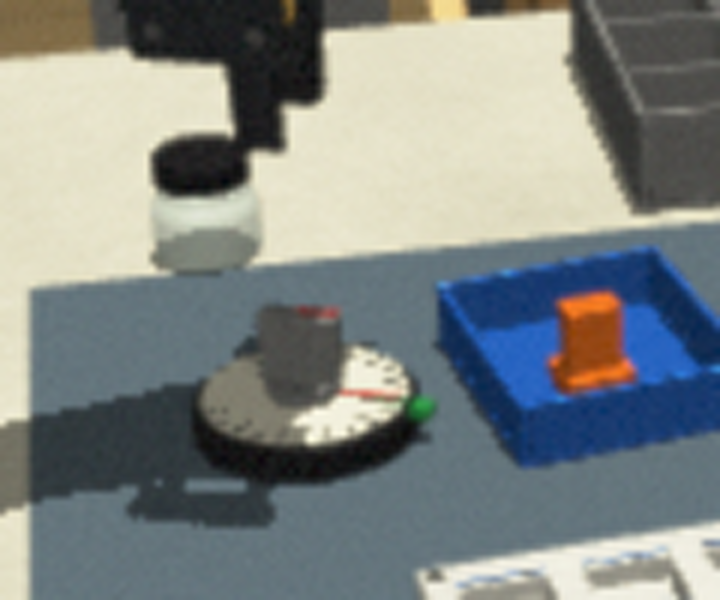

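View pics/t8.png

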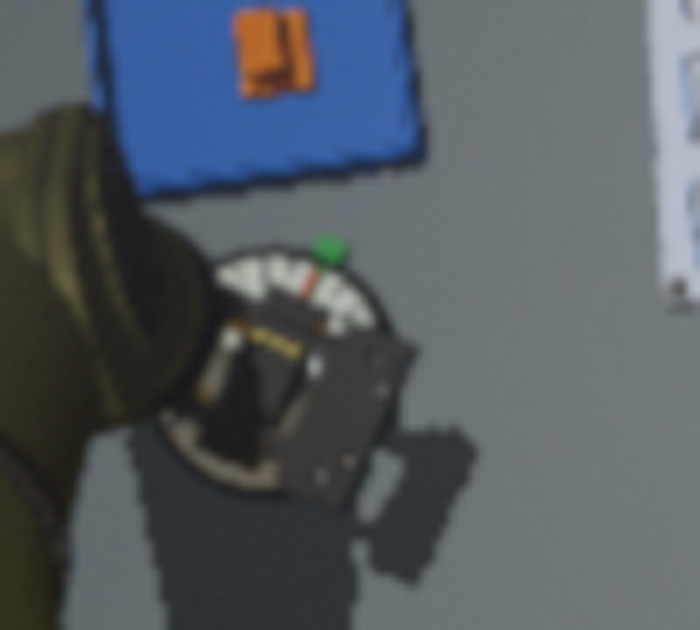

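```bash
python3 -m crank '[{"slide":[0,0.046,-0.035],"angular":[0,0,0]},{"slide":[0,0.046,-0.035],"angular":[0,0,0]},{"slide":[0,0.046,-0.035],"angular":[0,0,0]},{"slide":[0,0.046,-0.035],"angular":[0,0,0]},{"slide":[0,0,0],"angular":[0,0,0]}]' ;python3 - <<'E'
from h import *
from dial import dialf
s=Cam("side");t=Cam("top")
crop(t.im,190,250,250,310,10,"t9")
C=np.array([.4367,.2738])
for n,P in zip(("red","green"),dialf(t,t.im,C)):
    rad=np.hypot(*P.T);an=np.degrees(np.arctan2(P[:,1],P[:,0]));o=np.argsort(rad); print(n,np.c_[rad*1000,an][o].round(0).astype(int).tolist())
E
```

```text
time_s: 17.62
tool_pos: [0.4946, 0.0432, 0.1599]
ee_rot: [0.141, -0.692, 0.143, 0.693]
wrist_force: [0.2, 1.0, 0.0]
width: 0.0441
rim ((211.8389129638672, 279.2209777832031), (39.0560302734375, 52.07906723022461), 119.97344207763672) [0.44725773 0.29374686 0.019     ] size m 0.12104141613668647
red [[8, 50], [10, 38], [11, 61], [12, 17], [13, 49], [13, 30], [15, 14], [16, 25], [18, 2], [18, 12], [23, -22], [25, -19], [29, -22], [32, -20], [36, -23], [43, -23], [46, -21]]
green [[54, -24], [56, -27], [56, -20], [57, -23], [57, -30], [58, -26], [59, -19], [60, -28], [60, -21], [61, -24], [62, -18], [62, -27], [63, -20], [64, -23], [65, -25]]
```

View pics/t9.png

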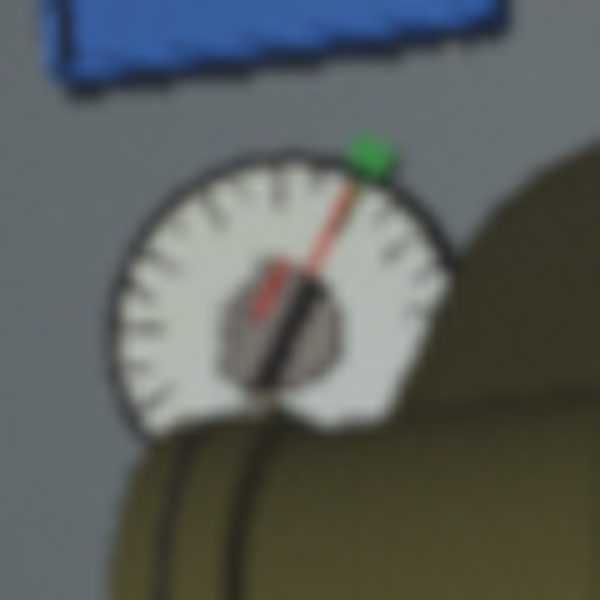

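```bash
python3 - <<'E'
from h import *
s=Cam("side");t=Cam("top")
C=np.array([.4367,.2742])
def ang(cam,im,kind,z):
    b,g,r=[im[...,i].astype(float) for i in range(3)]
    w=(r-np.maximum(g,b)) if kind=="red" else (g-np.maximum(r,b))
    v,u=np.mgrid[0:480,0:640]; P=cam.plane(np.c_[u.ravel(),v.ravel()],z)[:,:2]-C
    rad=np.hypot(*P.T);an=np.degrees(np.arctan2(P[:,1],P[:,0])); w=w.ravel()-(12 if kind=="red" else 6)
    for lo,hi in((.028,.040),(.036,.046),(.028,.047)):
        k=(rad>lo)&(rad<hi)&(w>0)&(abs(an+20)<20); print(kind,lo,hi,k.sum(),round((w[k]*an[k]).sum()/w[k].sum(),2))
i0=cv2.imread("pics/top0.png");j0=cv2.imread("pics/side0.png")
print("TOP");ang(t,i0,"green",.02);ang(t,t.im,"red",.022)
print("SIDE");ang(s,j0,"green",.02);ang(s,s.im,"red",.022)
E
```

```text
TOP
green 0.028 0.04 16 -22.44
green 0.036 0.046 19 -23.02
green 0.028 0.047 29 -22.74
red 0.028 0.04 8 -22.02
red 0.036 0.046 5 -22.5
red 0.028 0.047 12 -22.13
SIDE
green 0.028 0.04 2 -18.58
green 0.036 0.046 5 -18.84
green 0.028 0.047 6 -18.85
red 0.028 0.04 7 -16.48
red 0.036 0.046 6 -16.7
red 0.028 0.047 11 -16.67
```

```bash
python3 -m crank '[{"slide":[0,-0.046,0.035],"angular":[0,0,0]},{"slide":[0,-0.046,0.035],"angular":[0,0,0]},{"slide":[0,-0.046,0.035],"angular":[0,0,0]},{"slide":[0,-0.046,0.035],"angular":[0,0,0]},{"slide":[0.04,0,0],"angular":[0,0,0]},{"slide":[0,0,0],"angular":[0,0,0]},{"slide":[0,0,0],"angular":[0,0,0]}]'; python3 plan.py .4363 .2748 .033 -112.4
```

```text
time_s: 18.8
tool_pos: [0.4361, 0.2727, 0.1218]
ee_rot: [-0.138, 0.694, -0.139, -0.693]
wrist_force: [0.2, -0.4, 0.4]
width: 0.0445
pos [0.4361 0.2727 0.1218] yaw y -112.62 downtilt [ 3.e-04 -6.e-04 -1.e+00] q7 -2.2 w 0.0445 t 18.8 F [ 0.2 -0.4  0.4]
slide [ 0.0888 -0.0021  0.0007] turn about tool x deg -0.22 (or 179.8 )
slide after turn [ 0.0888 -0.0021  0.0007]
```

```bash
python3 -m crank '[{"slide":[0.04,-0.002,0.0007],"angular":[0,0,0]},{"slide":[0.03,0,0],"angular":[0,0,0]},{"slide":[0.018,0,0],"angular":[0,0,0]},{"slide":[0,0,0],"angular":[0,0,0]},{"slide":[0,0,0],"angular":[0,0,0]}]'; python3 -m crank '[{"slide":[0,0,0],"angular":[0,0,0]},{"slide":[0,0,0],"angular":[0,0,0]},{"slide":[0,0,0],"angular":[0,0,0]},{"slide":[0,0,0],"angular":[0.9,0,0]},{"slide":[0,0,0],"angular":[0,0,0]},{"slide":[0,0,0],"angular":[0,0,0]}]' 1 12; python3 plan.py .4363 .2748 .033 -112.4;  python3 -m crank '[{"slide":[0,0,0],"angular":[0,0,0]},{"slide":[0,0,0],"angular":[0,0,0]},{"slide":[0,0,0],"angular":[0,0,0]},{"slide":[-0.03,0,0],"angular":[0,0,0]},{"slide":[-0.05,0,0],"angular":[0,0,0]},{"slide":[-0.05,0,0],"angular":[0,0,0]},{"slide":[0,0,0],"angular":[0,0,0]},{"slide":[0,0.046,-0.035],"angular":[0,0,0]},{"slide":[0,0.046,-0.035],"angular":[0,0,0]},{"slide":[0,0.046,-0.035],"angular":[0,0,0]},{"slide":[0,0.046,-0.035],"angular":[0,0,0]}]' 0.5
```

```text
time_s: 19.42
tool_pos: [0.4371, 0.2753, 0.0345]
ee_rot: [-0.139, 0.694, -0.138, -0.693]
wrist_force: [0.2, -0.6, -0.1]
width: 0.0441
time_s: 20.18
tool_pos: [0.4357, 0.2748, 0.0335]
ee_rot: [0.144, -0.692, 0.144, 0.692]
wrist_force: [-1.2, -1.8, 5.9]
width: 0.014
pos [0.4357 0.2748 0.0335] yaw y -113.5 downtilt [-5.e-04 -8.e-04 -1.e+00] q7 -2.17 w 0.014 t 20.2 F [-1.2 -1.8  5.9]
slide [ 0.0005 -0.0002 -0.0006] turn about tool x deg -1.1 (or 178.9 )
slide after turn [ 0.0005 -0.0002 -0.0006]
time_s: 21.55
tool_pos: [0.4909, 0.0494, 0.1622]
ee_rot: [0.143, -0.692, 0.144, 0.693]
wrist_force: [1.5, 0.3, -0.7]
width: 0.0441
```

```bash
cat > mods.py <<'E'
from meas import *
def brassw(im):
    b,g,r=[im[...,i].astype(float) for i in range(3)]
    return np.clip(np.minimum(r,g)-b-20,0,None)
def orient(cam,im,ctr,z,rad=.019):
    w=brassw(im); v,u=np.mgrid[0:480,0:640]; P=cam.plane(np.c_[u.ravel(),v.ravel()],z)[:,:2]; w=w.ravel()
    k=(np.hypot(*(P-ctr).T)<rad)&(w>0); Q=P[k];W=w[k]; 
    if W.sum()<50: return None
    m=(Q*W[:,None]).sum(0)/W.sum(); D=Q-m; S=(D*W[:,None]).T@D/W.sum(); e,V=np.linalg.eigh(S); a=np.degrees(np.arctan2(V[1,1],V[0,1]))
    return m,a,np.sqrt(e)*1000,k.sum()
def allmods(t,s,verbose=True):
    out=[]
    for c,a,bb in blobs(t.im,(15,100,60),(30,255,255),8,(290,235,450,330)):
        # reject pink/purple: ring saturation/hue
        P=t.plane([c],.047)[0]; ps=s.proj(P)[0]
        S=[b for b in blobs(s.im,(15,100,60),(30,255,255),15) if np.hypot(*(np.array(b[0])-ps))<7]
        X=tri(t,c,s,S[0][0]) if S else (None,None)
        ot=orient(t,t.im,P[:2],.045); os_=orient(s,s.im,P[:2],.045)
        if verbose:
            print(c,a,"tri",None if X[0] is None else (X[0].round(4).tolist(),np.round(X[1],4)),"topyaw",None if ot is None else (round(ot[1],1),ot[2].round(1)),"sideyaw",None if os_ is None else(round(os_[1],1),os_[2].round(1)))
    return out
if __name__=="__main__":
    t=Cam("top");s=Cam("side");allmods(t,s)
E
python3 mods.py; python3 - <<'E'
from h import *
t=Cam("top");s=Cam("side");crop(t.im,190,170,450,330,3,"t10"); crop(s.im,220,180,420,390,3.5,"s10")
E
```

```text
[351.8, 238.5] 10 tri ([0.5805, -0.1362, 0.0481], array([0.0002, 0.0002])) topyaw (np.float64(154.6), array([2.2, 3.2])) sideyaw (np.float64(77.1), array([3.6, 6.7]))
[372.5, 255.7] 23 tri ([0.5291, -0.2012, 0.0436], array([0.0001, 0.0001])) topyaw (np.float64(-173.5), array([2.9, 4.8])) sideyaw (np.float64(63.4), array([4.8, 6.6]))
[409.6, 264.3] 24 tri ([0.5046, -0.316, 0.044], array([0.0004, 0.0004])) topyaw (np.float64(176.3), array([2.6, 5. ])) sideyaw (np.float64(55.0), array([5.2, 5.9]))
[347.1, 264.8] 10 tri ([0.4987, -0.1227, 0.0478], array([0.0001, 0.0001])) topyaw (np.float64(152.9), array([2.2, 2.8])) sideyaw (np.float64(83.1), array([3. , 6.5]))
[393.7, 289.5] 28 tri ([0.4269, -0.2668, 0.0433], array([0.0004, 0.0004])) topyaw (np.float64(144.8), array([2.7, 5.4])) sideyaw (np.float64(108.8), array([4.3, 7. ]))
[349.4, 292.6] 24 tri ([0.4147, -0.1311, 0.0435], array([0.0004, 0.0004])) topyaw (np.float64(163.3), array([2.6, 5.4])) sideyaw (np.float64(100.1), array([4.8, 7.2]))
```

View pics/t10.png

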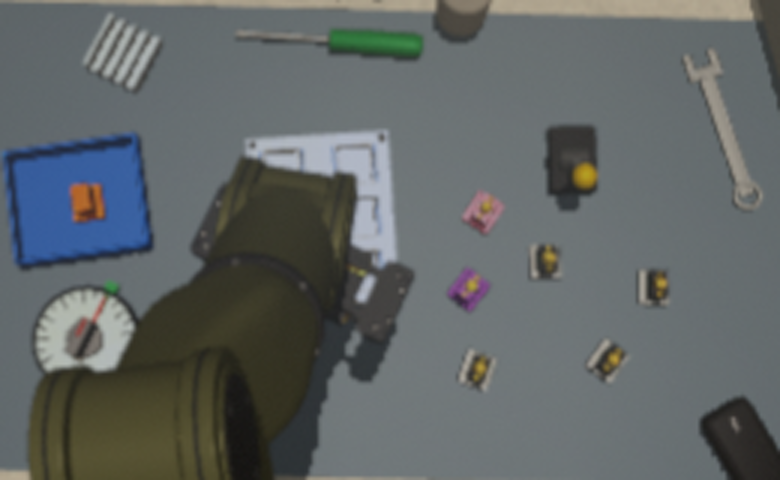

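View pics/s10.png

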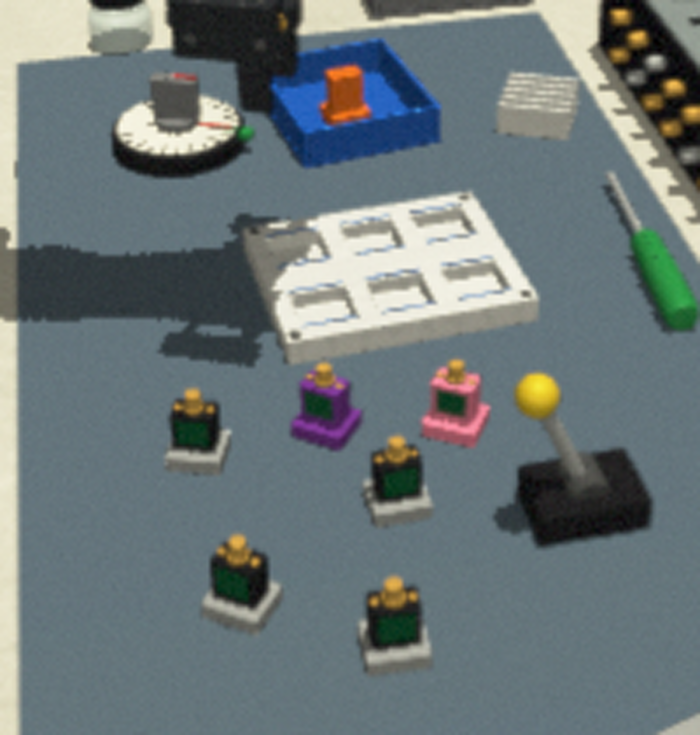

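```bash
python3 - <<'E'
from h import *
t=Cam("top");s=Cam("side")
def d(cam,a,b,off,k,z):
    P=cam.plane((np.array([a,b])+.5)/k-.5+off,z)[:,:2]; v=P[1]-P[0]; print(np.degrees(np.arctan2(v[1],v[0])).round(1),(np.hypot(*v)*1000).round(1))
o=np.array([255,270.])
print("side front bottom edges M1,M2,M3,M4")
d(s,(360,298),(440,285),o,5,0);d(s,(350,510),(440,500),o,5,0);d(s,(115,425),(185,452),o,5,0);d(s,(62,220),(142,227),o,5,0)
w=np.array([330,210.]);print("top left edges")
for a,b in(((255,370),(258,290)),((510,432),(513,350)),((390,572),(435,512)),((92,610),(120,535))): d(t,a,b,w,7,.012)
# foot white mask rects
m=cv2.inRange(cv2.cvtColor(t.im,cv2.COLOR_BGR2HSV),np.array((0,0,0)),np.array((180,255,255)))
h=cv2.cvtColor(t.im,cv2.COLOR_BGR2LAB).astype(float)
for c in((372,256),(408,266),(393,290),(349,294)):
    x,y=c;p=h[y-12:y+13,x-12:x+13]; bg=np.median(np.r_[p[0],p[-1],p[:,0],p[:,-1]],axis=0)
    k=(np.abs(p-bg).sum(2)>28).astype(np.uint8); cs=max(cv2.findContours(k,0,1)[0],key=cv2.contourArea).reshape(-1,2)+[x-12,y-12]
    P=t.plane(cs,.012)[:,:2]; r=cv2.minAreaRect((P*1000).astype(np.float32)); print(c,r)
E
```

```text
side front bottom edges M1,M2,M3,M4
1.7 34.7
-3.1 34.6
-37.8 32.3
-18.9 36.2
top left edges
-1.8 36.3
-2.4 37.1
-36.6 33.8
-19.8 35.6
(372, 256) ((529.220947265625, -202.9013214111328), (23.322368621826172, 34.182701110839844), 74.52821350097656)
(408, 266) ((504.72344970703125, -320.7308349609375), (19.000736236572266, 35.15153121948242), 89.68560791015625)
(393, 290) ((426.4705810546875, -266.61248779296875), (28.436830520629883, 37.2298698425293), 54.12906265258789)
(349, 294) ((414.033447265625, -130.7874755859375), (28.518611907958984, 33.3568115234375), 72.13845825195312)
```

```bash
python3 plan.py .4146 -.1311 .10 -108.5
```

```text
pos [0.4905 0.0524 0.1625] yaw y -113.35 downtilt [-1.6e-03  9.0e-04 -1.0e+00] q7 -1.85 w 0.0437 t 21.9 F [ 0.7  0.1 -0.5]
slide [ 0.0625  0.1985 -0.0032] turn about tool x deg -4.85 (or 175.2 )
slide after turn [0.0625 0.1981 0.0136]
```

```bash
python3 -m crank '[{"slide":[0,0.04,0.003],"angular":[-4.85,0,0]},{"slide":[0,0.04,0.003],"angular":[0,0,0]},{"slide":[0,0.04,0.003],"angular":[0,0,0]},{"slide":[0,0.04,0.003],"angular":[0,0,0]},{"slide":[0,0.038,0.002],"angular":[0,0,0]},{"slide":[0.03,0,0],"angular":[0,0,0]},{"slide":[0.03,0,0],"angular":[0,0,0]},{"slide":[0,0,0],"angular":[0,0,0]},{"slide":[0,0,0],"angular":[0,0,0]}]'; python3 plan.py .4146 -.1311 .017 -108.5;python3 dside.py; python3 - <<'E'
from h import *
from dial import dialf
t=Cam("top");s=Cam("side");crop(s.im,220,240,340,330,6.5,"s11")
C=np.array([.4367,.2742])
for n,P in zip(("red","green"),dialf(t,t.im,C)):
    rad=np.hypot(*P.T);an=np.degrees(np.arctan2(P[:,1],P[:,0]));o=np.argsort(rad);k=rad[o]>.022; print(n,np.c_[rad*1000,an][o][k].round(0).astype(int).tolist())
E
```

```text
time_s: 22.98
tool_pos: [0.412, -0.1298, 0.1037]
ee_rot: [-0.114, 0.698, -0.114, -0.698]
wrist_force: [0.2, -0.5, -0.7]
width: 0.0441
pos [ 0.412  -0.1298  0.1037] yaw y -108.49 downtilt [ 3.e-04  2.e-04 -1.e+00] q7 -1.46 w 0.0441 t 23.0 F [ 0.2 -0.5 -0.7]
slide [ 0.0867  0.0004 -0.0029] turn about tool x deg 0.01 (or -180.0 )
slide after turn [ 0.0867  0.0004 -0.0029]
red None
green None
rim ((211.8389129638672, 279.2209777832031), (39.0560302734375, 52.07906723022461), 119.97344207763672) [0.44725773 0.29374686 0.019     ] size m 0.12104141613668647
red [[23, -23], [26, -20], [27, -26], [30, -23], [32, -21], [34, -26], [36, -23], [39, -21], [43, -23]]
green [[56, -27], [56, -20], [57, -23], [58, -26], [59, -19], [60, -22], [60, -28], [61, -24], [62, -18], [63, -27], [63, -21], [64, -23], [65, -26]]
```

View pics/s11.png

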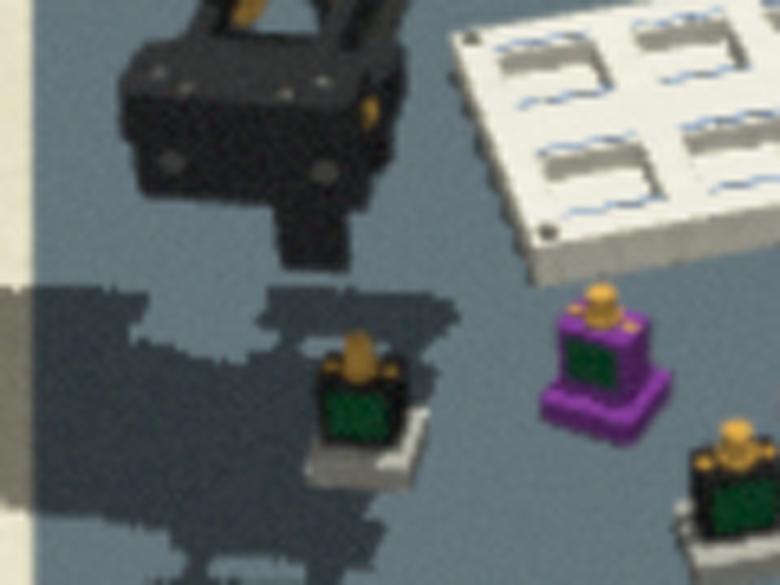

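```bash
python3 -m crank '[{"slide":[0.04,0.0004,-0.0029],"angular":[0,0,0]},{"slide":[0.03,0,0],"angular":[0,0,0]},{"slide":[0.017,0,0],"angular":[0,0,0]},{"slide":[0,0,0],"angular":[0,0,0]},{"slide":[0,0,0],"angular":[0,0,0]}]'; python3 plan.py .4146 -.1311 .017 -108.5; python3 - <<'E'
from h import *
s=Cam("side");crop(s.im,220,240,340,330,6.5,"s12")
E
```

```text
time_s: 23.85
tool_pos: [0.4215, -0.1341, 0.0301]
ee_rot: [0.115, -0.693, 0.113, 0.703]
wrist_force: [0.9, 0.1, -0.5]
width: 0.0441
pos [ 0.4215 -0.1341  0.0301] yaw y -108.59 downtilt [-0.0138  0.005  -0.9999] q7 -0.91 w 0.0441 t 23.9 F [ 0.9  0.1 -0.5]
slide [ 0.0132 -0.0006  0.0073] turn about tool x deg -0.09 (or 179.9 )
slide after turn [ 0.0132 -0.0007  0.0073]
```

View pics/s12.png

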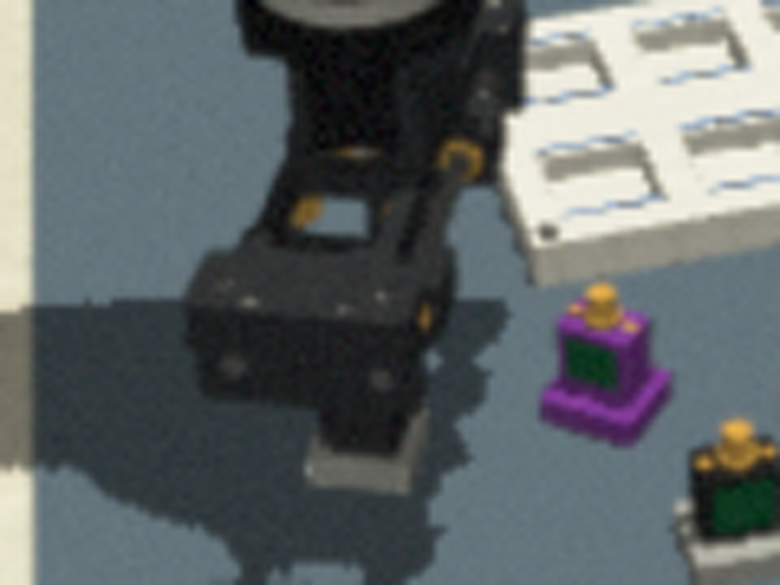

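```bash
python3 -m crank '[{"slide":[0,0,0],"angular":[0,0,0]},{"slide":[0,0,0],"angular":[0,0,0]}]'; python3 plan.py .4146 -.1311 .017 -108.5; python3 -c "
from cell import ctrl
print(ctrl.get_state()['q'].round(2))"
```

```text
time_s: 24.15
tool_pos: [0.4215, -0.1341, 0.0299]
ee_rot: [0.115, -0.693, 0.113, 0.703]
wrist_force: [0.4, 0.8, -0.9]
width: 0.0443
pos [ 0.4215 -0.1341  0.0299] yaw y -108.61 downtilt [-0.0139  0.0051 -0.9999] q7 -0.91 w 0.0443 t 24.1 F [ 0.4  0.8 -0.9]
slide [ 0.013  -0.0006  0.0073] turn about tool x deg -0.11 (or 179.9 )
slide after turn [ 0.013  -0.0007  0.0073]
[ 0.18  0.89  0.04  2.23 -0.78  0.04 -0.91]
```

```bash
python3 -m crank '[{"slide":[0,0,0],"angular":[0,-2.7,0]},{"slide":[0,0,0],"angular":[0,0,0]},{"slide":[0,0,0],"angular":[0,0,0]}]'; python3 plan.py .4146 -.1311 .017 -108.5; python3 -c "
from cell import ctrl
print(ctrl.get_state()['q'].round(2))"
```

```text
time_s: 24.52
tool_pos: [0.4211, -0.134, 0.0296]
ee_rot: [0.118, -0.676, 0.111, 0.719]
wrist_force: [-0.6, 0.2, 0.6]
width: 0.044
pos [ 0.4211 -0.134   0.0296] yaw y -108.61 downtilt [-0.0589  0.02   -0.9981] q7 -0.91 w 0.044 t 24.5 F [-0.6  0.2  0.6]
slide [ 0.013  -0.0006  0.0063] turn about tool x deg -0.11 (or 179.9 )
slide after turn [ 0.013  -0.0006  0.0063]
[ 0.13  0.91  0.13  2.19 -0.77  0.16 -0.91]
```

```bash
python3 -m crank '[{"slide":[0.006,-0.0006,0.0063],"angular":[0,0,0]},{"slide":[0.006,0,0],"angular":[0,0,0]},{"slide":[0,0,0],"angular":[0,0,0]},{"slide":[0,0,0],"angular":[0,0,0]}]'; python3 plan.py .4146 -.1311 .017 -108.5; python3 - <<'E'
from h import *
s=Cam("side");crop(s.im,220,240,340,330,6.5,"s13")
P=[.4146,-.1311,.012]; print((s.proj(P)[0]+.5-[220,240])*6.5,ctrl.get_state()['q'].round(2))
E
```

```text
time_s: 25.02
tool_pos: [0.415, -0.1314, 0.018]
ee_rot: [0.118, -0.676, 0.111, 0.719]
wrist_force: [0.6, 1.2, -1.1]
width: 0.0443
pos [ 0.415  -0.1314  0.018 ] yaw y -108.63 downtilt [-0.0589  0.0202 -0.9981] q7 -0.9 w 0.0443 t 25.0 F [ 0.6  1.2 -1.1]
slide [ 0.001  -0.0001  0.0004] turn about tool x deg -0.13 (or 179.9 )
slide after turn [ 0.001  -0.0001  0.0004]
[366.17846285 435.6805206 ] [ 0.16  0.93  0.08  2.21 -0.79  0.1  -0.9 ]
```

View pics/s13.png

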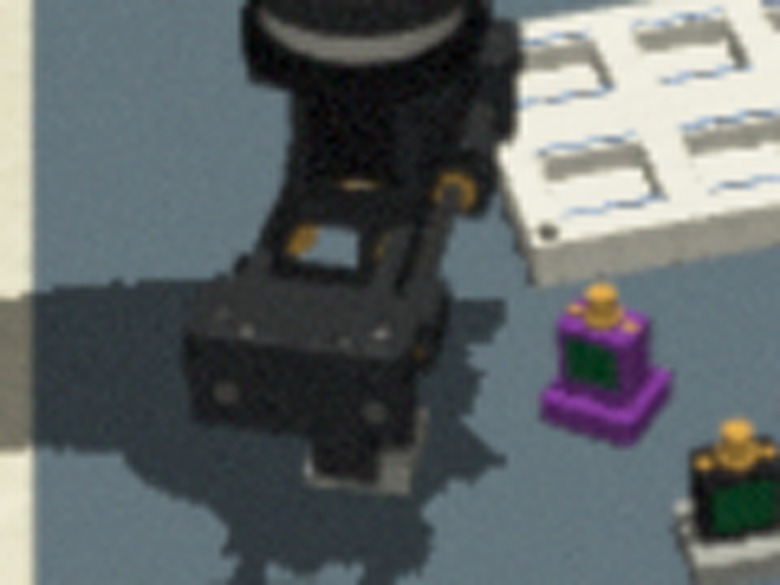

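```bash
python3 -m crank '[{"slide":[0,0,0],"angular":[0,0,0]},{"slide":[0,0,0],"angular":[0,0,0]},{"slide":[0,0,0],"angular":[0,0,0]},{"slide":[0,0,0],"angular":[0,0,0]}]' 1 30; python3 plan.py .4146 -.1311 .12 -85.1;  python3 -m crank '[{"slide":[-0.02,0,0],"angular":[0,0,0]},{"slide":[-0.04,0,0],"angular":[0,0,0]},{"slide":[-0.04,0,0],"angular":[0,0,0]},{"slide":[-0.02,0,0],"angular":[0,0,0]},{"slide":[0,0,0],"angular":[0,0,0]},{"slide":[0,0,0],"angular":[0,0,0]}]'; python3 plan.py .5159 -.0087 .12 -85.1; python3 - <<'E'
from h import *
s=Cam("side");crop(s.im,220,180,340,310,6,"s14")
E
```

```text
time_s: 25.58
tool_pos: [0.415, -0.1312, 0.018]
ee_rot: [0.118, -0.676, 0.111, 0.719]
wrist_force: [1.1, -0.2, 1.7]
width: 0.018
pos [ 0.415  -0.1312  0.018 ] yaw y -108.61 downtilt [-0.0589  0.0203 -0.9981] q7 -0.9 w 0.018 t 25.6 F [ 1.1 -0.2  1.7]
slide [-0.1017 -0.      0.0068] turn about tool x deg -23.51 (or 156.5 )
slide after turn [-0.1017 -0.0027  0.0062]
time_s: 26.32
tool_pos: [0.4215, -0.1333, 0.137]
ee_rot: [0.118, -0.675, 0.11, 0.72]
wrist_force: [-1.0, 0.4, -1.6]
width: 0.0178
pos [ 0.4215 -0.1333  0.137 ] yaw y -108.6 downtilt [-0.0603  0.0209 -0.998 ] q7 -1.0 w 0.0178 t 26.3 F [-1.   0.4 -1.6]
slide [ 0.0139 -0.1481 -0.0507] turn about tool x deg -23.5 (or 156.5 )
slide after turn [ 0.0139 -0.1156 -0.1056]
```

View pics/s14.png

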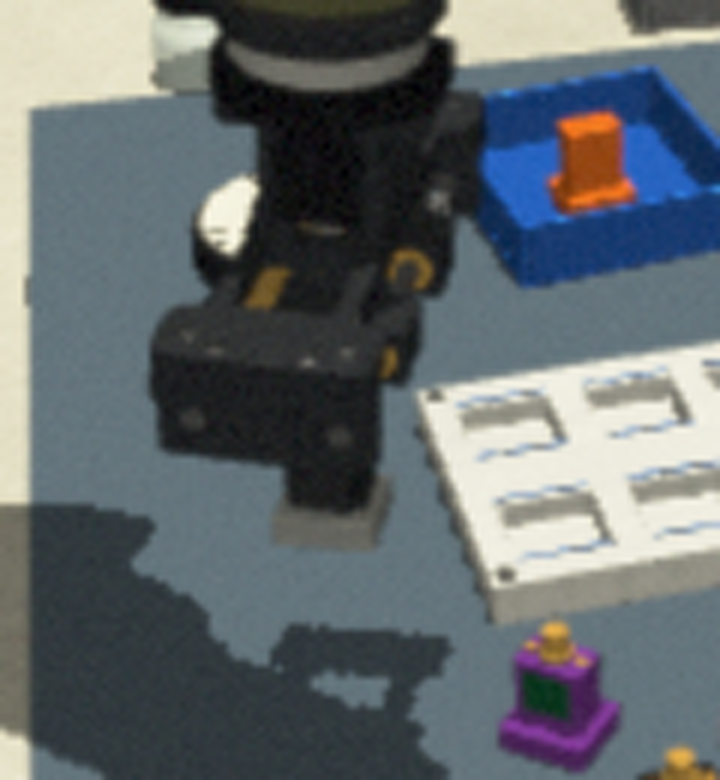

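```bash
cat >> plan.py <<'E'
    p,q=tool();M=q.as_matrix(); print("per +1deg world yaw, tool rotvec:",M[2,:].round(4), "world-z in tool", M[2,:].round(4))
E
python3 plan.py .5159 -.0087 .12 -85.1
```

```text
pos [ 0.4213 -0.1333  0.1368] yaw y -108.61 downtilt [-0.061   0.0211 -0.9979] q7 -1.0 w 0.0179 t 26.4 F [-0.7 -0.3 -1.7]
slide [ 0.0136 -0.1483 -0.0509] turn about tool x deg -23.51 (or 156.5 )
slide after turn [ 0.0136 -0.1157 -0.1058]
per +1deg world yaw, tool rotvec: [-9.979e-01 -5.000e-04  6.450e-02] world-z in tool [-9.979e-01 -5.000e-04  6.450e-02]
```

```bash
python3 -m crank '[{"slide":[0.002,-0.037,-0.0127],"angular":[0,0,0]},{"slide":[0.002,-0.037,-0.0127],"angular":[0,0,0]},{"slide":[0.002,-0.037,-0.0127],"angular":[0,0,0]},{"slide":[0.002,-0.037,-0.0127],"angular":[0,0,0]},{"slide":[0,0,0],"angular":[-7.8,0,0.5]},{"slide":[0,0,0],"angular":[-7.8,0,0.5]},{"slide":[0,0,0],"angular":[-7.8,0,0.5]},{"slide":[0,0,0],"angular":[0,0,0]},{"slide":[0,0,0],"angular":[0,0,0]}]'; python3 plan.py .5159 -.0087 .07 -85.1;  python3 - <<'E'
from h import *
s=Cam("side");crop(s.im,240,190,360,290,6.5,"s15");t=Cam("top");crop(t.im,265,200,345,290,8,"t15")
E
```

```text
time_s: 27.5
tool_pos: [0.5164, -0.0097, 0.126]
ee_rot: [-0.03, -0.684, -0.028, 0.729]
wrist_force: [-0.1, -0.3, -1.3]
width: 0.0177
pos [ 0.5164 -0.0097  0.126 ] yaw y -85.33 downtilt [-0.0635 -0.0054 -0.998 ] q7 -1.02 w 0.0177 t 27.5 F [-0.1 -0.3 -1.3]
slide [ 0.0559 -0.001  -0.0032] turn about tool x deg -0.23 (or 179.8 )
slide after turn [ 0.0559 -0.001  -0.0032]
per +1deg world yaw, tool rotvec: [-9.98e-01  2.00e-04  6.38e-02] world-z in tool [-9.98e-01  2.00e-04  6.38e-02]
```

View pics/s15.png

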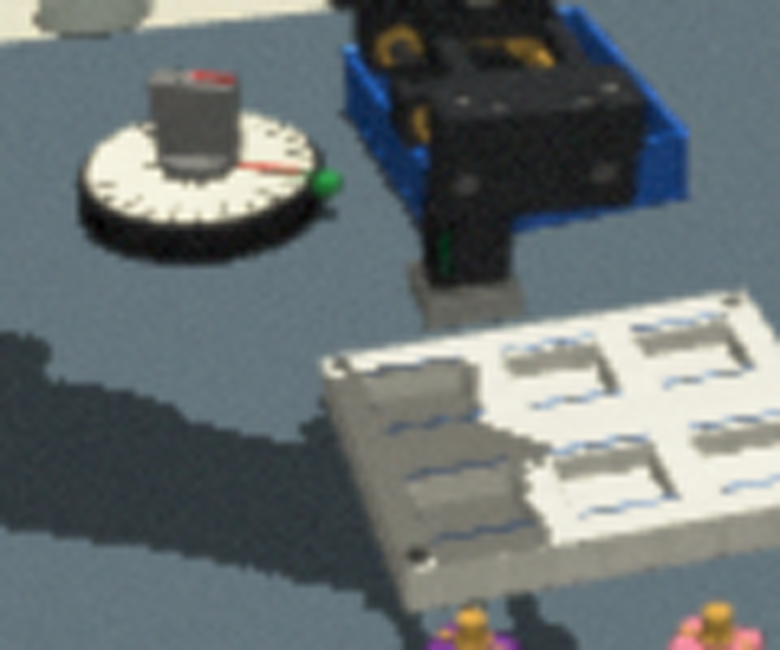

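View pics/t15.png

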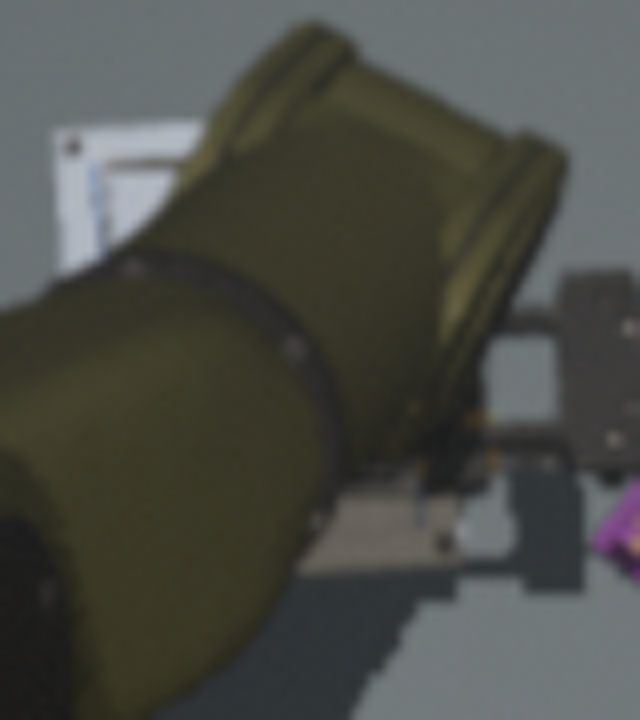

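```bash
cat > foot.py <<'E'
from meas import *
import sys
# predict foot front edges in a side crop: args: crop x0 y0 k ; dz underside below tcp
def pred(x0,y0,k,h=.018,name="foot",w=120,hh=100):
    p,q=tool();M=q.as_matrix();yaw=np.arctan2(M[1,1],M[0,1])+np.pi/2
    c,s_=np.cos(yaw),np.sin(yaw); s=Cam("side")
    crop(s.im,x0,y0,x0+w,y0+hh,k,name); im=cv2.imread(f"pics/{name}.png")
    for lx,ly,lz in((-.018,-.016,0),(.018,-.016,0),(.018,-.016,.012),(-.018,-.016,.012),(.018,.016,.012)):
        P=[p[0]+c*lx-s_*ly,p[1]+s_*lx+c*ly,p[2]-h+lz]; u=(s.proj(P)[0]+.5-[x0,y0])*k; print(u.round(0).tolist())
        cv2.circle(im,tuple(int(v) for v in u.round()),2,(0,0,255),-1)
    cv2.imwrite(f"pics/{name}.png",im)
if __name__=="__main__":
    a=sys.argv; pred(int(a[1]),int(a[2]),float(a[3]),float(a[4]),a[5])
E
python3 foot.py 280 200 7 .018 f1
```

```text
[181.0, 289.0]
[286.0, 272.0]
[286.0, 242.0]
[180.0, 258.0]
[262.0, 195.0]
```

View pics/f1.png

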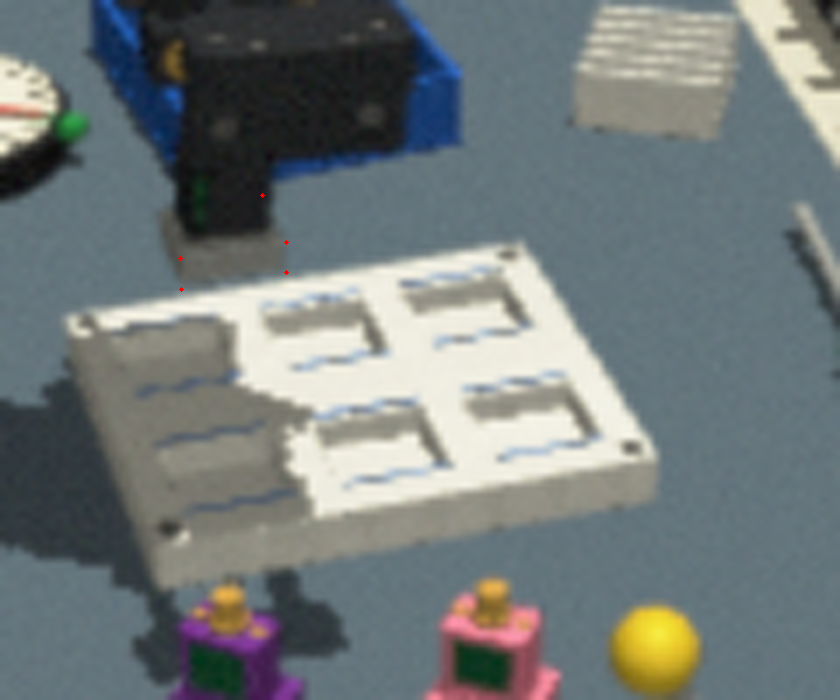

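```bash
python3 - <<'E'
from h import *
s=Cam("side");im=cv2.imread("pics/f1.png")
a=np.radians(4.92);Rm=np.array([[np.cos(a),-np.sin(a)],[np.sin(a),np.cos(a)]])
def d(x,y,z,c=(0,0,255)):
    P=np.array([.5684,.034])+Rm@[x,y];u=(s.proj([*P,z])[0]+.5-[280,200])*7;print(u.round(0));cv2.circle(im,tuple(int(v) for v in u.round()),2,c,-1)
for x in(-.09,.09):
    for y in(-.075,.075): d(x,y,.02)
for cx in(0,.056):
  for x in(-.02,.02):
    for y in(-.018,.018): d(cx+x,-.038+y,.02,(0,160,0))
cv2.imwrite("pics/f2.png",im)
E
```

```text
[158. 548.]
[ 68. 319.]
[659. 459.]
[523. 246.]
[342. 482.]
[314. 426.]
[452. 463.]
[422. 407.]
[495. 455.]
[464. 400.]
[603. 436.]
[569. 382.]
```

View pics/f2.png

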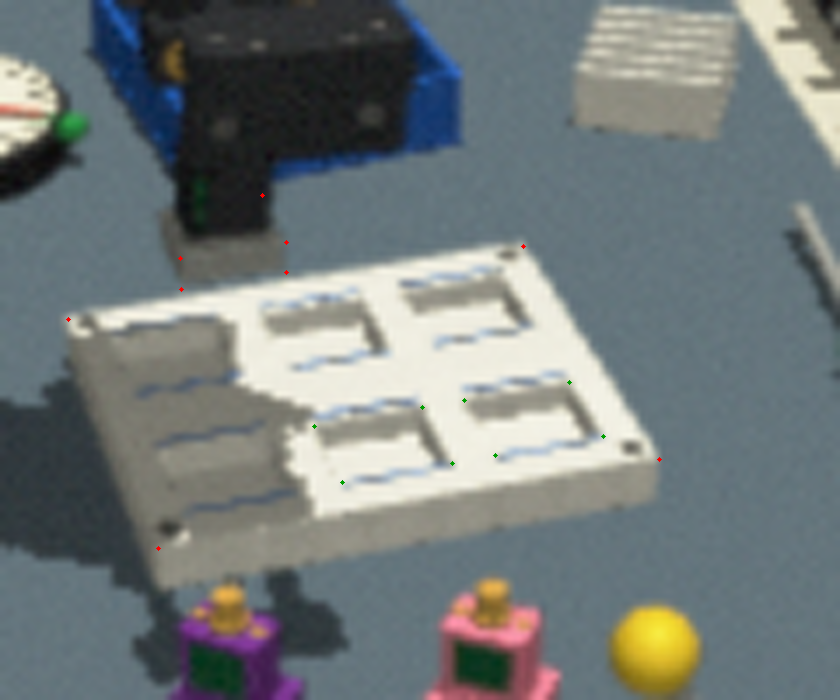

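```bash
python3 -m crank '[{"slide":[0.03,0,0],"angular":[0,0,0]},{"slide":[0.03,0,0],"angular":[0,0,0]},{"slide":[0.014,0,0],"angular":[0,0,0]},{"slide":[0,0,0],"angular":[0,0,0]},{"slide":[0,0,0],"angular":[0,0,0]}]'; python3 plan.py .5159 -.0087 .0475 -85.1
```

```text
time_s: 28.32
tool_pos: [0.5129, -0.0101, 0.0535]
ee_rot: [-0.031, -0.685, -0.029, 0.728]
wrist_force: [-0.5, -0.1, 0.3]
width: 0.0177
pos [ 0.5129 -0.0101  0.0535] yaw y -85.18 downtilt [-0.0608 -0.0059 -0.9981] q7 -0.95 w 0.0177 t 28.3 F [-0.5 -0.1  0.3]
slide [ 0.0058 -0.0011 -0.0035] turn about tool x deg -0.08 (or 179.9 )
slide after turn [ 0.0058 -0.0011 -0.0035]
per +1deg world yaw, tool rotvec: [-9.981e-01  7.000e-04  6.100e-02] world-z in tool [-9.981e-01  7.000e-04  6.100e-02]
```

```bash
python3 -m crank '[{"slide":[0.0055,-0.0011,-0.0035],"angular":[0,0,0]},{"slide":[0,0,0],"angular":[0,0,0]},{"slide":[0,0,0],"angular":[0,0,0]}]'; python3 plan.py .5159 -.0087 .0475 -85.1;python3 foot.py 270 210 7 .018 f3
```

```text
time_s: 28.7
tool_pos: [0.5154, -0.0085, 0.0472]
ee_rot: [-0.031, -0.684, -0.029, 0.728]
wrist_force: [0.1, -0.8, -1.4]
width: 0.0178
pos [ 0.5154 -0.0085  0.0472] yaw y -85.16 downtilt [-0.0619 -0.0056 -0.9981] q7 -0.96 w 0.0178 t 28.7 F [ 0.1 -0.8 -1.4]
slide [-0.0003  0.0003 -0.0005] turn about tool x deg -0.06 (or 179.9 )
slide after turn [-0.0003  0.0003 -0.0005]
per +1deg world yaw, tool rotvec: [-9.981e-01  3.000e-04  6.220e-02] world-z in tool [-9.981e-01  3.000e-04  6.220e-02]
[256.0, 413.0]
[358.0, 396.0]
[357.0, 367.0]
[255.0, 384.0]
[334.0, 317.0]
```

View pics/f3.png

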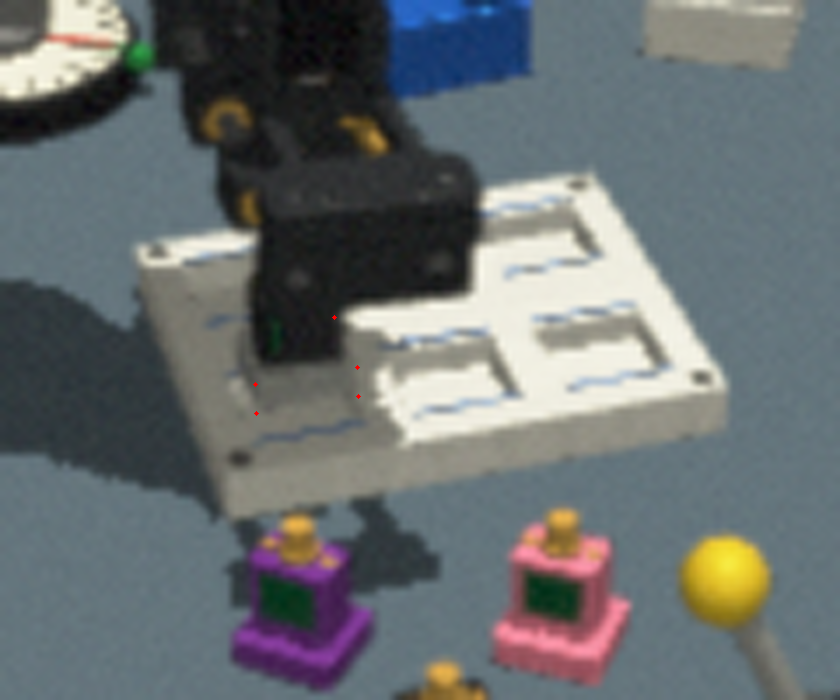

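```bash
python3 -m crank '[{"slide":[0.004,0,-0.0005],"angular":[0,0,0]},{"slide":[0.004,0,-0.0003],"angular":[0,0,0]},{"slide":[0.004,0,-0.0003],"angular":[0,0,0]},{"slide":[0,0,0],"angular":[0,0,0]},{"slide":[0,0,0],"angular":[0,0,0]}]'; python3 plan.py .5159 -.0087 .026 -85.1
```

```text
time_s: 29.38
tool_pos: [0.5156, -0.0086, 0.035]
ee_rot: [-0.031, -0.684, -0.029, 0.728]
wrist_force: [0.2, -0.1, -1.4]
width: 0.0178
pos [ 0.5156 -0.0086  0.035 ] yaw y -85.18 downtilt [-0.0623 -0.0056 -0.998 ] q7 -0.95 w 0.0178 t 29.4 F [ 0.2 -0.1 -1.4]
slide [ 0.009   0.0002 -0.0008] turn about tool x deg -0.08 (or 179.9 )
slide after turn [ 0.009   0.0002 -0.0008]
per +1deg world yaw, tool rotvec: [-9.98e-01  3.00e-04  6.25e-02] world-z in tool [-9.98e-01  3.00e-04  6.25e-02]
```

```bash
python3 -m crank '[{"slide":[0.004,0,-0.0004],"angular":[0,0,0]},{"slide":[0.003,0,-0.0003],"angular":[0,0,0]},{"slide":[0.0015,0,0],"angular":[0,0,0]},{"slide":[0,0,0],"angular":[0,0,0]},{"slide":[0,0,0],"angular":[0,0,0]}]'; python3 plan.py .5159 -.0087 .026 -85.1
```

```text
time_s: 30.0
tool_pos: [0.5158, -0.0085, 0.0265]
ee_rot: [-0.031, -0.684, -0.029, 0.728]
wrist_force: [-0.3, -0.6, -1.6]
width: 0.018
pos [ 0.5158 -0.0085  0.0265] yaw y -85.17 downtilt [-0.0621 -0.0056 -0.9981] q7 -0.94 w 0.018 t 30.0 F [-0.3 -0.6 -1.6]
slide [ 0.0005  0.0002 -0.0001] turn about tool x deg -0.07 (or 179.9 )
slide after turn [ 0.0005  0.0002 -0.0001]
per +1deg world yaw, tool rotvec: [-9.981e-01  3.000e-04  6.240e-02] world-z in tool [-9.981e-01  3.000e-04  6.240e-02]
```

```bash
python3 -m crank '[{"slide":[0.001,0,0],"angular":[0,0,0]},{"slide":[0,0,0],"angular":[0,0,0]}]'; python3 -m crank '[{"slide":[0,0,0],"angular":[0,0,0]},{"slide":[0,0,0],"angular":[0,0,0]},{"slide":[0,0,0],"angular":[0,0,0]},{"slide":[-0.02,0,0.001],"angular":[0,0,0]},{"slide":[-0.04,0,0.002],"angular":[0,0,0]},{"slide":[-0.04,0,0],"angular":[0,3.5,0]},{"slide":[0,0,0],"angular":[0,0,0]},{"slide":[0,0,0],"angular":[0,0,0]}]' 0.5; python3 mods.py; python3 plan.py .4268 -.2667 .1 -126.5;python3 - <<'E'
from h import *
s=Cam("side");crop(s.im,270,210,390,310,6.5,"s16")
E
```

```text
time_s: 30.25
tool_pos: [0.5159, -0.0085, 0.026]
ee_rot: [-0.031, -0.684, -0.029, 0.728]
wrist_force: [-0.3, 0.8, 5.0]
width: 0.0177
time_s: 31.25
tool_pos: [0.5187, -0.0079, 0.125]
ee_rot: [-0.03, -0.706, -0.03, 0.707]
wrist_force: [0.4, -0.0, -0.7]
width: 0.0445
[351.9, 238.4] 11 tri ([0.5807, -0.1365, 0.0486], array([0.0002, 0.0002])) topyaw (np.float64(153.2), array([2.2, 3.3])) sideyaw (np.float64(77.3), array([3.6, 6.8]))
[372.5, 255.7] 23 tri ([0.5292, -0.2012, 0.0438], array([0.0001, 0.0001])) topyaw (np.float64(-174.1), array([2.9, 4.9])) sideyaw (np.float64(63.8), array([4.9, 6.6]))
[409.6, 264.2] 25 tri ([0.5048, -0.316, 0.044], array([0.0005, 0.0005])) topyaw (np.float64(176.3), array([2.6, 5. ])) sideyaw (np.float64(53.5), array([5.2, 6. ]))
[347.1, 264.6] 11 tri ([0.4989, -0.1226, 0.0488], array([0.0003, 0.0003])) topyaw (np.float64(154.0), array([2.2, 2.8])) sideyaw (np.float64(83.3), array([3. , 6.7]))
[393.7, 289.6] 27 tri ([0.4268, -0.2668, 0.0433], array([0.0005, 0.0005])) topyaw (np.float64(144.8), array([2.8, 5.4])) sideyaw (np.float64(108.5), array([4.3, 7. ]))
pos [ 0.5185 -0.0079  0.1244] yaw y -85.15 downtilt [-3.5e-03 -4.0e-04 -1.0e+00] q7 -0.98 w 0.0443 t 31.4 F [-0.5  0.4 -0.1]
slide [0.0248 0.2501 0.1132] turn about tool x deg 41.35 (or -138.6 )
slide after turn [ 0.0248  0.2625 -0.0803]
per +1deg world yaw, tool rotvec: [-1.0e+00  1.0e-04  3.5e-03] world-z in tool [-1.0e+00  1.0e-04  3.5e-03]
```

View pics/s16.png

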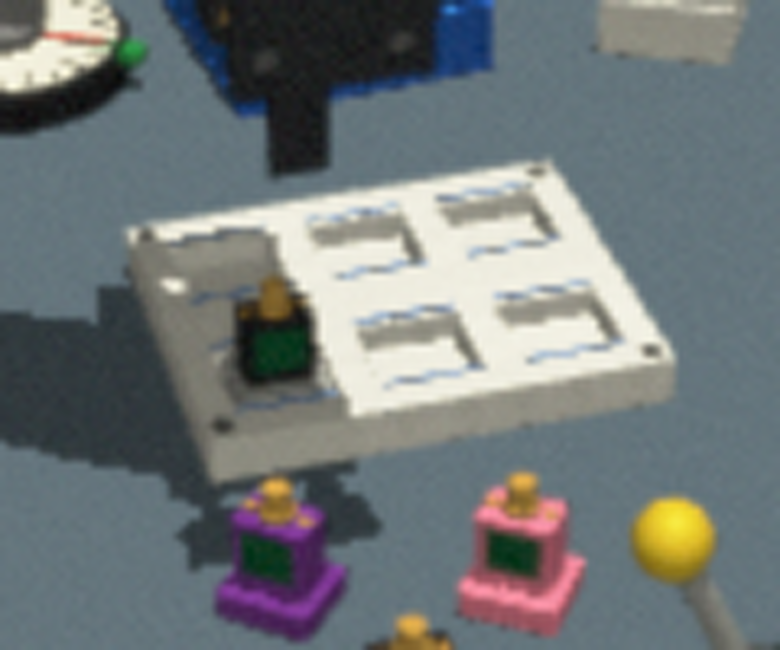

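```bash
python3 -m crank '[{"slide":[0,0.05,0.0226],"angular":[0,0,0]},{"slide":[0,0.05,0.0226],"angular":[0,0,0]},{"slide":[0,0.05,0.0226],"angular":[0,0,0]},{"slide":[0,0.05,0.0226],"angular":[0,0,0]},{"slide":[0,0.05,0.0226],"angular":[0,0,0]},{"slide":[0,0,0],"angular":[10.3,0,0]},{"slide":[0,0,0],"angular":[10.3,0,0]},{"slide":[0,0,0],"angular":[10.3,0,0]},{"slide":[0,0,0],"angular":[10.3,0,0]},{"slide":[0.04,0,0],"angular":[0,0,0]},{"slide":[0,0,0],"angular":[0,0,0]},{"slide":[0,0,0],"angular":[0,0,0]}]'; python3 plan.py .4268 -.2667 .018 -126.5; python3 - <<'E'
from h import *
s=Cam("side");crop(s.im,220,270,360,380,5.7,"s17"); print(ctrl.get_state()["q"].round(2))
E
```

```text
time_s: 32.9
tool_pos: [0.4272, -0.267, 0.0859]
ee_rot: [0.22, -0.671, 0.221, 0.672]
wrist_force: [0.5, -1.0, 0.1]
width: 0.0441
pos [ 0.4272 -0.267   0.0859] yaw y -126.38 downtilt [-2.e-03 -2.e-04 -1.e+00] q7 -0.95 w 0.0441 t 32.9 F [ 0.5 -1.   0.1]
slide [ 0.0679 -0.0001  0.0004] turn about tool x deg 0.12 (or -179.9 )
slide after turn [ 0.0679 -0.0001  0.0004]
per +1deg world yaw, tool rotvec: [-1.      0.0013  0.0015] world-z in tool [-1.      0.0013  0.0015]
[ 0.25  0.84  0.37  2.06 -0.79  0.39 -0.95]
```

View pics/s17.png

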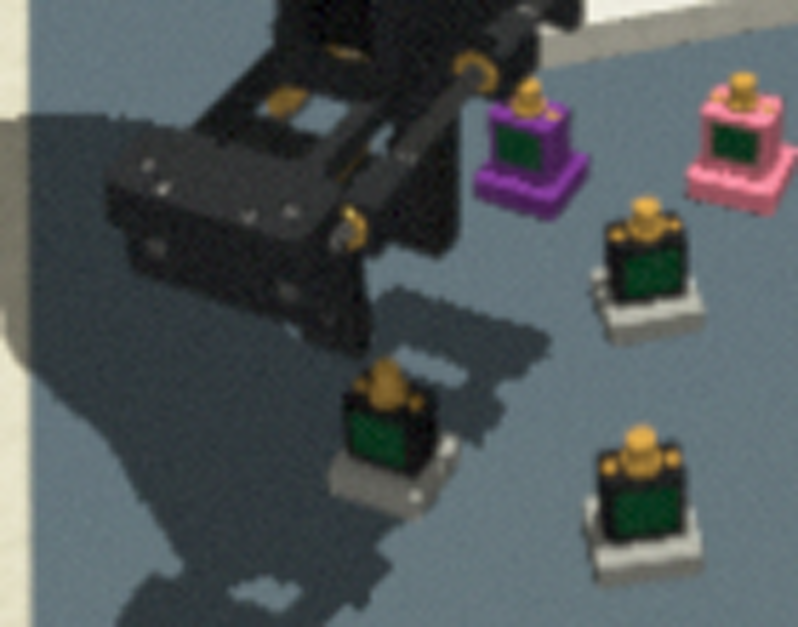

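```bash
python3 -m crank '[{"slide":[0.03,0,0],"angular":[0,0,0]},{"slide":[0.025,0,0],"angular":[0,0,0]},{"slide":[0.013,0,0],"angular":[0,0,0]},{"slide":[0,0,0],"angular":[0,0,0]},{"slide":[0,0,0],"angular":[0,0,0]}]'; python3 plan.py .4268 -.2667 .018 -126.5; python3 - <<'E'
from h import *
s=Cam("side");crop(s.im,220,270,360,380,5.7,"s18"); print(ctrl.get_state()["q"].round(2))
E
```

```text
time_s: 33.58
tool_pos: [0.4277, -0.2673, 0.0186]
ee_rot: [-0.22, 0.672, -0.221, -0.672]
wrist_force: [-0.1, -0.4, 0.5]
width: 0.0438
pos [ 0.4277 -0.2673  0.0186] yaw y -126.37 downtilt [-3.0e-04 -1.3e-03 -1.0e+00] q7 -0.88 w 0.0438 t 33.6 F [-0.1 -0.4  0.5]
slide [0.0006 0.0001 0.001 ] turn about tool x deg 0.13 (or -179.9 )
slide after turn [0.0006 0.0001 0.001 ]
per +1deg world yaw, tool rotvec: [-1.0e+00  1.3e-03 -5.0e-04] world-z in tool [-1.0e+00  1.3e-03 -5.0e-04]
[ 0.35  0.94  0.2   2.07 -0.88  0.21 -0.88]
```

View pics/s18.png

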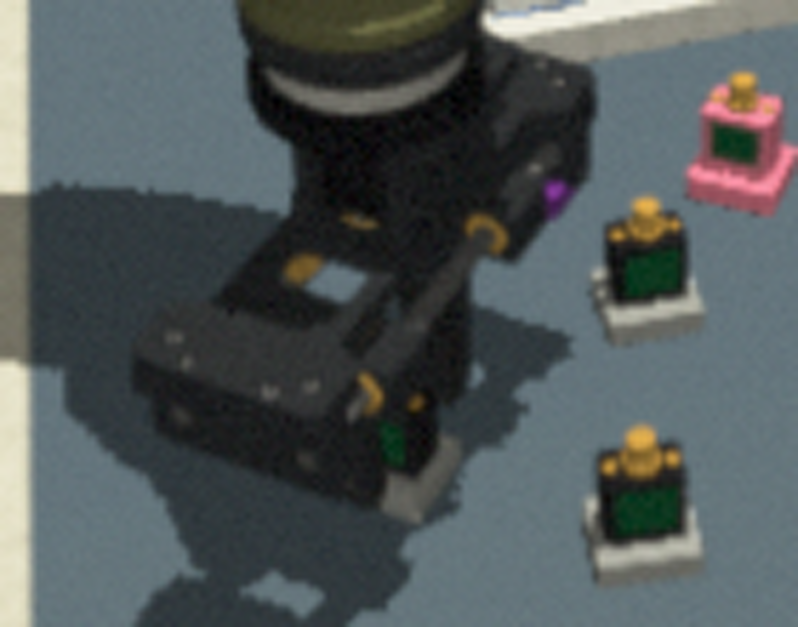

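```bash
python3 -m crank '[{"slide":[0,0,0],"angular":[0,0,0]},{"slide":[0,0,0],"angular":[0,0,0]},{"slide":[0,0,0],"angular":[0,0,0]},{"slide":[0,0,0],"angular":[0,0,0]}]' 1 30; python3 plan.py .4268 -.2667 .12 -85.1;  python3 -m crank '[{"slide":[-0.02,0,0],"angular":[0,0,0]},{"slide":[-0.04,0,0],"angular":[0,0,0]},{"slide":[-0.04,0,0],"angular":[0,0,0]},{"slide":[-0.02,0,0],"angular":[-1.3,0,0]},{"slide":[0,0,0],"angular":[-10,0,0]},{"slide":[0,0,0],"angular":[-10,0,0]},{"slide":[0,0,0],"angular":[-10,0,0]},{"slide":[0,0,0],"angular":[-10,0,0]},{"slide":[0,0,0],"angular":[0,0,0]},{"slide":[0,0,0],"angular":[0,0,0]}]'; python3 plan.py .5727 -.0038 .13 -85.1
```

```text
time_s: 34.12
tool_pos: [0.4273, -0.2669, 0.0179]
ee_rot: [0.22, -0.671, 0.221, 0.672]
wrist_force: [-0.1, 0.5, 2.5]
width: 0.0174
pos [ 0.4273 -0.2669  0.0179] yaw y -126.38 downtilt [-1.1e-03 -6.0e-04 -1.0e+00] q7 -0.88 w 0.0174 t 34.1 F [-0.1  0.5  2.5]
slide [-0.1021  0.0002  0.0006] turn about tool x deg -41.28 (or 138.7 )
slide after turn [-0.1021 -0.0002  0.0006]
per +1deg world yaw, tool rotvec: [-1.0e+00  1.1e-03  6.0e-04] world-z in tool [-1.0e+00  1.1e-03  6.0e-04]
time_s: 35.38
tool_pos: [0.4272, -0.2667, 0.1376]
ee_rot: [-0.029, -0.706, -0.029, 0.707]
wrist_force: [0.2, -0.1, -1.8]
width: 0.0181
pos [ 0.4272 -0.2667  0.1376] yaw y -85.24 downtilt [-1.8e-03 -2.0e-04 -1.0e+00] q7 -0.54 w 0.0181 t 35.4 F [ 0.2 -0.1 -1.8]
slide [ 0.0073 -0.2499 -0.1668] turn about tool x deg -0.14 (or 179.9 )
slide after turn [ 0.0073 -0.2495 -0.1674]
per +1deg world yaw, tool rotvec: [-1.      0.      0.0018] world-z in tool [-1.      0.      0.0018]
```

```bash
python3 -m crank '[{"slide":[0,-0.0416,-0.0278],"angular":[0,0,0]},{"slide":[0,-0.0416,-0.0278],"angular":[0,0,0]},{"slide":[0,-0.0416,-0.0278],"angular":[0,0,0]},{"slide":[0,-0.0416,-0.0278],"angular":[0,0,0]},{"slide":[0,-0.0416,-0.0278],"angular":[0,0,0]},{"slide":[0,-0.0416,-0.0278],"angular":[0,0,0]},{"slide":[0,0,0],"angular":[0,0,0]},{"slide":[0,0,0],"angular":[0,0,0]},{"slide":[0.03,0,0],"angular":[0,0,0]},{"slide":[0.03,0,0],"angular":[0,0,0]},{"slide":[0,0,0],"angular":[0,0,0]},{"slide":[0,0,0],"angular":[0,0,0]}]'; python3 plan.py .5727 -.0038 .048 -85.1
```

```text
time_s: 36.88
tool_pos: [0.5724, -0.0053, 0.0784]
ee_rot: [-0.03, -0.706, -0.029, 0.707]
wrist_force: [0.1, -0.4, -1.1]
width: 0.0185
pos [ 0.5724 -0.0053  0.0784] yaw y -85.2 downtilt [-4.0e-04 -1.3e-03 -1.0e+00] q7 -0.98 w 0.0185 t 36.9 F [ 0.1 -0.4 -1.1]
slide [ 0.0304 -0.0015 -0.0005] turn about tool x deg -0.1 (or 179.9 )
slide after turn [ 0.0304 -0.0015 -0.0005]
per +1deg world yaw, tool rotvec: [-1.0e+00  1.2e-03  5.0e-04] world-z in tool [-1.0e+00  1.2e-03  5.0e-04]
```

```bash
python3 -m crank '[{"slide":[0.02,-0.0015,-0.0005],"angular":[0,0,0]},{"slide":[0.01,0,0],"angular":[0,0,0]},{"slide":[0,0,0],"angular":[0,0,0]},{"slide":[0,0,0],"angular":[0,0,0]}]'; python3 plan.py .5727 -.0038 .026 -85.1; python3 foot.py 280 205 7 .018 f4
```

```text
time_s: 37.38
tool_pos: [0.5729, -0.0026, 0.0482]
ee_rot: [-0.031, -0.706, -0.03, 0.707]
wrist_force: [-0.4, 0.6, -1.2]
width: 0.0178
pos [ 0.5729 -0.0026  0.0482] yaw y -85.09 downtilt [-2.e-04 -7.e-04 -1.e+00] q7 -0.96 w 0.0178 t 37.4 F [-0.4  0.6 -1.2]
slide [0.0222 0.0012 0.0003] turn about tool x deg 0.01 (or -180.0 )
slide after turn [0.0222 0.0012 0.0003]
per +1deg world yaw, tool rotvec: [-1.e+00  7.e-04  3.e-04] world-z in tool [-1.e+00  7.e-04  3.e-04]
[348.0, 416.0]
[447.0, 399.0]
[447.0, 371.0]
[347.0, 388.0]
[420.0, 322.0]
```

View pics/f4.png

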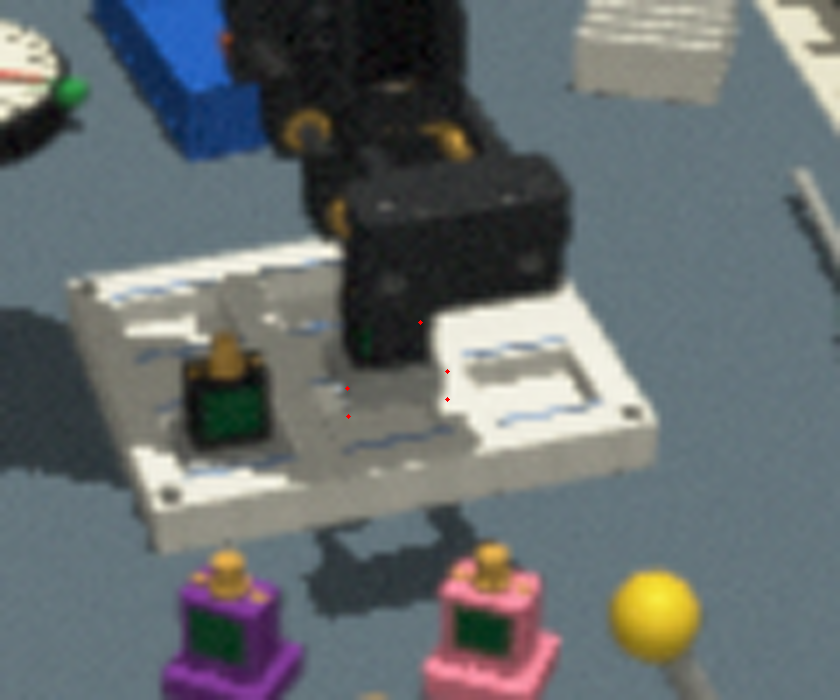

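```bash
python3 -m crank '[{"slide":[0.005,0.0011,0],"angular":[0,0,0]},{"slide":[0.004,0,0],"angular":[0,0,0]},{"slide":[0.004,0,0],"angular":[0,0,0]},{"slide":[0,0,0],"angular":[0,0,0]},{"slide":[0,0,0],"angular":[0,0,0]}]'; python3 plan.py .5727 -.0038 .026 -85.1
```

```text
time_s: 38.05
tool_pos: [0.5725, -0.0034, 0.0344]
ee_rot: [-0.031, -0.706, -0.03, 0.707]
wrist_force: [1.1, -0.1, -2.0]
width: 0.0174
pos [ 0.5725 -0.0034  0.0344] yaw y -85.07 downtilt [-1.4e-03 -4.0e-04 -1.0e+00] q7 -0.95 w 0.0174 t 38.0 F [ 1.1 -0.1 -2. ]
slide [ 0.0084  0.0004 -0.0002] turn about tool x deg 0.03 (or -180.0 )
slide after turn [ 0.0084  0.0004 -0.0002]
per +1deg world yaw, tool rotvec: [-1.0e+00  3.0e-04  1.5e-03] world-z in tool [-1.0e+00  3.0e-04  1.5e-03]
```

```bash
python3 -m crank '[{"slide":[0.004,0,0],"angular":[0,0,0]},{"slide":[0.003,0,0],"angular":[0,0,0]},{"slide":[0.001,0,0],"angular":[0,0,0]},{"slide":[0.001,0,0],"angular":[0,0,0]},{"slide":[0,0,0],"angular":[0,0,0]}]'; python3 -m crank '[{"slide":[0,0,0],"angular":[0,0,0]},{"slide":[0,0,0],"angular":[0,0,0]},{"slide":[0,0,0],"angular":[0,0,0]},{"slide":[-0.02,0,0],"angular":[0,0,0]},{"slide":[-0.04,0,0],"angular":[0,0,0]},{"slide":[-0.05,0,0],"angular":[0,0,0]},{"slide":[0,0,0],"angular":[0,0,0]},{"slide":[0,0,0],"angular":[0,0,0]}]' 0.5; python3 mods.py; python3 plan.py .5291 -.2012 .13 -88;python3 - <<'E'
from h import *
s=Cam("side");crop(s.im,270,210,390,310,6.5,"s19")
E
```

```text
time_s: 38.67
tool_pos: [0.5723, -0.0034, 0.0259]
ee_rot: [-0.03, -0.706, -0.03, 0.707]
wrist_force: [-3.1, 0.8, 4.7]
width: 0.0179
time_s: 39.67
tool_pos: [0.5722, -0.0029, 0.135]
ee_rot: [-0.03, -0.706, -0.031, 0.707]
wrist_force: [-0.6, 0.1, -1.2]
width: 0.0438
[351.9, 238.4] 11 tri ([0.5805, -0.1365, 0.0484], array([0.0004, 0.0004])) topyaw (np.float64(153.3), array([2.2, 3.4])) sideyaw (np.float64(76.4), array([3.7, 6.7]))
[372.5, 255.7] 23 tri ([0.5292, -0.2012, 0.0436], array([0., 0.])) topyaw (np.float64(-173.8), array([2.9, 4.9])) sideyaw (np.float64(63.6), array([4.8, 6.6]))
[310.4, 258.7] 19 tri ([0.5148, -0.0099, 0.0528], array([0.0004, 0.0004])) topyaw (np.float64(136.6), array([2.2, 2.5])) sideyaw (np.float64(63.4), array([3.9, 4.7]))
[409.6, 264.3] 24 tri ([0.5046, -0.316, 0.044], array([0.0004, 0.0004])) topyaw (np.float64(175.9), array([2.6, 5. ])) sideyaw (np.float64(52.9), array([5.2, 6. ]))
[347.1, 264.6] 11 tri ([0.499, -0.1227, 0.0478], array([0.0004, 0.0004])) topyaw (np.float64(153.6), array([2.2, 2.8])) sideyaw (np.float64(83.3), array([2.9, 6.6]))
pos [ 0.5717 -0.003   0.1341] yaw y -85.06 downtilt [-3.9e-03 -1.0e-04 -1.0e+00] q7 -1.02 w 0.0443 t 39.8 F [ 0.2  0.4 -0.5]
slide [0.0043 0.1938 0.0595] turn about tool x deg 2.94 (or -177.1 )
slide after turn [0.0043 0.1965 0.0495]
per +1deg world yaw, tool rotvec: [-1.0e+00 -2.0e-04  3.9e-03] world-z in tool [-1.0e+00 -2.0e-04  3.9e-03]
```

View pics/s19.png

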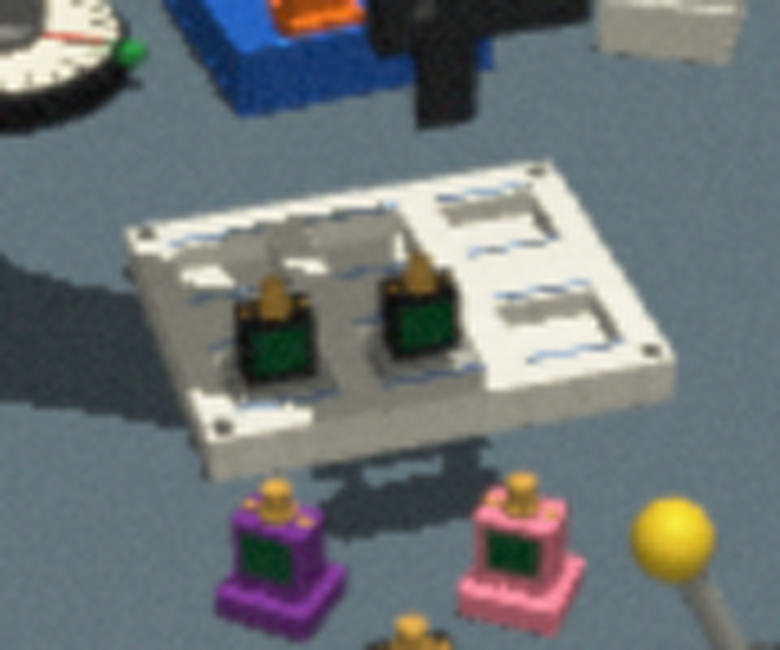

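```bash
python3 -m crank '[{"slide":[0,0.0388,0.0119],"angular":[0,0,0]},{"slide":[0,0.0388,0.0119],"angular":[0,0,0]},{"slide":[0,0.0388,0.0119],"angular":[0,0,0]},{"slide":[0,0.0388,0.0119],"angular":[0,0,0]},{"slide":[0,0.0388,0.0119],"angular":[2.9,0,0]},{"slide":[0,0,0],"angular":[0,0,0]},{"slide":[0.04,0,0],"angular":[0,0,0]},{"slide":[0,0,0],"angular":[0,0,0]},{"slide":[0,0,0],"angular":[0,0,0]}]'; python3 plan.py .5291 -.2012 .018 -88; python3 - <<'E'
from h import *
s=Cam("side");crop(s.im,270,250,410,360,5.7,"s20")
E
```

```text
time_s: 40.95
tool_pos: [0.5302, -0.2012, 0.0958]
ee_rot: [-0.013, -0.706, -0.013, 0.708]
wrist_force: [-0.1, 0.7, -0.8]
width: 0.0441
pos [ 0.5302 -0.2012  0.0958] yaw y -87.92 downtilt [-1.6e-03 -1.0e-04 -1.0e+00] q7 -0.72 w 0.0441 t 41.0 F [-0.1  0.7 -0.8]
slide [ 0.0778 -0.      0.001 ] turn about tool x deg 0.08 (or -179.9 )
slide after turn [ 0.0778 -0.      0.001 ]
per +1deg world yaw, tool rotvec: [-1.0e+00  1.0e-04  1.6e-03] world-z in tool [-1.0e+00  1.0e-04  1.6e-03]
```

View pics/s20.png

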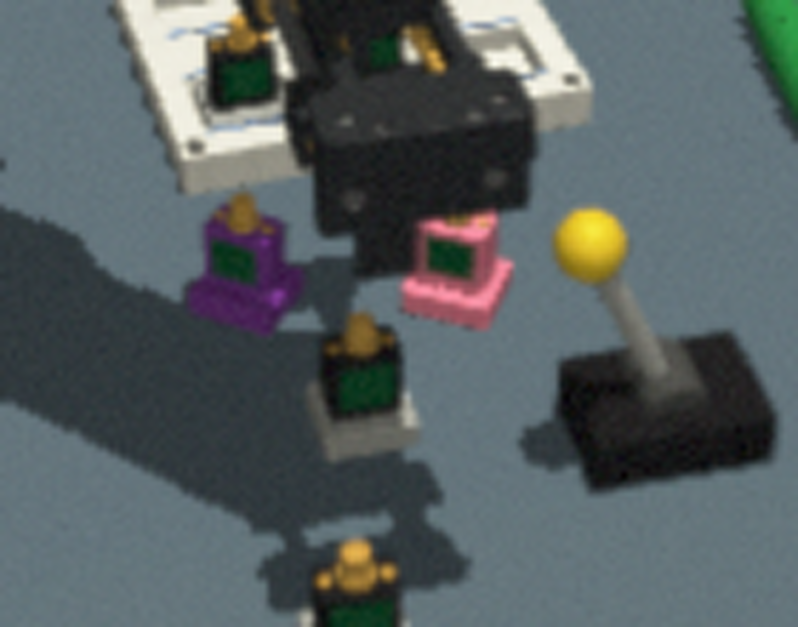

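```bash
python3 -m crank '[{"slide":[0.035,0,0.001],"angular":[0,0,0]},{"slide":[0.03,0,0],"angular":[0,0,0]},{"slide":[0.013,0,0],"angular":[0,0,0]},{"slide":[0,0,0],"angular":[0,0,0]},{"slide":[0,0,0],"angular":[0,0,0]}]'; python3 plan.py .5291 -.2012 .018 -88; python3 - <<'E'
from h import *
s=Cam("side");crop(s.im,270,250,410,360,5.7,"s21")
E
```

```text
time_s: 41.62
tool_pos: [0.5297, -0.2023, 0.0188]
ee_rot: [0.013, 0.707, 0.012, -0.707]
wrist_force: [-0.5, -0.1, 0.4]
width: 0.0442
pos [ 0.5297 -0.2023  0.0188] yaw y -87.97 downtilt [ 5.0e-04 -1.5e-03 -1.0e+00] q7 -0.67 w 0.0442 t 41.6 F [-0.5 -0.1  0.4]
slide [ 0.0008 -0.0011  0.0006] turn about tool x deg 0.03 (or -180.0 )
slide after turn [ 0.0008 -0.0011  0.0006]
per +1deg world yaw, tool rotvec: [-1.0e+00  1.5e-03 -5.0e-04] world-z in tool [-1.0e+00  1.5e-03 -5.0e-04]
```

View pics/s21.png

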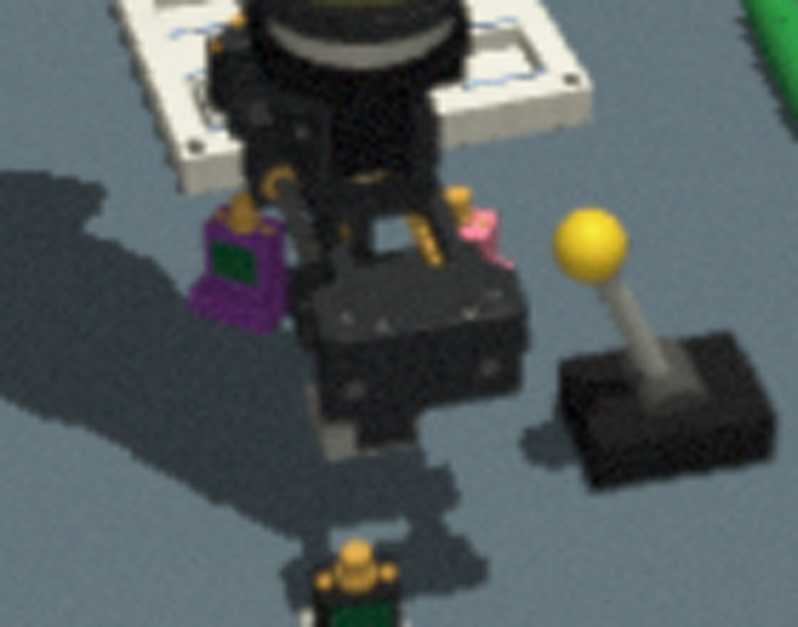

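```bash
python3 -m crank '[{"slide":[0.0005,0,0],"angular":[0,0,0]},{"slide":[0,0,0],"angular":[0,0,0]},{"slide":[0,0,0],"angular":[0,0,0]},{"slide":[0,0,0],"angular":[0,0,0]}]' 1 30; python3 plan.py .5291 -.2012 .12 -85.1;  python3 -m crank '[{"slide":[-0.02,0,0],"angular":[0,0,0]},{"slide":[-0.04,0,0],"angular":[0,0,0]},{"slide":[-0.04,0,0],"angular":[0,0,0]},{"slide":[-0.02,0,0],"angular":[-2.9,0,0]},{"slide":[0,0,0],"angular":[0,0,0]},{"slide":[0,0,0],"angular":[0,0,0]}]'; python3 plan.py .6281 .001 .13 -85.1
```

```text
time_s: 42.18
tool_pos: [0.529, -0.2017, 0.0173]
ee_rot: [-0.013, -0.707, -0.013, 0.707]
wrist_force: [-0.2, 0.9, 2.4]
width: 0.0175
pos [ 0.529  -0.2017  0.0173] yaw y -87.96 downtilt [-1.2e-03 -1.0e-04 -1.0e+00] q7 -0.67 w 0.0175 t 42.2 F [-0.2  0.9  2.4]
slide [-0.1027 -0.0004 -0.    ] turn about tool x deg -2.86 (or 177.1 )
slide after turn [-0.1027 -0.0004 -0.    ]
per +1deg world yaw, tool rotvec: [-1.0e+00  1.0e-04  1.2e-03] world-z in tool [-1.0e+00  1.0e-04  1.2e-03]
time_s: 42.92
tool_pos: [0.5284, -0.2013, 0.136]
ee_rot: [-0.03, -0.705, -0.03, 0.708]
wrist_force: [-1.0, -0.2, -1.6]
width: 0.0179
pos [ 0.5284 -0.2013  0.136 ] yaw y -85.1 downtilt [-3.1e-03  5.0e-04 -1.0e+00] q7 -0.71 w 0.0179 t 42.9 F [-1.  -0.2 -1.6]
slide [ 0.0058 -0.193  -0.1166] turn about tool x deg -0.0 (or 180.0 )
slide after turn [ 0.0058 -0.193  -0.1167]
per +1deg world yaw, tool rotvec: [-1.e+00 -8.e-04  3.e-03] world-z in tool [-1.e+00 -8.e-04  3.e-03]
```

```bash
python3 -m crank '[{"slide":[0,-0.0386,-0.0233],"angular":[0,0,0]},{"slide":[0,-0.0386,-0.0233],"angular":[0,0,0]},{"slide":[0,-0.0386,-0.0233],"angular":[0,0,0]},{"slide":[0,-0.0386,-0.0233],"angular":[0,0,0]},{"slide":[0,-0.0386,-0.0233],"angular":[0,0,0]},{"slide":[0,0,0],"angular":[0,0,0]},{"slide":[0,0,0],"angular":[0,0,0]},{"slide":[0.03,0,0],"angular":[0,0,0]},{"slide":[0.03,0,0],"angular":[0,0,0]},{"slide":[0,0,0],"angular":[0,0,0]},{"slide":[0,0,0],"angular":[0,0,0]}]'; python3 plan.py .6277 .0009 .047 -85.1
```

```text
time_s: 44.3
tool_pos: [0.6286, -0.001, 0.0776]
ee_rot: [-0.03, -0.706, -0.029, 0.707]
wrist_force: [0.1, 1.2, -1.6]
width: 0.0176
pos [ 0.6286 -0.001   0.0776] yaw y -85.18 downtilt [-7.0e-04 -1.3e-03 -1.0e+00] q7 -1.03 w 0.0176 t 44.3 F [ 0.1  1.2 -1.6]
slide [ 0.0306 -0.002   0.0008] turn about tool x deg -0.08 (or 179.9 )
slide after turn [ 0.0306 -0.002   0.0008]
per +1deg world yaw, tool rotvec: [-1.0e+00  1.3e-03  8.0e-04] world-z in tool [-1.0e+00  1.3e-03  8.0e-04]
```

```bash
python3 -m crank '[{"slide":[0.02,-0.0017,0.0008],"angular":[0,0,0]},{"slide":[0.01,0,0],"angular":[0,0,0]},{"slide":[0,0,0],"angular":[0,0,0]},{"slide":[0,0,0],"angular":[0,0,0]}]'; python3 plan.py .6277 .0009 .0255 -85.1; python3 foot.py 290 205 7 .0175 f5
```

```text
time_s: 44.8
tool_pos: [0.6276, 0.002, 0.047]
ee_rot: [-0.031, -0.706, -0.03, 0.707]
wrist_force: [-0.7, -0.4, -1.4]
width: 0.0179
pos [0.6276 0.002  0.047 ] yaw y -85.07 downtilt [-1.e-03 -7.e-04 -1.e+00] q7 -1.01 w 0.0179 t 44.8 F [-0.7 -0.4 -1.4]
slide [0.0215 0.001  0.    ] turn about tool x deg 0.03 (or -180.0 )
slide after turn [0.0215 0.001  0.    ]
per +1deg world yaw, tool rotvec: [-1.0e+00  6.0e-04  1.1e-03] world-z in tool [-1.0e+00  6.0e-04  1.1e-03]
[429.0, 392.0]
[526.0, 375.0]
[527.0, 347.0]
[429.0, 364.0]
[497.0, 300.0]
```

View pics/f5.png

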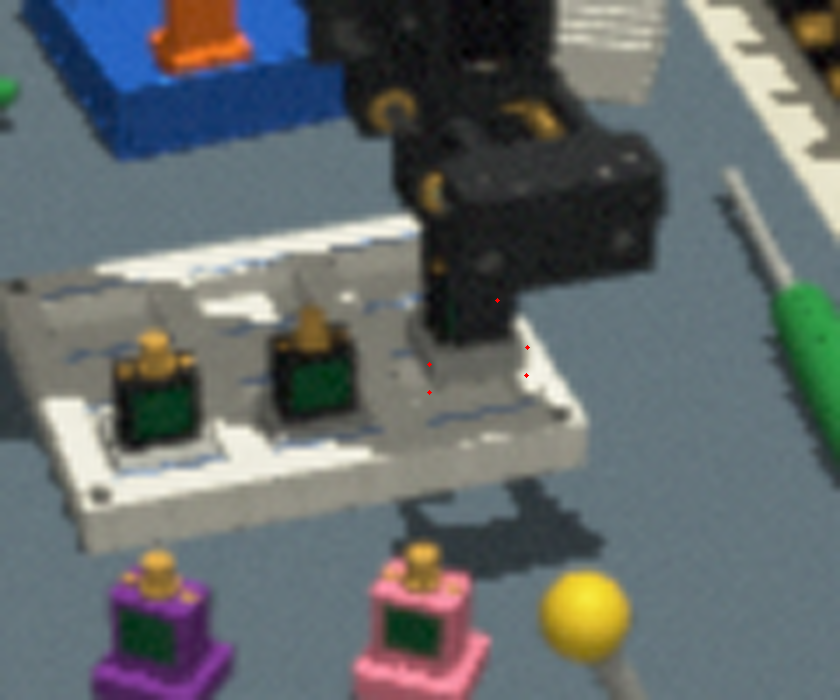

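```bash
python3 -m crank '[{"slide":[0.005,0.001,0],"angular":[0,0,0]},{"slide":[0.004,0,0],"angular":[0,0,0]},{"slide":[0.004,0,0],"angular":[0,0,0]},{"slide":[0,0,0],"angular":[0,0,0]},{"slide":[0,0,0],"angular":[0,0,0]}]'; python3 plan.py .6277 .0009 .0255 -85.1
```

```text
time_s: 45.48
tool_pos: [0.6276, 0.0011, 0.0339]
ee_rot: [-0.031, -0.706, -0.03, 0.707]
wrist_force: [0.1, -0.9, -1.3]
width: 0.0178
pos [0.6276 0.0011 0.0339] yaw y -85.07 downtilt [-1.3e-03 -4.0e-04 -1.0e+00] q7 -1.0 w 0.0178 t 45.5 F [ 0.1 -0.9 -1.3]
slide [ 0.0084  0.0002 -0.0001] turn about tool x deg 0.03 (or -180.0 )
slide after turn [ 0.0084  0.0002 -0.0001]
per +1deg world yaw, tool rotvec: [-1.0e+00  3.0e-04  1.3e-03] world-z in tool [-1.0e+00  3.0e-04  1.3e-03]
```

```bash
python3 -m crank '[{"slide":[0.004,0,0],"angular":[0,0,0]},{"slide":[0.003,0,0],"angular":[0,0,0]},{"slide":[0.001,0,0],"angular":[0,0,0]},{"slide":[0.001,0,0],"angular":[0,0,0]},{"slide":[0,0,0],"angular":[0,0,0]}]'; python3 -m crank '[{"slide":[0,0,0],"angular":[0,0,0]},{"slide":[0,0,0],"angular":[0,0,0]},{"slide":[0,0,0],"angular":[0,0,0]},{"slide":[-0.02,0,0],"angular":[0,0,0]},{"slide":[-0.04,0,0],"angular":[0,0,0]},{"slide":[-0.05,0,0],"angular":[0,0,0]},{"slide":[0,0,0],"angular":[0,0,0]},{"slide":[0,0,0],"angular":[0,0,0]}]' 0.5; python3 mods.py; python3 plan.py .5046 -.316 .13 -93;python3 - <<'E'
from h import *
s=Cam("side");crop(s.im,270,210,390,310,6.5,"s22")
E
```

```text
time_s: 46.1
tool_pos: [0.6273, 0.0011, 0.0253]
ee_rot: [-0.03, -0.706, -0.03, 0.707]
wrist_force: [-1.7, 0.4, 4.2]
width: 0.0174
time_s: 47.1
tool_pos: [0.6274, 0.0015, 0.1354]
ee_rot: [-0.03, -0.706, -0.031, 0.707]
wrist_force: [0.1, -0.4, 0.0]
width: 0.0437
[309.0, 239.8] 17 tri ([0.5724, -0.0042, 0.0523], array([0.0003, 0.0003])) topyaw (np.float64(-168.3), array([2.2, 2.7])) sideyaw (np.float64(68.8), array([3.5, 4.8]))
[351.9, 238.4] 11 tri ([0.5807, -0.1364, 0.0493], array([0., 0.])) topyaw (np.float64(152.3), array([2.2, 3.4])) sideyaw (np.float64(76.1), array([3.7, 6.9]))
[310.1, 258.1] 28 tri ([0.5162, -0.0089, 0.0524], array([0.0001, 0.0001])) topyaw (np.float64(-176.2), array([3. , 5.4])) sideyaw (np.float64(-155.0), array([4.7, 6. ]))
[409.6, 264.2] 25 tri ([0.5048, -0.316, 0.044], array([0.0005, 0.0005])) topyaw (np.float64(176.4), array([2.6, 5. ])) sideyaw (np.float64(54.1), array([5.2, 5.9]))
[347.1, 264.6] 11 tri ([0.499, -0.1227, 0.0478], array([0.0004, 0.0004])) topyaw (np.float64(154.0), array([2.2, 2.8])) sideyaw (np.float64(83.0), array([3. , 6.5]))
pos [0.6267 0.0015 0.134 ] yaw y -85.06 downtilt [-0.0035  0.     -1.    ] q7 -1.06 w 0.0439 t 47.2 F [ 0.6 -0.1 -0.2]
slide [0.0044 0.3058 0.149 ] turn about tool x deg 7.94 (or -172.1 )
slide after turn [0.0044 0.3235 0.1053]
per +1deg world yaw, tool rotvec: [-1.0e+00 -3.0e-04  3.5e-03] world-z in tool [-1.0e+00 -3.0e-04  3.5e-03]
```

View pics/s22.png

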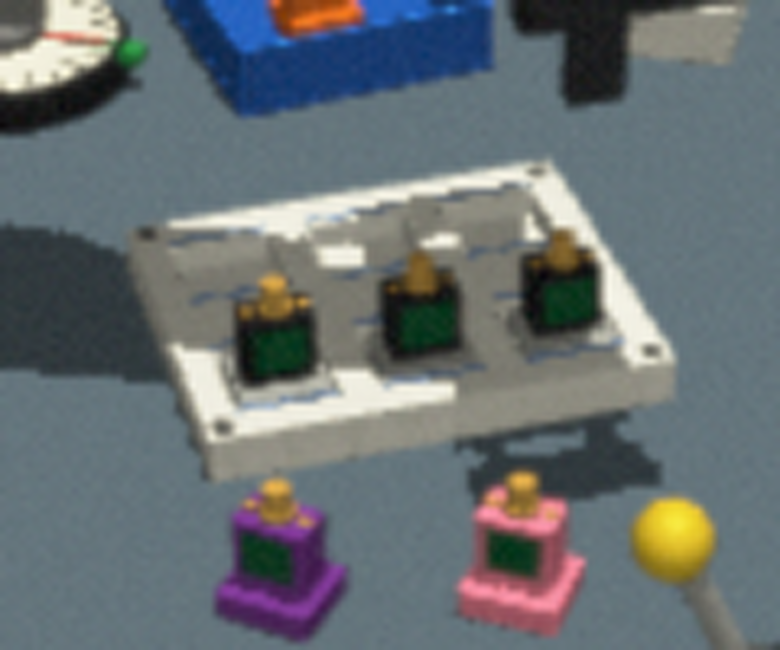

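```bash
python3 -m crank '[{"slide":[0,0.0437,0.0213],"angular":[0,0,0]},{"slide":[0,0.0437,0.0213],"angular":[0,0,0]},{"slide":[0,0.0437,0.0213],"angular":[0,0,0]},{"slide":[0,0.0437,0.0213],"angular":[0,0,0]},{"slide":[0,0.0437,0.0213],"angular":[0,0,0]},{"slide":[0,0.0437,0.0213],"angular":[0,0,0]},{"slide":[0,0.0437,0.0213],"angular":[7.9,0,0]},{"slide":[0,0,0],"angular":[0,0,0]},{"slide":[0.04,0,0],"angular":[0,0,0]},{"slide":[0,0,0],"angular":[0,0,0]},{"slide":[0,0,0],"angular":[0,0,0]}]'; python3 mods.py | tail -3; python3 plan.py .5047 -.316 .018 -93; python3 - <<'E'
from h import *
s=Cam("side");crop(s.im,260,280,400,390,5.7,"s23")
E
```

```text
time_s: 48.62
tool_pos: [0.5057, -0.3159, 0.0954]
ee_rot: [0.018, -0.706, 0.018, 0.707]
wrist_force: [0.1, 0.0, 0.3]
width: 0.0441
[367.4, 316.8] 626 tri None topyaw (np.float64(143.5), array([9.2, 9.4])) sideyaw None
[384.1, 308.3] 25 tri None topyaw (np.float64(69.6), array([ 8.4, 11.4])) sideyaw None
[389.7, 311.2] 53 tri None topyaw (np.float64(159.2), array([ 5.3, 10.3])) sideyaw None
pos [ 0.5061 -0.3165  0.0962] yaw y -92.92 downtilt [-0.     -0.0013 -1.    ] q7 -0.63 w 0.0439 t 48.7 F [ 0.2 -0.  -0.7]
slide [ 0.0782 -0.0006  0.0014] turn about tool x deg 0.08 (or -179.9 )
slide after turn [ 0.0782 -0.0006  0.0014]
per +1deg world yaw, tool rotvec: [-1.0e+00  1.3e-03 -1.0e-04] world-z in tool [-1.0e+00  1.3e-03 -1.0e-04]
```

View pics/s23.png

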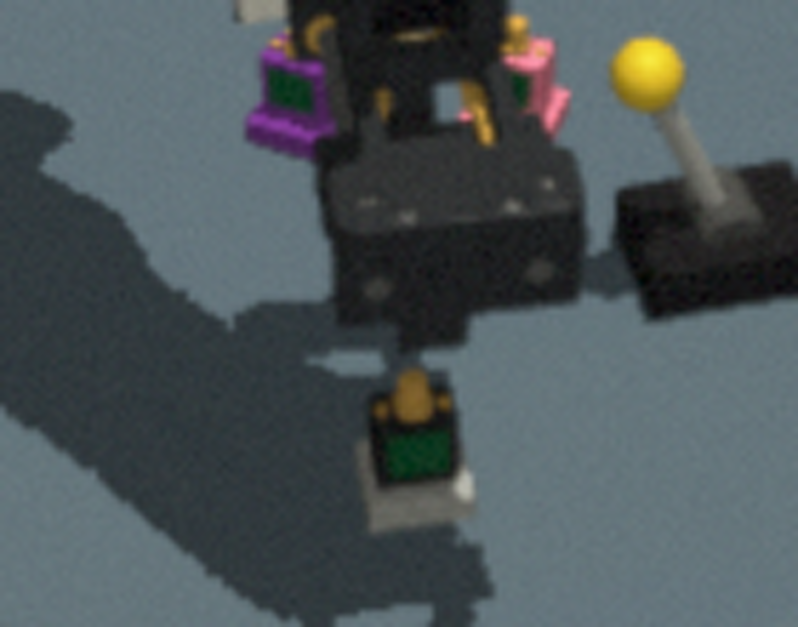

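```bash
python3 -m crank '[{"slide":[0.035,-0.0005,0.0012],"angular":[0,0,0]},{"slide":[0.03,0,0],"angular":[0,0,0]},{"slide":[0.013,0,0],"angular":[0,0,0]},{"slide":[0,0,0],"angular":[0,0,0]},{"slide":[0,0,0],"angular":[0,0,0]}]'; python3 plan.py .5047 -.316 .018 -93;  python3 -m crank '[{"slide":[0,0,0],"angular":[0,0,0]},{"slide":[0,0,0],"angular":[0,0,0]},{"slide":[0,0,0],"angular":[0,0,0]},{"slide":[0,0,0],"angular":[0,0,0]}]' 1 30; python3 plan.py .5047 -.316 .018 -93; python3 -m crank '[{"slide":[-0.02,0,0],"angular":[0,0,0]},{"slide":[-0.04,0,0],"angular":[0,0,0]},{"slide":[-0.04,0,0],"angular":[0,0,0]},{"slide":[-0.02,0,0],"angular":[-7.9,0,0]},{"slide":[0,0,0],"angular":[0,0,0]},{"slide":[0,0,0],"angular":[0,0,0]}]'; python3 plan.py .5651 .0719 .13 -85.1;  python3 - <<'E'
from h import *
s=Cam("side");crop(s.im,250,220,390,350,5.7,"s24")
E
```

```text
time_s: 49.4
tool_pos: [0.5047, -0.3166, 0.0183]
ee_rot: [-0.018, 0.707, -0.019, -0.707]
wrist_force: [-0.4, -0.6, -0.3]
width: 0.0438
pos [ 0.5047 -0.3166  0.0183] yaw y -92.97 downtilt [ 2.0e-04 -1.7e-03 -1.0e+00] q7 -0.58 w 0.0438 t 49.4 F [-0.4 -0.6 -0.3]
slide [ 0.0003 -0.0006  0.0001] turn about tool x deg 0.03 (or -180.0 )
slide after turn [ 0.0003 -0.0006  0.0001]
per +1deg world yaw, tool rotvec: [-1.0e+00  1.7e-03 -3.0e-04] world-z in tool [-1.0e+00  1.7e-03 -3.0e-04]
time_s: 49.9
tool_pos: [0.5043, -0.3159, 0.0175]
ee_rot: [0.018, -0.707, 0.018, 0.707]
wrist_force: [-0.4, 0.6, 4.5]
width: 0.0176
pos [ 0.5043 -0.3159  0.0175] yaw y -92.97 downtilt [-9.e-04 -4.e-04 -1.e+00] q7 -0.58 w 0.0176 t 49.9 F [-0.4  0.6  4.5]
slide [-0.0005  0.0001 -0.0004] turn about tool x deg 0.03 (or -180.0 )
slide after turn [-0.0005  0.0001 -0.0004]
per +1deg world yaw, tool rotvec: [-1.e+00  5.e-04  9.e-04] world-z in tool [-1.e+00  5.e-04  9.e-04]
time_s: 50.65
tool_pos: [0.5037, -0.3154, 0.1367]
ee_rot: [-0.029, -0.706, -0.03, 0.707]
wrist_force: [-0.8, -0.3, -1.2]
width: 0.0178
pos [ 0.5037 -0.3154  0.1367] yaw y -85.2 downtilt [-2.3e-03  5.0e-04 -1.0e+00] q7 -0.56 w 0.0178 t 50.6 F [-0.8 -0.3 -1.2]
slide [ 0.0067 -0.3808 -0.0936] turn about tool x deg -0.1 (or 179.9 )
slide after turn [ 0.0067 -0.3806 -0.0942]
per +1deg world yaw, tool rotvec: [-1.0e+00 -7.0e-04  2.2e-03] world-z in tool [-1.0e+00 -7.0e-04  2.2e-03]
```

View pics/s24.png

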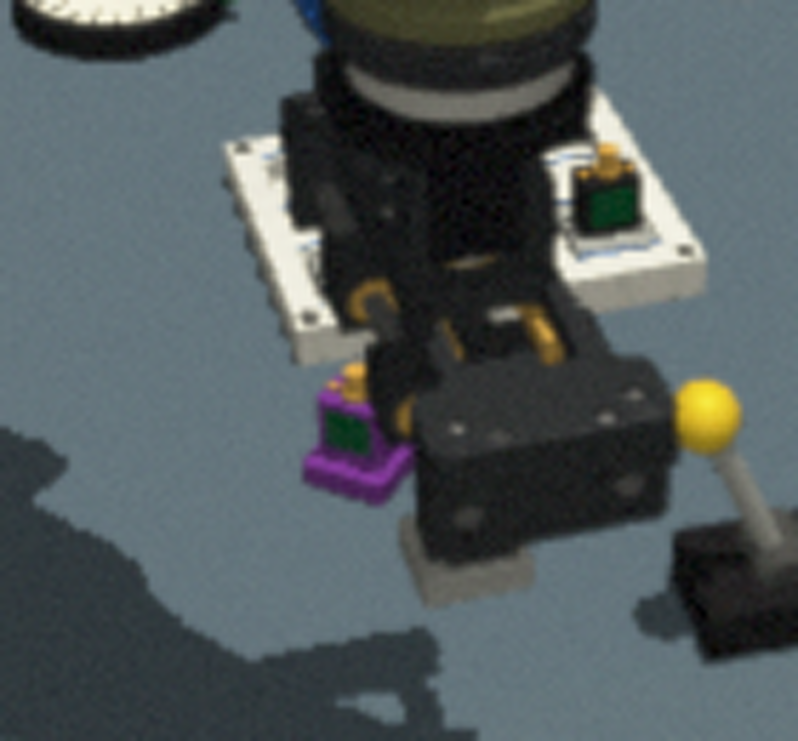

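```bash
python3 -m crank '[{"slide":[0,-0.0423,-0.0104],"angular":[0,0,0]},{"slide":[0,-0.0423,-0.0104],"angular":[0,0,0]},{"slide":[0,-0.0423,-0.0104],"angular":[0,0,0]},{"slide":[0,-0.0423,-0.0104],"angular":[0,0,0]},{"slide":[0,-0.0423,-0.0104],"angular":[0,0,0]},{"slide":[0,-0.0423,-0.0104],"angular":[0,0,0]},{"slide":[0,-0.0423,-0.0104],"angular":[0,0,0]},{"slide":[0,-0.0423,-0.0104],"angular":[0,0,0]},{"slide":[0,-0.0423,-0.0104],"angular":[0,0,0]},{"slide":[0,0,0],"angular":[0,0,0]},{"slide":[0,0,0],"angular":[0,0,0]}]';  python3 -m crank '[{"slide":[0.03,0,0],"angular":[0,0,0]},{"slide":[0.03,0,0],"angular":[0,0,0]},{"slide":[0,0,0],"angular":[0,0,0]},{"slide":[0,0,0],"angular":[0,0,0]}]'; python3 plan.py .5651 .0719 .047 -85.1
```

```text
time_s: 52.08
tool_pos: [0.5641, 0.0706, 0.1361]
ee_rot: [-0.031, -0.705, -0.029, 0.708]
wrist_force: [-0.2, -0.6, -1.8]
width: 0.018
time_s: 52.58
tool_pos: [0.5651, 0.07, 0.0777]
ee_rot: [-0.03, -0.706, -0.029, 0.707]
wrist_force: [-0.1, -0.4, -0.2]
width: 0.0184
pos [0.5651 0.07   0.0777] yaw y -85.19 downtilt [-5.0e-04 -1.2e-03 -1.0e+00] q7 -1.06 w 0.0184 t 52.6 F [-0.1 -0.4 -0.2]
slide [ 0.0306 -0.0019 -0.0002] turn about tool x deg -0.09 (or 179.9 )
slide after turn [ 0.0306 -0.0019 -0.0002]
per +1deg world yaw, tool rotvec: [-1.0e+00  1.2e-03  6.0e-04] world-z in tool [-1.0e+00  1.2e-03  6.0e-04]
```

```bash
python3 -m crank '[{"slide":[0.02,-0.001,0],"angular":[0,0,0]},{"slide":[0.01,0,0],"angular":[0,0,0]},{"slide":[0,0,0],"angular":[0,0,0]},{"slide":[0,0,0],"angular":[0,0,0]}]'; python3 plan.py .5651 .0719 .0255 -85.1; python3 foot.py 270 195 7 .0175 f6
```

```text
time_s: 53.08
tool_pos: [0.5651, 0.0722, 0.0476]
ee_rot: [-0.03, -0.706, -0.03, 0.707]
wrist_force: [0.7, -0.4, 0.5]
width: 0.0181
pos [0.5651 0.0722 0.0476] yaw y -85.09 downtilt [-2.e-04 -5.e-04 -1.e+00] q7 -1.03 w 0.0181 t 53.1 F [ 0.7 -0.4  0.5]
slide [ 0.0221  0.0003 -0.    ] turn about tool x deg 0.01 (or -180.0 )
slide after turn [ 0.0221  0.0003 -0.    ]
per +1deg world yaw, tool rotvec: [-1.e+00  5.e-04  2.e-04] world-z in tool [-1.e+00  5.e-04  2.e-04]
[358.0, 374.0]
[453.0, 359.0]
[452.0, 331.0]
[357.0, 347.0]
[428.0, 287.0]
```

View pics/f6.png

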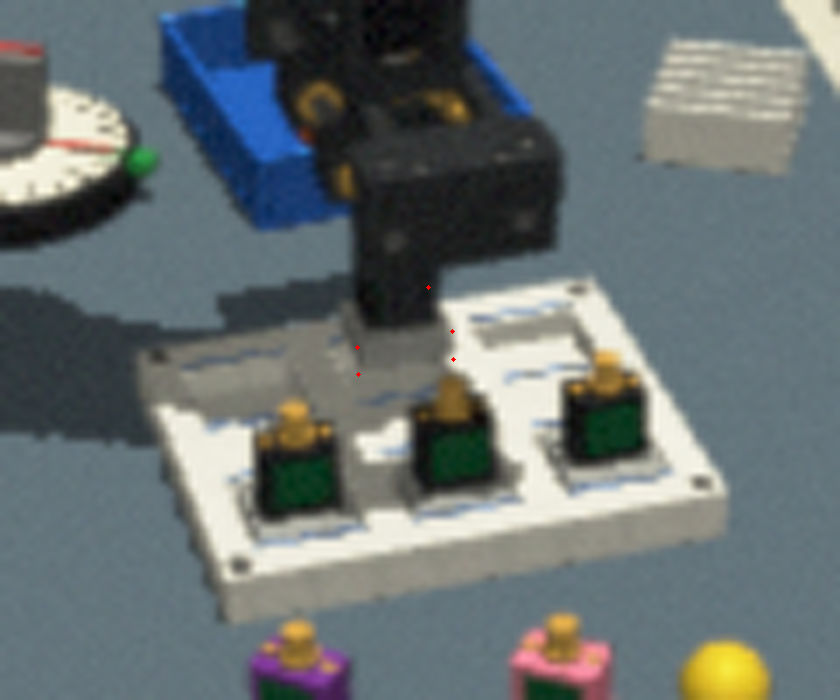

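```bash
python3 -m crank '[{"slide":[0.005,0.0003,-0.0004],"angular":[0,0,0]},{"slide":[0.004,0,0],"angular":[0,0,0]},{"slide":[0.004,0,0],"angular":[0,0,0]},{"slide":[0,0,0],"angular":[0,0,0]},{"slide":[0,0,0],"angular":[0,0,0]}]'; python3 plan.py .5655 .0719 .0255 -85.1
```

```text
time_s: 53.75
tool_pos: [0.5649, 0.0721, 0.0339]
ee_rot: [-0.031, -0.706, -0.03, 0.707]
wrist_force: [0.5, 0.4, -1.0]
width: 0.0175
pos [0.5649 0.0721 0.0339] yaw y -85.07 downtilt [-1.4e-03 -4.0e-04 -1.0e+00] q7 -1.02 w 0.0175 t 53.8 F [ 0.5  0.4 -1. ]
slide [ 0.0084  0.0003 -0.0006] turn about tool x deg 0.03 (or -180.0 )
slide after turn [ 0.0084  0.0003 -0.0006]
per +1deg world yaw, tool rotvec: [-1.0e+00  3.0e-04  1.5e-03] world-z in tool [-1.0e+00  3.0e-04  1.5e-03]
```

```bash
python3 -m crank '[{"slide":[0.004,0,0],"angular":[0,0,0]},{"slide":[0.003,0,0],"angular":[0,0,0]},{"slide":[0.001,0,0],"angular":[0,0,0]},{"slide":[0.001,0,0],"angular":[0,0,0]},{"slide":[0,0,0],"angular":[0,0,0]}]'; python3 -m crank '[{"slide":[0,0,0],"angular":[0,0,0]},{"slide":[0,0,0],"angular":[0,0,0]},{"slide":[0,0,0],"angular":[0,0,0]},{"slide":[-0.02,0,0],"angular":[0,0,0]},{"slide":[-0.04,0,0],"angular":[0,0,0]},{"slide":[-0.05,0,0],"angular":[0,0,0]},{"slide":[-0.05,0,0],"angular":[0,0,0]},{"slide":[0,0,0],"angular":[0,0,0]},{"slide":[0,0,0],"angular":[0,0,0]}]' 0.5; python3 mods.py; python3 - <<'E'
from h import *
s=Cam("side");crop(s.im,270,205,390,295,6.5,"s25");crop(s.im,260,210,420,360,4,"s26")
print(blobs(s.im,(20,150,120),(32,255,255),40,(340,260,420,330)))
E
```

```text
time_s: 54.38
tool_pos: [0.5648, 0.0721, 0.0255]
ee_rot: [-0.03, -0.706, -0.03, 0.707]
wrist_force: [-1.4, -0.5, 5.6]
width: 0.0181
time_s: 55.5
tool_pos: [0.5646, 0.0726, 0.1843]
ee_rot: [-0.031, -0.706, -0.031, 0.707]
wrist_force: [-0.2, -0.3, -0.3]
width: 0.0442
[351.9, 238.4] 11 tri ([0.5807, -0.1365, 0.0486], array([0.0002, 0.0002])) topyaw (np.float64(152.9), array([2.2, 3.4])) sideyaw (np.float64(77.1), array([3.6, 6.8]))
[310.2, 259.0] 20 tri ([0.5141, -0.0093, 0.0525], array([0.0007, 0.0007])) topyaw (np.float64(-178.2), array([2.8, 4.3])) sideyaw (np.float64(-159.3), array([4. , 5.4]))
[347.1, 264.6] 11 tri ([0.499, -0.1227, 0.0478], array([0.0004, 0.0004])) topyaw (np.float64(154.0), array([2.2, 2.8])) sideyaw (np.float64(83.1), array([3. , 6.5]))
[([373.2, 292.5], 112, [368, 287, 12, 12])]
```

View pics/s25.png

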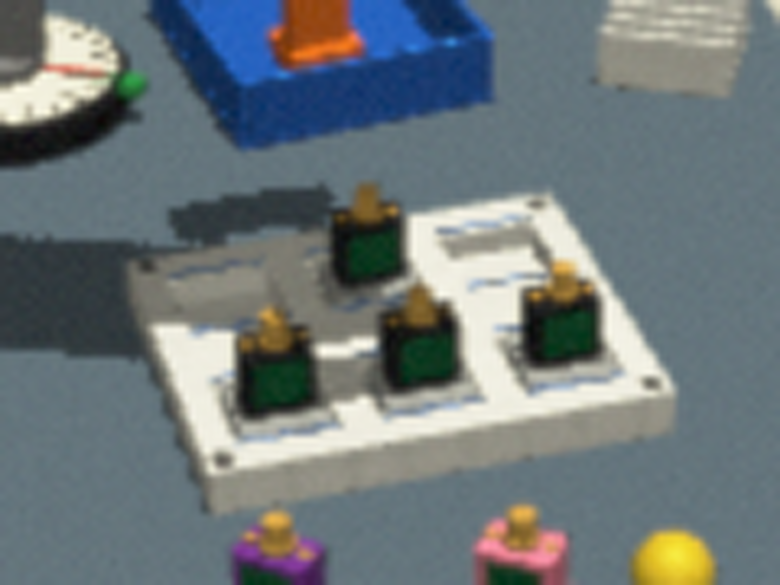

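View pics/s26.png

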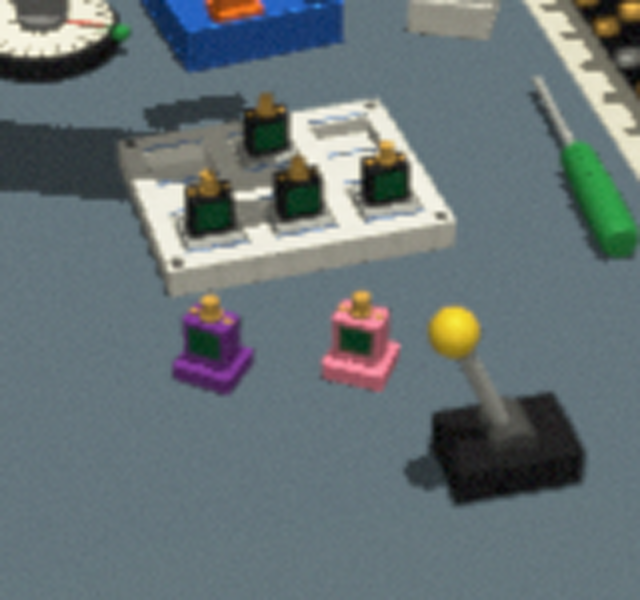

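```bash
python3 - <<'E'
from h import *
t=Cam("top");s=Cam("side")
print("base c",t.plane([(380.2,223.2)],.025), "cleaner cap",t.plane([(346,162)],.14),s.plane([(440,285)],0), tri(t,(346.5,161.5),s,(443.6,235)))
im=cv2.imread("pics/top0.png");g=cv2.cvtColor(im,cv2.COLOR_BGR2GRAY);m=(g<62).astype(np.uint8)*255
k=np.zeros_like(m);k[205:245,368:395]=255;m&=k
c=max(cv2.findContours(m,0,1)[0],key=cv2.contourArea).reshape(-1,2);r=cv2.minAreaRect((t.plane(c,.025)[:,:2]*1000).astype(np.float32));print(r,len(c))
print("ball",tri(t,(384.4,228.2),s,(373.2,292.5)))
E
python3 plan.py .563 -.2305 .18 -85
```

```text
base c [[ 0.63541927 -0.22754548  0.025     ]] cleaner cap [[ 0.79536115 -0.10869965  0.14      ]] [[ 8.04394281e-01 -1.17754751e-01  1.11022302e-16]] (array([ 0.7993348 , -0.11072944,  0.13500055]), [np.float64(0.00073630915181233), np.float64(0.000736309151812367)])
((628.222412109375, -227.0562286376953), (86.63724517822266, 50.97922134399414), 1.374972939491272) 99
ball (array([ 0.60639724, -0.22974445,  0.09671745]), [np.float64(9.068818629744745e-05), np.float64(9.068818629763309e-05)])
pos [0.5645 0.0721 0.1838] yaw y -85.08 downtilt [-3.5e-03 -7.0e-04 -1.0e+00] q7 -1.15 w 0.0442 t 55.8 F [0.6 0.1 0.3]
slide [0.004  0.3014 0.0274] turn about tool x deg -0.08 (or 179.9 )
slide after turn [0.004  0.3014 0.0279]
per +1deg world yaw, tool rotvec: [-1.0e+00  4.0e-04  3.6e-03] world-z in tool [-1.0e+00  4.0e-04  3.6e-03]
```

```bash
python3 -m crank '[{"slide":[0,0.0502,0.0046],"angular":[0,0,0]},{"slide":[0,0.0502,0.0046],"angular":[0,0,0]},{"slide":[0,0.0502,0.0046],"angular":[0,0,0]},{"slide":[0,0.0502,0.0046],"angular":[0,0,0]},{"slide":[0,0.0502,0.0046],"angular":[0,0,0]},{"slide":[0,0.0502,0.0046],"angular":[3.5,0,0]},{"slide":[0,0,0],"angular":[0,0,0]},{"slide":[0,0,0],"angular":[0,0,0]}]' 1 10; python3 plan.py .563 -.2305 .076 -88.6
```

```text
time_s: 56.75
tool_pos: [0.5633, -0.2294, 0.1842]
ee_rot: [-0.009, -0.706, -0.009, 0.708]
wrist_force: [0.1, -0.0, 0.2]
width: 0.0007
pos [ 0.5633 -0.2294  0.1842] yaw y -88.55 downtilt [-0.0026  0.0012 -1.    ] q7 -0.77 w 0.0007 t 56.8 F [ 0.1 -0.   0.2]
slide [0.1082 0.0013 0.    ] turn about tool x deg 0.05 (or -179.9 )
slide after turn [0.1082 0.0013 0.    ]
per +1deg world yaw, tool rotvec: [-1.     -0.0012  0.0026] world-z in tool [-1.     -0.0012  0.0026]
```

```bash
python3 - <<'E'
from h import *
t=Cam("top");s=Cam("side");crop(s.im,270,200,390,310,6.5,"s27");crop(t.im,270,200,340,270,8,"t27")
m=[b for b in blobs(t.im,(15,100,60),(30,255,255),12,(275,205,330,270))];n=[b for b in blobs(s.im,(15,100,60),(30,255,255),15,(290,220,370,270))]
print(m);print(n)
for b in m:
    P=t.plane([b[0]],.0535)[0];ps=s.proj(P)[0]; 
    for c in n:
        if np.hypot(*(ps-c[0]))<7: print(tri(t,b[0],s,c[0])[0].round(4))
E
```

```text
[([308.0, 222.5], 21, [306, 220, 5, 7]), ([309.0, 239.8], 17, [307, 237, 5, 7]), ([284.4, 241.6], 23, [283, 238, 4, 9])]
[([366.0, 222.0], 24, [363, 220, 6, 6]), ([343.4, 232.7], 23, [342, 229, 4, 8]), ([326.0, 236.6], 34, [321, 233, 10, 7]), ([333.8, 252.4], 36, [329, 249, 10, 7]), ([311.7, 256.0], 36, [307, 252, 10, 7])]
[ 0.572  -0.0041  0.0516]
[0.5656 0.0711 0.0521]
```

View pics/s27.png

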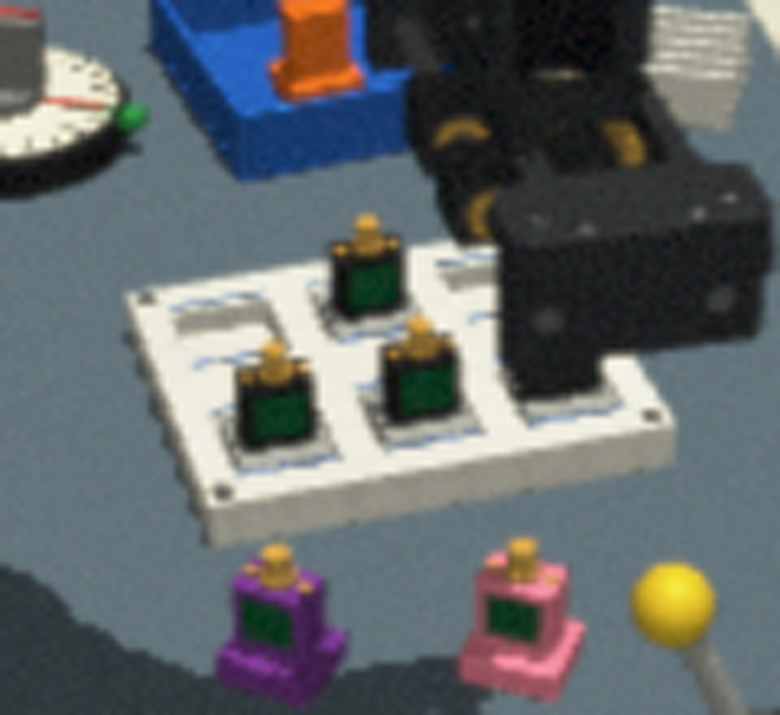

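All four modules sit home. The brass tips read about 8 to 9 mm above their bench values, and the feet are flush. Now the lever.

```bash
python3 -m crank '[{"slide":[0.04,0.001,0],"angular":[0,0,0]},{"slide":[0.04,0,0],"angular":[0,0,0]},{"slide":[0.028,0,0],"angular":[0,0,0]},{"slide":[0,0,0],"angular":[0,0,0]},{"slide":[0,0,0],"angular":[0,0,0]}]'; python3 -m crank '[{"slide":[0,0,-0.01],"angular":[0,0,0]},{"slide":[0,0,-0.01],"angular":[0,0,0]},{"slide":[0,0,-0.01],"angular":[0,0,0]},{"slide":[0,0,-0.01],"angular":[0,0,0]},{"slide":[0,0,-0.01],"angular":[0,0,0]},{"slide":[0,0,0],"angular":[0,0,0]}]'; python3 plan.py .661 -.228 .076 -88.6; python3 - <<'E'
from h import *
s=Cam("side");crop(s.im,310,220,450,350,5.5,"s28")
E
```

```text
time_s: 57.48
tool_pos: [0.5642, -0.2309, 0.078]
ee_rot: [-0.01, -0.707, -0.009, 0.707]
wrist_force: [-0.4, -0.6, -0.0]
width: 0.0004
time_s: 58.22
tool_pos: [0.6147, -0.2298, 0.0768]
ee_rot: [-0.01, -0.707, -0.009, 0.707]
wrist_force: [0.3, 0.4, -0.2]
width: 0.0007
pos [ 0.6147 -0.2298  0.0768] yaw y -88.5 downtilt [-1.e-04 -8.e-04 -1.e+00] q7 -0.76 w 0.0007 t 58.2 F [ 0.3  0.4 -0.2]
slide [ 0.0008 -0.0006 -0.0463] turn about tool x deg 0.1 (or -179.9 )
slide after turn [ 0.0008 -0.0007 -0.0463]
per +1deg world yaw, tool rotvec: [-1.e+00  8.e-04  1.e-04] world-z in tool [-1.e+00  8.e-04  1.e-04]
```

View pics/s28.png

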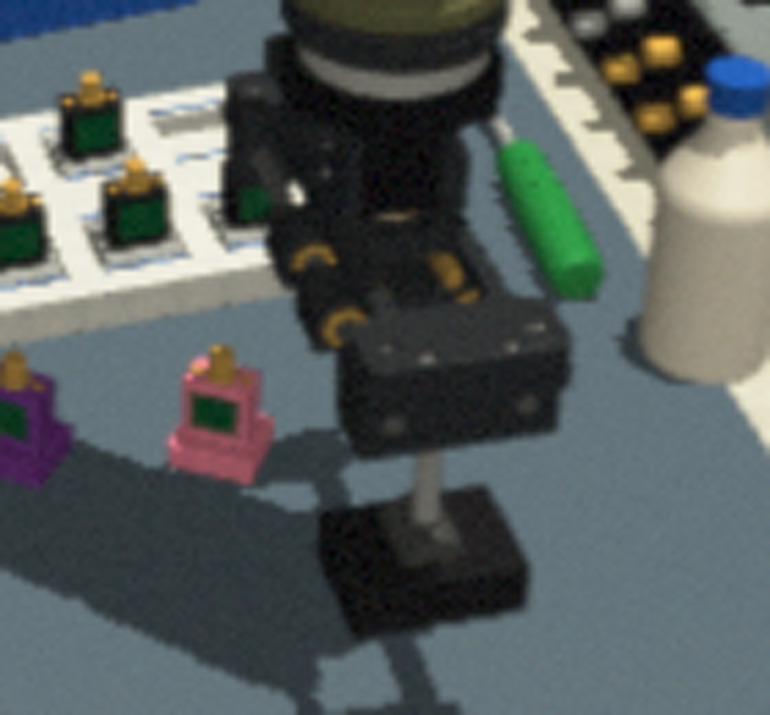

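```bash
python3 -m crank '[{"slide":[0,0,-0.01],"angular":[0,0,0]},{"slide":[0,0,-0.01],"angular":[0,0,0]},{"slide":[0,0,-0.01],"angular":[0,0,0]},{"slide":[0,0,-0.006],"angular":[0,0,0]},{"slide":[0,0,0],"angular":[0,0,0]}]';python3 -m crank '[{"slide":[0,0,-0.003],"angular":[0,0,0]},{"slide":[0,0,-0.003],"angular":[0,0,0]},{"slide":[0,0,0],"angular":[0,0,0]}]';python3 -m crank '[{"slide":[0,0,-0.002],"angular":[0,0,0]},{"slide":[0,0,0],"angular":[0,0,0]}]'; python3 - <<'E'
from h import *
s=Cam("side");crop(s.im,310,220,450,350,5.5,"s29")
E
```

```text
time_s: 58.9
tool_pos: [0.6501, -0.229, 0.0768]
ee_rot: [-0.009, -0.707, -0.009, 0.707]
wrist_force: [-0.3, 0.1, 0.1]
width: 0.0005
time_s: 59.28
tool_pos: [0.6536, -0.2291, 0.0766]
ee_rot: [-0.008, -0.705, -0.009, 0.709]
wrist_force: [-5.2, 1.0, 1.5]
width: 0.0005
time_s: 59.52
tool_pos: [0.6538, -0.2291, 0.0765]
ee_rot: [-0.008, -0.704, -0.009, 0.71]
wrist_force: [-8.6, 1.0, 4.2]
width: 0.0004
```

View pics/s29.png

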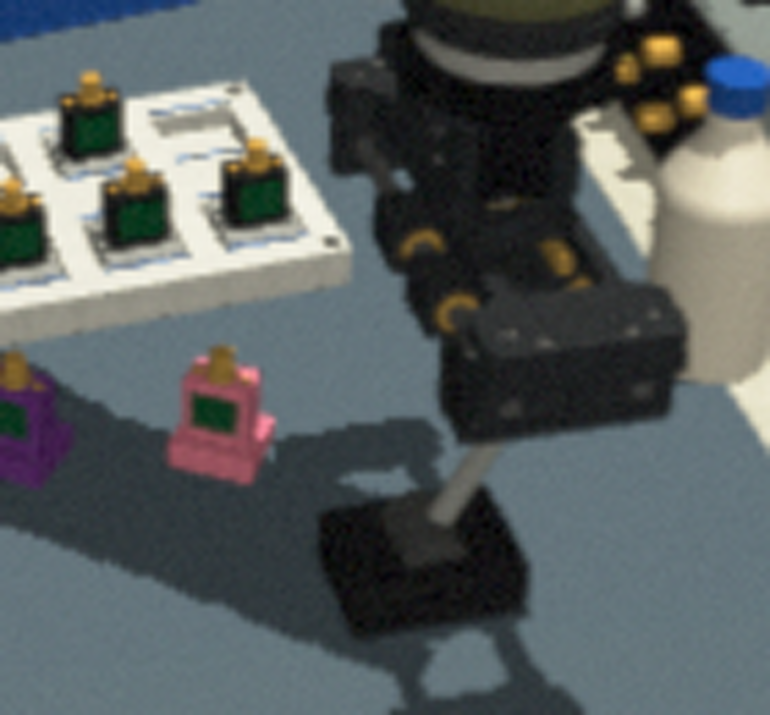

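```bash
python3 -m crank '[{"slide":[0,0,0.01],"angular":[0,0,0]},{"slide":[0,0,0.02],"angular":[0,0,0]},{"slide":[0,0,0.03],"angular":[0,0,0]},{"slide":[-0.05,0,0],"angular":[0,0,0]},{"slide":[-0.05,0,0],"angular":[0,0,0]},{"slide":[-0.05,0,0],"angular":[0,0,0]},{"slide":[0,0.04,0.03],"angular":[0,0,0]},{"slide":[0,0.04,0.03],"angular":[0,0,0]},{"slide":[0,0.04,0.03],"angular":[0,0,0]},{"slide":[0,0.04,0.03],"angular":[0,0,0]},{"slide":[0,0,0],"angular":[0,0,0]},{"slide":[0,0,0],"angular":[0,0,0]}]'; python3 - <<'E'
from h import *
t=Cam("top");s=Cam("side");crop(s.im,240,180,460,340,3.6,"s30");crop(t.im,180,160,450,330,2.9,"t30")
b=blobs(t.im,(15,100,60),(30,255,255),30,(365,190,400,245));c=blobs(s.im,(20,150,120),(32,255,255),40,(370,250,430,330));print(b,c)
if b and c: print(tri(t,b[0][0],s,c[0][0]))
m=blobs(t.im,(15,100,60),(30,255,255),12,(275,205,330,270));n=blobs(s.im,(15,100,60),(30,255,255),15,(290,220,370,270))
for q in m:
    ps=s.proj(t.plane([q[0]],.0535)[0])[0]
    for r in n:
        if np.hypot(*(ps-r[0]))<7: print(tri(t,q[0],s,r[0])[0].round(4))
E
python3 dside.py
```

```text
time_s: 61.08
tool_pos: [0.4828, -0.3928, 0.2274]
ee_rot: [0.009, 0.707, 0.009, -0.707]
wrist_force: [0.1, 0.1, 0.3]
width: 0.0006
[([383.5, 205.5], 52, [380, 202, 8, 8])] [([406.4, 288.3], 111, [401, 283, 12, 12])]
(array([ 0.67667273, -0.22737953,  0.09416789]), [np.float64(8.440954789571953e-05), np.float64(8.440954789577161e-05)])
[ 6.271e-01 -2.000e-04  5.230e-02]
[ 0.51   -0.0099  0.0581]
red [[24, -17], [27, -17], [30, -16], [32, -16], [35, -16], [38, -15], [43, -23]]
green [[50, -17], [52, -24], [53, -17], [55, -23], [56, -17], [57, -29], [58, -23], [59, -17], [59, -34], [59, -28], [60, -22], [62, -33], [62, -16], [62, -28], [63, -22], [65, -32], [65, -27], [66, -21], [67, -32], [68, -26]]
```

View pics/s30.png

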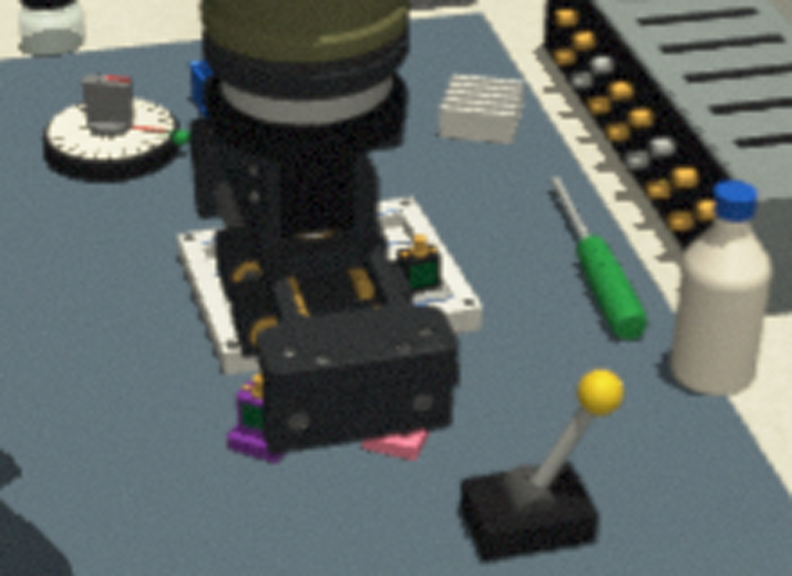

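View pics/t30.png

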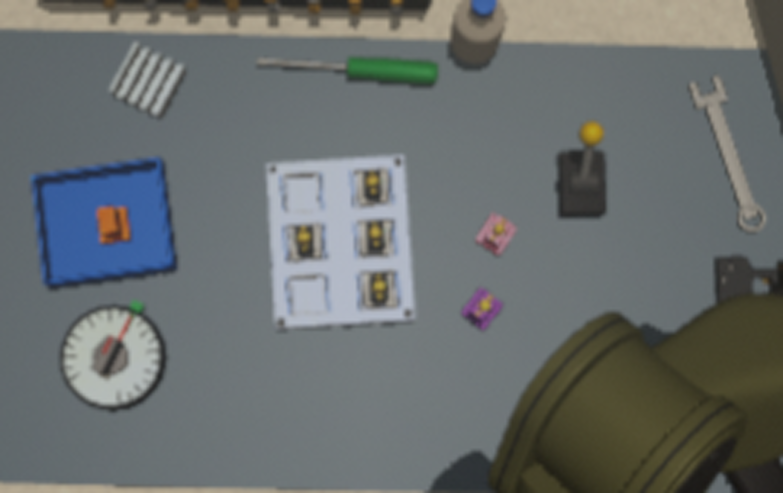

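```bash
python3 - <<'E'
from h import *
t=Cam("top");s=Cam("side")
crop(t.im,360,190,410,240,14,"t31");crop(s.im,360,270,420,340,9,"s31")
i0=cv2.imread("pics/top0.png");j0=cv2.imread("pics/side0.png")
for nm,T,S in(("start",i0,j0),("now",t.im,s.im)):
    def ball(im,roi):
        hsv=cv2.cvtColor(im,cv2.COLOR_BGR2HSV);m=cv2.inRange(hsv,np.array((16,90,50)),np.array((34,255,255)));k=np.zeros_like(m);x0,y0,x1,y1=roi;k[y0:y1,x0:x1]=255;m&=k
        c=max(cv2.findContours(m,0,1)[0],key=cv2.contourArea);return cv2.minEnclosingCircle(c)
    a=ball(T,(370,195,400,240));b=ball(S,(360,270,425,310));print(nm,a,b,tri(t,a[0],s,b[0])[0].round(4))
# base top-face corners in side view predicted for centre guesses
for cx in(.636,.640,.644):
    print(cx,[s.proj([cx+dx,-.2285+dy,.025])[0].round(1).tolist() for dx,dy in((-.035,-.025),(.035,-.025),(.035,.025),(-.035,.025))],"top",[t.proj([cx+dx,-.2285+dy,.025])[0].round(1).tolist() for dx,dy in((-.035,-.025),(.035,-.025),(.035,.025))])
    for pw in(.8,.9,1.0):
        a=pw-.5; P=[cx+.08*np.sin(a),-.2285,.022+.08*np.cos(a)];print("  pw",pw,t.proj(P)[0].round(1),s.proj(P)[0].round(1))
E
```

```text
start ((384.5, 228.25), 4.5070390701293945) ((373.4090881347656, 292.5909118652344), 6.603691101074219) [ 0.6065 -0.2301  0.0967]
now ((383.5, 205.5), 3.8079864978790283) ((406.40216064453125, 288.521728515625), 6.448833465576172) [ 0.6767 -0.2274  0.0937]
0.636 [[372.5, 327.8], [405.5, 323.0], [397.9, 307.5], [366.3, 311.9]] top [[388.4, 234.1], [388.4, 212.4], [372.7, 212.0]]
  pw 0.8 [384.1 210.7] [398.7 288. ]
  pw 0.9 [383.9 208.5] [402.2 288.6]
  pw 1.0 [383.8 206.4] [405.5 289.5]
0.64 [[374.4, 327.5], [407.3, 322.7], [399.7, 307.3], [368.1, 311.7]] top [[388.4, 232.9], [388.4, 211.1], [372.7, 210.7]]
  pw 0.8 [384.1 209.4] [400.6 287.8]
  pw 0.9 [383.9 207.2] [404.1 288.4]
  pw 1.0 [383.8 205.1] [407.3 289.3]
0.644 [[376.3, 327.2], [409.2, 322.4], [401.5, 307.0], [369.9, 311.4]] top [[388.4, 231.6], [388.4, 209.9], [372.7, 209.5]]
  pw 0.8 [384.1 208.1] [402.5 287.5]
  pw 0.9 [383.9 205.9] [406.  288.1]
  pw 1.0 [383.8 203.9] [409.2 289. ]
```

View pics/t31.png

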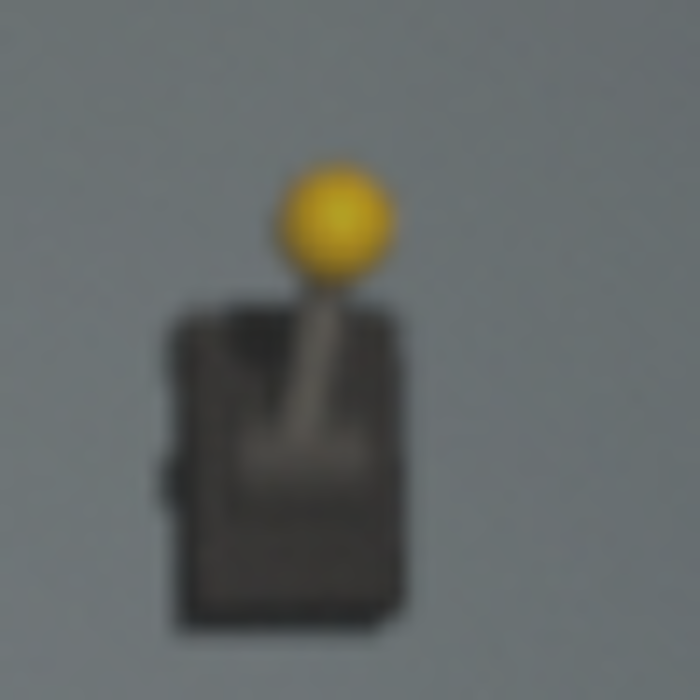

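View pics/s31.png

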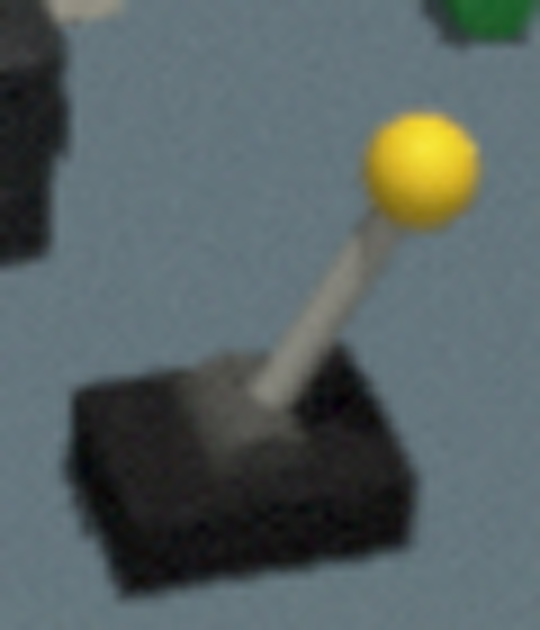

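```bash
python3 - <<'E'
from h import *
t=Cam("top");s=Cam("side");crop(t.im,190,250,250,310,10,"t32");crop(s.im,245,190,300,235,14,"s32")
C=np.array([.4367,.2742])
def ang(cam,im,kind,z):
    b,g,r=[im[...,i].astype(float) for i in range(3)]
    w=(r-np.maximum(g,b)) if kind=="red" else (g-np.maximum(r,b))
    v,u=np.mgrid[0:480,0:640]; P=cam.plane(np.c_[u.ravel(),v.ravel()],z)[:,:2]-C
    rad=np.hypot(*P.T);an=np.degrees(np.arctan2(P[:,1],P[:,0])); w=w.ravel()-(12 if kind=="red" else 6)
    k=(rad>.028)&(rad<.047)&(w>0)&(abs(an+20)<20); return round((w[k]*an[k]).sum()/w[k].sum(),2)
i0=cv2.imread("pics/top0.png");j0=cv2.imread("pics/side0.png")
print("top green0,red",ang(t,i0,"green",.02),ang(t,t.im,"red",.022),"side",ang(s,j0,"green",.02),ang(s,s.im,"red",.022))
E
```

```text
top green0,red -22.74 -22.94 side -18.85 -18.54
```

View pics/t32.png

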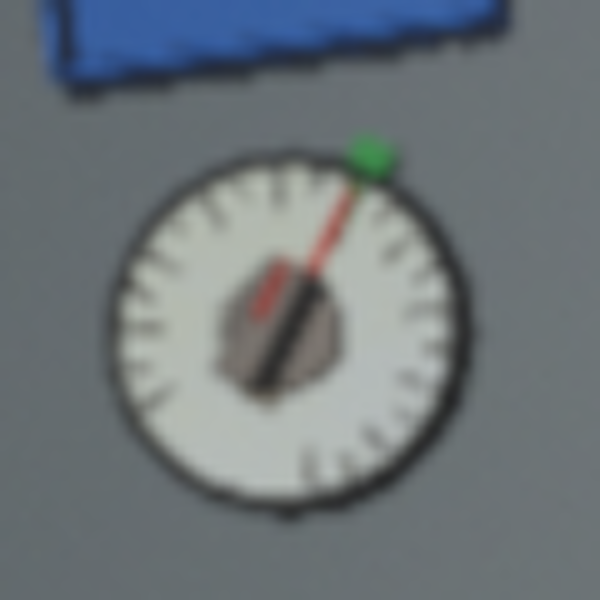

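View pics/s32.png

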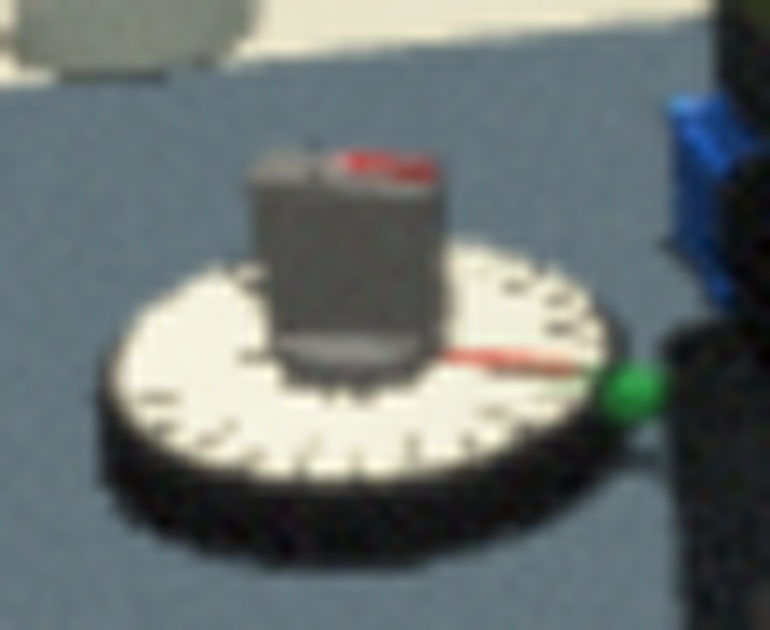

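The pointer is on the green mark within 0.3° in both views, the lever is at its far stop, the modules are home and the blank is in the tray. Handing in.

```bash
python3 -c "
from cell import ctrl
print(ctrl.hand_in())"
```

```text
the job is handed in; nothing more can be done
None
```

The job is done and handed in at about 61 s of the 210 s allowed; the hand-in gave no verdict.

I did the steps in the order asked:
- **Blank:** I lifted the one orange blank out of the block and put it in the blue tray.
- **Dial:** With the block empty, I turned the zero knob about 121° to the green mark.
- **Modules:** I put all four black modules into separate pockets. The nearest one had to be gripped with the tool tilted about 3.5°, because the arm was at its reach limit there.
- **Lever:** I then pushed the power lever over to its far stop. The highest wrist reading I saw there was about 9 N.

Last checks:
- **Pointer:** it sits within about 0.3° of the green mark in both camera views.
- **Module seating:** the feet look flush with the block in both views. The connector heights I could measure read 8 to 9 mm above their bench values, against the 8 mm expected. In the last check one of the four matched a wrong pixel and two were hidden by the arm; those were measured or seen home earlier.
- **Lever:** the ball moved 70 mm, where a full throw should be about 77 mm. Its final position fits fully on when measured from the base centre, and it would not move further under force, so I think the starting position was misread.
- **Other objects:** the pink and purple look-alikes stayed where they were, and the cleaner, screwdriver, spanner and heatsink look untouched. I did not look again at the mug, mouse and screw jar one by one, but the arm never went near the mug or mouse.

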